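# Stack the specimen press, feeling each plate flat

## Robot

A 7-joint arm with a two-finger parallel gripper is mounted at the origin on a cart in front of the work surface, level with it; the furniture and walls round the work are solid. World frame = base frame: x ahead of the robot, y to its left, z up, the work surface at z = 0. Lengths are in mm, angles in rad, forces in N, time in s.
With the tool pointing down it reaches from about 375 to 925 mm from the base axis. Payload 3.1 kg.
Tool frame: the origin (TCP) lies on the mounting face of the last link; the fingertips stand 173 mm ahead of it and the grasp point (between the pads) lies 155 mm ahead of it; z points along the fingers, y is the direction in which the jaws open and shut (so a half turn about z gives the same grasp; the last joint's range is limited). The gripper opens to 85 mm and grips with 20 to 120 N. Pads are 22 mm wide; open, the fingers measure 114 mm over their backs; the gripper's body (76 mm by 85 mm) begins 54 mm behind the grasp point. The pads swing forward as they close: fully open they stand 13 mm farther back than shut.
Start: joints at [1.144, 0.383, 0.044, 1.598, -0.018, 1.161, -0.05], TCP at [209.907, -615.179, 404.669] pointing down, gripper open.
Joint ranges: [-2.61, 2.61], [-0.41, 2.15], [-1.48, 1.57], [0, 2.5], [-1.57, 4.71], [0.05, 1.97], [-2.85, 2.85]. Speed limits (rad/s): [2.79, 2.79, 3.14, 3.14, 3.14, 3.14, 3.14].

## Interface

Orientations are given as a 3x3 rotation matrix whose columns are the frame's x, y, z axes.
In Python, from station import get_obs, cams, workorder gives the robot as it stands. The module is installed in compiled form; this text tells all that it offers.
- The arm moves only by the tool play_rows, never from a script. Its argument "increments" is a list of rows, each an object with "twist": the turn, a rotation vector about the tool's x, y, z in rad, a list of three; "offset": the shift along the tool's x, y, z in cm, a list of three; "claw": the opening, from 0 (shut) to 1 (fully open). A call has 1 to 20 rows; each row shifts and turns the pose as measured when the row begins, along the tool's axes as they then stand; what a row does not reach is not made up. A row lasts 1/12 s, in which the tool goes at most 41.7 mm and 7.16 degrees, less where a joint would pass 70% of its speed; a pose out of reach is approached as far as the arm can. A call with a gripper value outside its range is refused whole. The fingers move at their own pace and stop on an object; "newtons" is the grip in N (left out, the last holds). Time passes only in rows, so rows that do not move let the fingers close. It gives the time, the measured TCP pose, the force and the opening at its end, in the units of the state.
- get_obs(): the state, without advancing time (a new reading comes with each control period).
- cams.read_camera(name): name is "scene" or "side" or "wrist"; returns a dict with "image" (400x640x3 uint8, red, green, blue), "range_z" (400x640 float32, mm along the optical axis (not along the pixel's ray), 0 where there is no reading), "fx", "fy", "cx", "cy" (pixels), "eye" and "attitude" of the camera in the world; the wrist camera has in their place "T_tool_cam" (4x4, takes a point from camera to tool coordinates, whose origin is the TCP and whose axes are the flange's). Camera axes: x right, y up, looking along -z (the intrinsics and any distortion apply to the point x, -y, -z); pixel columns grow to the right and rows downward; lengths in mm; the calibration is good to about 2 mm. A picture is of the moment at which its call begins: read the wrist's pose just before it.
- workorder.hand_in(): hands the job in, once; it reports no verdict.
The state is a dict: "t": time; "qpos": joint angles; "joint_velocities": joint speeds; "effort": joint torques, N m; "tool_pos": TCP position; "tool_rot": TCP orientation; "force": force on the tool from outside, world axes, zero at the start; "torque": the same for the moment, N m; "gripper_width": opening from 0.0 (shut) to 1.0 (fully open).
Only numpy, scipy, OpenCV 4.12 (cv2) and the standard library are available. Lean on these libraries where they do the work, as an engineer would, in place of code of your own. Each camera call takes 0.05 s, during which the arm holds its last target.

## Task

Build up the specimen press: take the plate with the window from the sloping wire rack, lay it flat on the press bed between the locating pins and let go, then press down on it with the fingers for a moment to feel that it lies flat. Only then lay the solid plate flush on top of it, let go, and press that down for a moment too, leaving both lying flat on the bed. Do not drop the plates or press hard enough to strain them, and leave the bottle, the mug and the round dish where they stand.

Things in the scene. Friction and masses are not known exactly. Their poses are not given: they have to be found in the camera images.
- frame: spacer plate: loose bare grey metal plate 140 (x) x 60 (y) x 12 (z) mm with a window 60 x 30 mm through its middle; end bars 40 mm long (their middles 50 mm either side of the origin along x), side rails 15 mm wide; 0.15 to 0.25 kg. Origin: centre of the underside; x along its length, z to its upper face. It starts in one of the rack's two bays, lying on the slope.
- cover: cover plate: loose bare grey metal plate, solid, of the same outline 140 (x) x 60 (y) x 12 (z) mm, no window; 0.19 to 0.32 kg. Origin: centre of the underside; x along its length, y across, z to its upper face. It starts in the other bay of the rack.
- rack: fixed wire rack 155 x 210 x 110 mm, origin on the worktop under its middle, rising towards its own x at 32 degrees; two bays 115 mm apart along y. A plate lies lengthwise up the slope on two 8 mm rods 40 mm apart, low end against hooks no higher than its upper face, middle of its underside 63 mm up. Its long sides overhang the rods by 6 mm; beside and under them is free room for fingers.
- bed: press bed, fixed: dark flange 184 (x) x 112 (y) x 8 mm with a raised aluminium bed 136 x 44 mm, top 30 mm above the worktop; a plate's long sides overhang it by 8 mm, free for fingers. Six round-topped 8 mm pins rise to 38 mm (at x +-56, y +-37 and x +-77, y 0 mm): 3 mm play round the lower plate, below its upper face. Origin on the worktop under its middle; x along its length; a plate fits either way round.
- bed_top (a point): centre of the top face of the raised bed, 30 mm above the worktop, axes as the press bed; the spacer plate's origin belongs here, the cover plate's 12 mm higher
- bottle: bystander: white bottle with a blue cap, 60 mm thick, 128 mm high, standing behind the press bed; origin at the centre of its foot
- mug: bystander: white dotted mug with a handle, 78 x 114 mm, 93 mm high, standing behind the rack; origin at the centre of its foot
- microscope: fixed stereo microscope to the right of the press bed, 350 mm high, its left side at about y = -0.19 m; it stands between the arm's start and the work, so pass over it; origin at the centre of its foot
- dish: bystander: closed round clear dish, 60 mm across, 15 mm high, on the worktop near the robot; origin at the centre of its foot
There are look-alikes about, which are no part of the job. What is shaped like the cover but green is not meant.

How it is judged:
By the outcome, as a careful person would: the job done as asked, in the order asked, and still so for the second after the job is handed in, with the robot touching nothing.
It also fails if it takes over 72 s, if anything falls off the work surface, if the arm or the gripper's body presses on something with over 40 N, if the wrist force passes 120 N, or if a joint passes its speed limit or range.

## Working session

There is one attempt and no reset: what is moved stays moved. The work goes in short steps, Python scripts to look and compute and a tool call to move; the robot and the scene stay as the last step left them, time stands still between calls to the robot, and variables do not carry over. Pictures are saved under pics/ and viewed, and the job is handed in when it is done.

Besides the shell and the picture viewer there is one more tool, called by a JSON object that holds its "fn" and its "kwargs". play_rows: Moves the arm, as the interface text tells. Its arguments: {"type":"object","properties":{"increments":{"type":"array","items":{"type":"object","properties":{"twist":{"type":"array","items":{"type":"number"}},"offset":{"type":"array","items":{"type":"number"}},"claw":{"type":"number"}}}},"newtons":{"type":"number"}},"required":["increments"]}

```bash
mkdir -p pics
cat > h.py <<'E'
import numpy as np, cv2
from station import get_obs, cams
def snap(name, tag):
    o=get_obs(); d=cams.read_camera(name)
    cv2.imwrite(f'pics/{tag}.png', d['image'][:,:,::-1])
    np.savez(f'{tag}.npz', **{k:v for k,v in d.items()}, tp=o['tool_pos'], tr=o['tool_rot'])
    return o,d
E
python3 - <<'E'
from h import *
o=get_obs(); print(o)
for n in ['scene','side']:
    o,d=snap(n,n+'0')
    print(n,{k:v for k,v in d.items() if k not in('image','range_z')})
E
```

```text
{'t': 0.0, 'qpos': array([ 1.14420935,  0.38385803,  0.04383377,  1.59959172, -0.01787845,
        1.16123801, -0.04991407]), 'joint_velocities': array([ 1.77661214e-03, -9.50900093e-05,  1.07049193e-03, -7.40889001e-04,
       -6.48134860e-04, -7.68536145e-04, -5.65781042e-04]), 'effort': array([-4.76718396e-04, -4.33455527e+01,  1.02405198e+00, -2.49509490e+01,
        1.04430070e-02,  1.13661349e-02,  5.44730938e-06]), 'tool_pos': array([ 209.73580771, -614.70719213,  403.26347046]), 'tool_rot': array([[ 9.46410678e-01,  3.22964040e-01, -1.02804015e-03],
       [ 3.22965633e-01, -9.46407392e-01,  2.49964722e-03],
       [-1.65648635e-04, -2.69771446e-03, -9.99996347e-01]]), 'force': array([ 0.26233809,  0.69522211, -0.23276159]), 'torque': array([0.01732719, 0.03719174, 0.04118642]), 'gripper_width': 0.9995144390937285}
scene {'fx': 476.1320410882754, 'fy': 476.1320410882754, 'cx': 319.8086763593488, 'cy': 197.8605456387701, 'eye': array([  81.04299101, 1123.33661452, 1388.95296693]), 'attitude': array([[-0.91405946,  0.29926719, -0.27374159],
       [-0.40555712, -0.68162472,  0.60902477],
       [-0.0043279 ,  0.6677027 ,  0.74441546]])}
side {'fx': 429.99261162183, 'fy': 429.99261162183, 'cx': 321.11920629068237, 'cy': 202.24697948903182, 'eye': array([-200.1697886 ,  809.63344434,  734.32707706]), 'attitude': array([[-0.68714421,  0.39563271, -0.60935014],
       [-0.72639324, -0.35839234,  0.58643652],
       [ 0.01362705,  0.84559428,  0.53365215]])}
```

View pics/scene0.png

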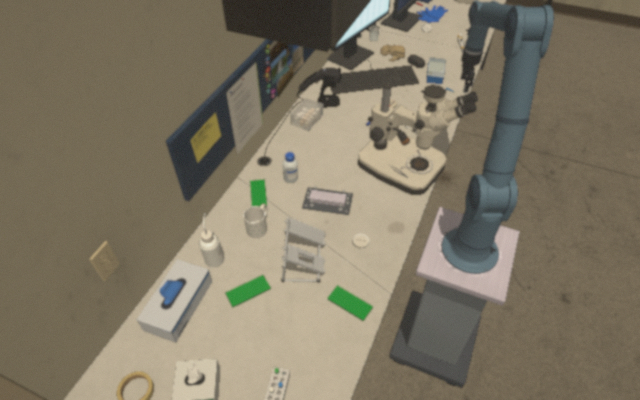

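View pics/side0.png

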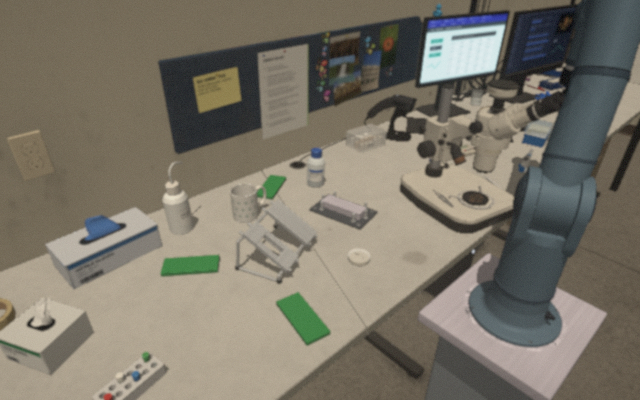

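The scene view shows the rack at about (303,250), the bed at (328,200), the bottle at (290,167), the mug at (256,222) and the dish at (361,241). Green look-alikes lie around them. Next I'll zoom in and unproject.

```bash
cat >> h.py <<'E'
def cloud(d):
    if 'T_tool_cam' in d:
        T=np.eye(4); T[:3,:3]=d['tr']; T[:3,3]=d['tp']; T=T@d['T_tool_cam']; R=T[:3,:3]; e=T[:3,3]
    else: R=d['attitude']; e=d['eye']
    z=d['range_z'].astype(float); v,u=np.mgrid[0:z.shape[0],0:z.shape[1]]
    P=np.stack([(u-d['cx'])/d['fx']*z, -(v-d['cy'])/d['fy']*z, -z],-1)
    P=P@R.T+e; P[z==0]=np.nan
    return P
def L(tag): return dict(np.load(f'{tag}.npz'))
def ray(d,uv,zp):
    if 'T_tool_cam' in d:
        T=np.eye(4); T[:3,:3]=d['tr']; T[:3,3]=d['tp']; T=T@d['T_tool_cam']; R=T[:3,:3]; e=T[:3,3]
    else: R=d['attitude']; e=d['eye']
    r=R@np.array([(uv[0]-d['cx'])/d['fx'],-(uv[1]-d['cy'])/d['fy'],-1]); return e+r*(zp-e[2])/r[2]
E
python3 - <<'E'
from h import *
a=L('scene0'); b=L('side0')
ia=a['image'][140:320,200:400,::-1]; ib=b['image'][130:310,190:430,::-1]
cv2.imwrite('pics/za.png',cv2.resize(ia,None,fx=3.3,fy=3.3,interpolation=2)[:600])
cv2.imwrite('pics/zb.png',cv2.resize(ib,None,fx=3.3,fy=3.3,interpolation=2)[:600])
for d,n,pts in((a,'sc',[(328,200),(305,262),(305,232),(290,167),(256,222),(361,241),(400,165)]),(b,'si',[(343,207),(262,250),(290,225),(316,175),(245,205),(359,257)])):
    P=cloud(d)
    for u,v in pts: print(n,u,v,P[v,u].round(0))
E
```

```text
sc 328 200 [547.  11.  33.]
sc 305 262 [494. 328.  73.]
sc 305 232 [544. 220.  82.]
sc 290 167 [732. -44.  86.]
sc 256 222 [716. 257.  93.]
sc 361 241 [367. 130.  15.]
sc 400 165 [ 349. -258.   56.]
si 343 207 [539.   7.  31.]
si 262 250 [492. 341.  74.]
si 290 225 [532. 219.  69.]
si 316 175 [720. -50.  47.]
si 245 205 [705. 244.  62.]
si 359 257 [360. 130.  15.]
```

View pics/za.png

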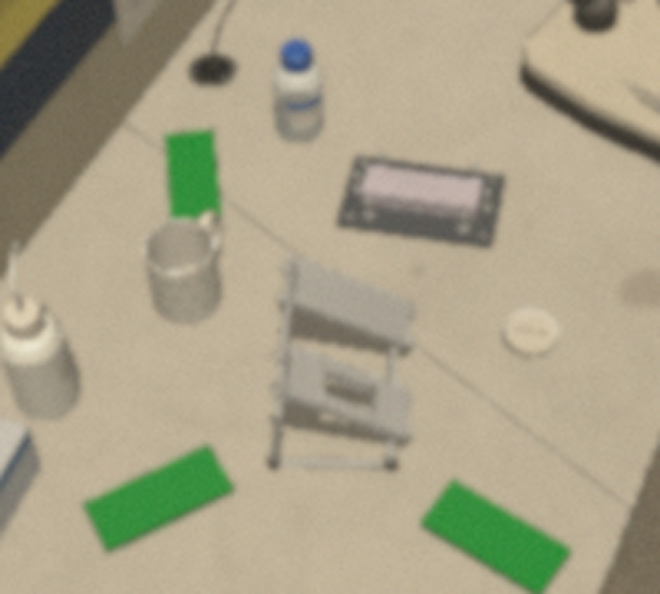

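View pics/zb.png

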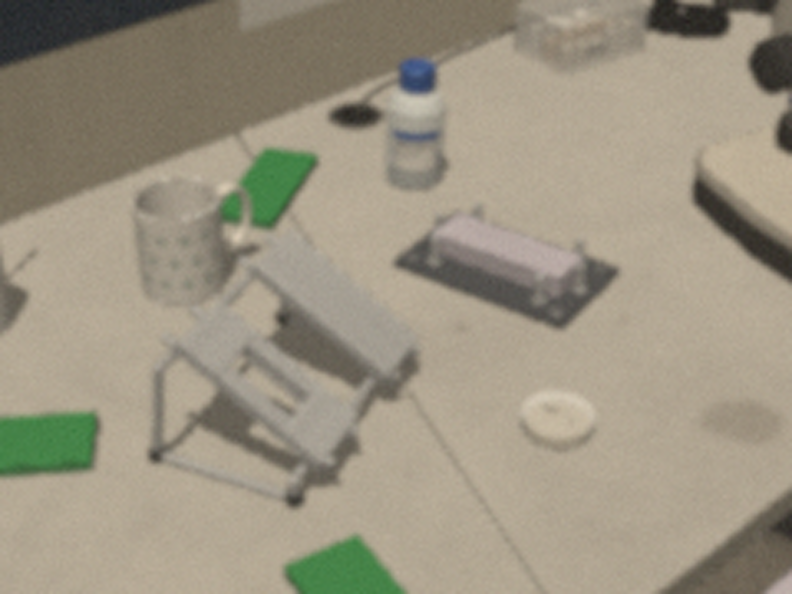

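Run:
```python
from h import *
for n in('scene0','side0'):
    d=L(n);P=cloud(d).reshape(-1,3)
    for nm,(y0,y1) in dict(frame=(275,400),cover=(165,275)).items():
        m=(P[:,0]>400)&(P[:,0]<620)&(P[:,1]>y0)&(P[:,1]<y1)&(P[:,2]>30)&(P[:,2]<130)
        Q=P[m]
        # RANSAC plane
        best=None;rng=np.random.default_rng(0)
        for i in range(300):
            p=Q[rng.choice(len(Q),3,False)];nn=np.cross(p[1]-p[0],p[2]-p[0]);l=np.linalg.norm(nn)
            if l<1:continue
            nn/=l; 
            if nn[2]<0:nn=-nn
            if nn[2]<.7: continue
            k=abs((Q-p[0])@nn)<3
            if best is None or k.sum()>best.sum():best=k
        I=Q[best];c=I.mean(0);u,s,vt=np.linalg.svd(I-c);N=vt[2]*np.sign(vt[2][2])
        # in-plane rectangle
        ex=np.array([1,0,0])-N*N[0];ex/=np.linalg.norm(ex);ey=np.cross(N,ex)
        q=np.c_[(I-c)@ex,(I-c)@ey].astype(np.float32)
        r=cv2.minAreaRect(q)
        ctr=c+r[0][0]*ex+r[0][1]*ey
        print(n,nm,len(I),'N',N.round(3),'tilt',np.degrees(np.arccos(N[2])).round(1),'az',np.degrees(np.arctan2(-N[1],-N[0])).round(1),'ctr',ctr.round(1),'rect',r)
    # bed
    m=(P[:,0]>440)&(P[:,0]<640)&(P[:,1]>-110)&(P[:,1]<110)&(P[:,2]>22)&(P[:,2]<34)
    r=cv2.minAreaRect(P[m][:,:2].astype(np.float32));print(n,'bed',r, np.median(P[m][:,2]))
    for nm,(c,h) in dict(dish=((365,130),8),bottle=((730,-50),60),mug=((710,250),60)).items():
        m=(np.hypot(P[:,0]-c[0],P[:,1]-c[1])<80)&(P[:,2]>h); print(nm,P[m].min(0).round(),P[m].max(0).round())
```

```text
scene0 frame 348 N [-0.481 -0.212  0.851] tilt 31.7 az 23.8 ctr [497.6 313.7  74.7] rect ((-4.486766815185547, -4.135868072509766), (146.23597717285156, 64.15158081054688), 24.7701416015625)
scene0 cover 377 N [-0.493 -0.19   0.849] tilt 31.9 az 21.1 ctr [531.1 237.3  75.1] rect ((-13.570732116699219, 23.940696716308594), (144.21287536621094, 128.31423950195312), 26.0379581451416)
scene0 bed ((559.6158447265625, -7.3446044921875), (157.50550842285156, 83.39896392822266), 11.573206901550293) 29.96927499987737
dish [302.  56.   8.] [441. 199.  23.]
bottle [653. -85.  60.] [807. -31. 754.]
mug [702. 174.  60.] [781. 274. 102.]
side0 frame 778 N [-0.494 -0.195  0.847] tilt 32.1 az 21.6 ctr [491.3 309.5  70.9] rect ((-3.68084716796875, -5.914058685302734), (146.15797424316406, 63.77927017211914), 26.29589080810547)
side0 cover 796 N [-0.489 -0.2    0.849] tilt 31.9 az 22.2 ctr [522.7 234.5  70.5] rect ((-12.008384704589844, 23.29271697998047), (143.95928955078125, 132.5060577392578), 26.050498962402344)
side0 bed ((549.7320556640625, -8.292991638183594), (161.39874267578125, 79.89395141601562), 12.864468574523926) 28.720336075975297
dish [335.  93.   8.] [396. 152.  17.]
bottle [705. -92.  60.] [760. -35. 129.]
mug [693. 172.  60.] [776. 267.  94.]
```

{"fn": "play_rows", "kwargs": {"increments": [{"offset":[0,0,-4],"twist":[0,0,0],"claw":1},{"offset":[0,0,-4],"twist":[0,0,0],"claw":1},{"offset":[0,0,-4],"twist":[0,0,0],"claw":1},{"offset":[0,0,-4],"twist":[0,0,0],"claw":1},{"offset":[0,0,-4],"twist":[0,0,0],"claw":1},{"offset":[0,0,-4],"twist":[0,0,0],"claw":1}]}}

```text
t: 0.6
tool_pos: [210.4, -615.3, 630.2]
tool_rot: [[0.946, 0.323, -0.017], [0.323, -0.945, 0.042], [-0.003, -0.046, -0.999]]
force: [0.9, -1.0, 0.7]
gripper_width: 1.004
```

```bash
cat >> h.py <<'E'
from scipy.spatial.transform import Rotation as Ro
from scipy.linalg import logm, expm
def T4(R,p):
    T=np.eye(4);T[:3,:3]=R;T[:3,3]=p;return T
def Rdown(yaw):  # tool x at yaw (deg), pointing down
    a=np.radians(yaw);x=np.array([np.cos(a),np.sin(a),0]);z=np.array([0,0,-1.]);return np.c_[x,np.cross(z,x),z]
def plan(R,p,vmax=40.,n=None):
    o=get_obs();T0=T4(o['tool_rot'],o['tool_pos']);D=np.linalg.inv(T0)@T4(R,p)
    w=Ro.from_matrix(D[:3,:3]).as_rotvec();N=int(np.ceil(max(np.linalg.norm(D[:3,3])/vmax,np.degrees(np.linalg.norm(w))/6.8,1)))
    N=n or N
    S=np.real(logm(D))/N;E=expm(S)
    print('total',D[:3,3].round(1),w.round(3),'N',N,'row offset cm',(E[:3,3]/10).round(3),'twist',(w/N).round(4))
E
python3 - <<'E'
from h import *
print(get_obs()['qpos'].round(2))
plan(Rdown(22),[430,150,580])
E
```

```text
[ 1.13  0.31  0.06  1.24 -0.02  1.64 -0.05]
total [ 455.4 -650.2   78.7] [-0.046  0.002 -0.055] N 20 row offset cm [ 2.361 -3.199  0.325] twist [-0.0023  0.0001 -0.0027]
```

{"fn": "play_rows", "kwargs": {"increments": [{"offset":[2.4,-3.2,0.3],"twist":[-0.0023,0,-0.0027],"claw":1},{"offset":[2.4,-3.2,0.3],"twist":[-0.0023,0,-0.0027],"claw":1},{"offset":[2.4,-3.2,0.3],"twist":[-0.0023,0,-0.0027],"claw":1},{"offset":[2.4,-3.2,0.3],"twist":[-0.0023,0,-0.0027],"claw":1},{"offset":[2.4,-3.2,0.3],"twist":[-0.0023,0,-0.0027],"claw":1},{"offset":[2.4,-3.2,0.3],"twist":[-0.0023,0,-0.0027],"claw":1},{"offset":[2.4,-3.2,0.3],"twist":[-0.0023,0,-0.0027],"claw":1},{"offset":[2.4,-3.2,0.3],"twist":[-0.0023,0,-0.0027],"claw":1}]}}

```text
t: 1.27
tool_pos: [306.4, -310.2, 619.1]
tool_rot: [[0.946, 0.325, -0.006], [0.325, -0.946, -0.003], [-0.007, 0.0, -1.0]]
force: [0.9, 0.6, 0.9]
gripper_width: 1.001
```

Run:
```python
from h import *
print(get_obs()['qpos'].round(2))
plan(Rdown(22),[430,150,580])
```

```text
[ 0.89 -0.14 -0.17  1.74 -0.02  1.54 -0.52]
total [ 266.5 -395.2   37.1] [ 0.     0.007 -0.053] N 12 row offset cm [ 2.301 -3.238  0.316] twist [ 0.      0.0006 -0.0045]
```

{"fn": "play_rows", "kwargs": {"increments": [{"offset":[2.4,-3.2,0.3],"twist":[0,0,-0.005],"claw":1},{"offset":[2.4,-3.2,0.3],"twist":[0,0,-0.005],"claw":1},{"offset":[2.4,-3.2,0.3],"twist":[0,0,-0.005],"claw":1},{"offset":[2.4,-3.2,0.3],"twist":[0,0,-0.005],"claw":1},{"offset":[2.4,-3.2,0.3],"twist":[0,0,-0.005],"claw":1},{"offset":[2.4,-3.2,0.3],"twist":[0,0,-0.005],"claw":1},{"offset":[2.4,-3.2,0.3],"twist":[0,0,-0.005],"claw":1},{"offset":[2.4,-3.2,0.3],"twist":[0,0,-0.005],"claw":1},{"offset":[2.4,-3.2,0.3],"twist":[0,0,-0.005],"claw":1},{"offset":[2.4,-3.2,0.3],"twist":[0,0,-0.005],"claw":1},{"offset":[2.2,-3.0,0.3],"twist":[0,0,-0.005],"claw":1},{"offset":[0,0,0],"twist":[0,0,0],"claw":1}]}}

```text
t: 2.27
tool_pos: [424.6, 136.3, 576.9]
tool_rot: [[0.921, 0.39, -0.009], [0.39, -0.921, -0.004], [-0.01, -0.0, -1.0]]
force: [-0.9, 0.3, 0.2]
gripper_width: 0.999
```

Run:
```python
from h import *
print(get_obs()['qpos'].round(2))
o,d=snap('wrist','w1')
print(o['tool_pos'],d['T_tool_cam'],d['fx'],d['cx'],d['cy'],[k for k in d])
```

```text
[ 0.57 -0.12 -0.87  1.78 -0.09  1.46 -1.45]
[424.59048704 136.29021636 576.88021943] [[-8.02290306e-04  9.60746688e-01  2.77425950e-01  7.00232073e+01]
 [ 9.99999650e-01  7.04738088e-04  4.51346535e-04 -2.01816860e-02]
 [ 2.38117055e-04  2.77426215e-01 -9.60746917e-01  3.08733765e+01]
 [ 0.00000000e+00  0.00000000e+00  0.00000000e+00  1.00000000e+00]] 311.39784886878425 319.903526821565 202.1984638239162 ['image', 'range_z', 'fx', 'fy', 'cx', 'cy', 'T_tool_cam']
```

View pics/w1.png

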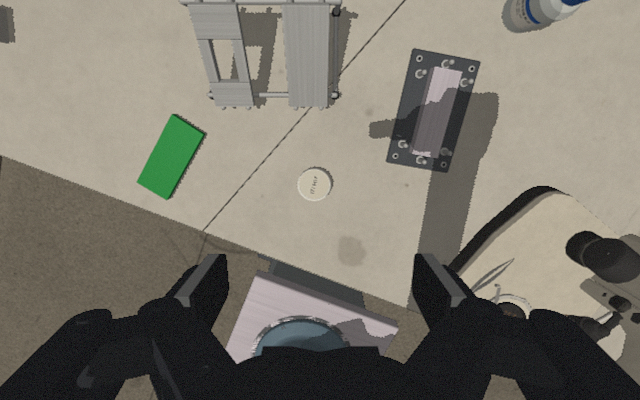

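The wrist view shows the frame at about (225,60), with its window, the cover at (310,55), the bed at (433,112) and the dish at (314,184). Next I'll measure poses from it.

```bash
cat >> h.py <<'E'
def fitplate(P,box,tiltmax=40,th=2.5,prior=None):
    Q=P[~np.isnan(P[...,0])].reshape(-1,3)
    m=np.all((Q>np.array(box)[:,0])&(Q<np.array(box)[:,1]),1);Q=Q[m]
    best=None;rng=np.random.default_rng(0)
    for i in range(400):
        p=Q[rng.choice(len(Q),3,False)];nn=np.cross(p[1]-p[0],p[2]-p[0]);l=np.linalg.norm(nn)
        if l<50:continue
        nn/=l;nn*=np.sign(nn[2])
        if nn[2]<.75:continue
        k=abs((Q-p[0])@nn)<th
        if best is None or k.sum()>best.sum():best=k
    I=Q[best];c=I.mean(0);N=np.linalg.svd(I-c)[2][2];N*=np.sign(N[2])
    return I,c,N
def inplane(I,c,N,az):
    ex=np.array([np.cos(np.radians(az)),np.sin(np.radians(az)),0]);ex-=N*(N@ex);ex/=np.linalg.norm(ex);ey=np.cross(N,ex)
    return ex,ey,np.c_[(I-c)@ex,(I-c)@ey]
E
python3 - <<'E'
from h import *
d=L('w1');P=cloud(d)
print('depth noise table', [P[v,u].round(1) for u,v in((130,120),(400,40),(433,105),(310,60),(215,30),(314,184))])
# region masks in image: frame u<262,v 5..108 ; cover u>275
for nm,(u0,u1) in dict(frame=(180,265),cover=(272,345)).items():
    sub=P[0:112,u0:u1]
    I,c,N=fitplate(sub,[(400,640),(150,420),(30,130)])
    ex,ey,q=inplane(I,c,N,22)
    r=cv2.minAreaRect(q.astype(np.float32))
    print(nm,len(I),c.round(1),'N',N.round(3),'tilt',np.degrees(np.arccos(N[2])).round(1),'az',np.degrees(np.arctan2(-N[1],-N[0])).round(1),r,(c+ex*r[0][0]+ey*r[0][1]).round(1),'std',((I-c)@N).std())
im=d['image'].astype(int)
cv2.imwrite('pics/w1z.png',cv2.resize(d['image'][30:190,370:500,::-1],None,fx=3.7,fy=3.7,interpolation=2))
cv2.imwrite('pics/w1y.png',cv2.resize(d['image'][0:130,160:360,::-1],None,fx=4,fy=4,interpolation=2))
E
```

```text
depth noise table [array([346.3, 454. ,  -1.4]), array([634.5,  87.6,  -1.6]), array([563.7,   1.3,  29.2]), array([543.2, 201.8,  74.2]), array([525.8, 326.8,  95.8]), array([368.5, 124.3,  13.7])]
frame 3588 [502.5 314.6  79.1] N [-0.489 -0.208  0.847] tilt 32.1 az 23.0 ((-12.676956176757812, 0.22178268432617188), (146.32530212402344, 60.48085021972656), 0.8444600701332092) [492.4 310.8  72.4] std 0.8732739147399339
cover 4430 [545.5 208.5  78.2] N [-0.49  -0.204  0.847] tilt 32.1 az 22.6 ((-11.592643737792969, -0.10211944580078125), (147.82861328125, 60.01252365112305), 0.8002216219902039) [536.4 204.7  72.1] std 0.8287173222198317
```

View pics/w1z.png

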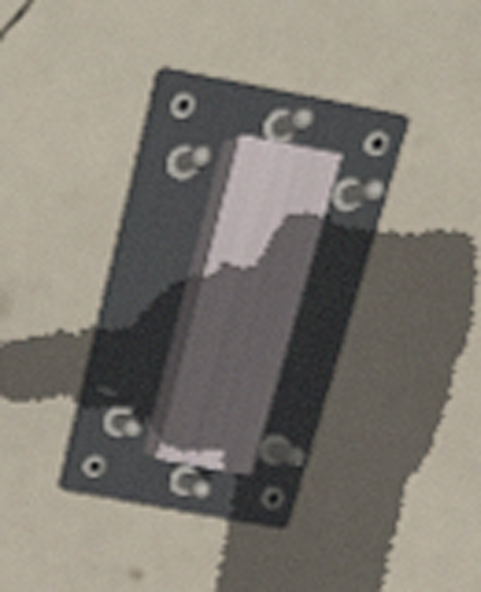

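View pics/w1y.png

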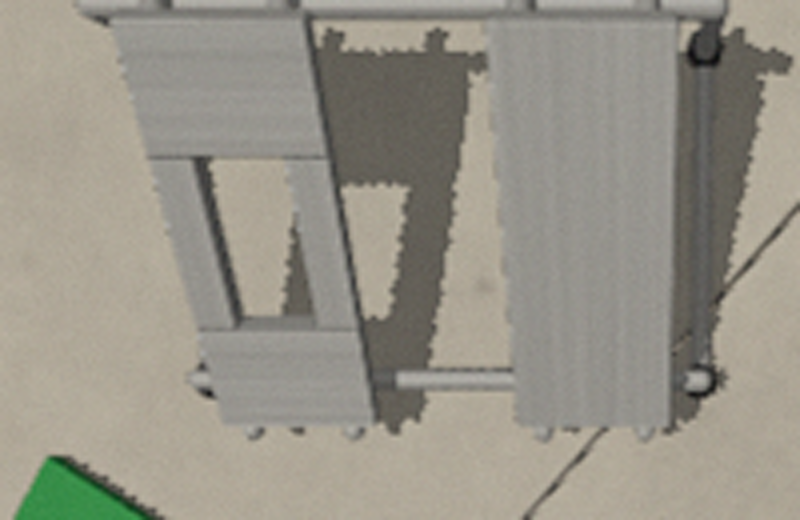

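Run:
```python
from h import *
d=L('w1');P=cloud(d)
for nm,(u0,u1) in dict(frame=(180,265),cover=(272,345)).items():
    I,c,N=fitplate(P[0:112,u0:u1],[(400,640),(150,420),(30,130)])
    ex,ey,q=inplane(I,c,N,22.8)
    out=[]
    for s in np.arange(-90,75,2.5):
        k=abs(q[:,0]-s)<1.25
        if k.sum()>3: out.append((s,k.sum(),q[k,1].min().round(0),q[k,1].max().round(0)))
    print(nm,out[:8],out[-6:])
    k=(abs(q[:,0])<50)
    # edges slope
    S=np.arange(-50,50,4);lo=[np.percentile(q[abs(q[:,0]-s)<2,1],1) for s in S];hi=[np.percentile(q[abs(q[:,0]-s)<2,1],99) for s in S]
    print('edge fit',np.polyfit(S,lo,1),np.polyfit(S,hi,1),'c',c,'ex',ex,'ey',ey)
# bed
Z=P[...,2]; m=((abs(Z-29)<3)).astype(np.uint8); m[:, :370]=0; m[:,500:]=0; m[:40]=0;m[180:]=0
n,lab,st,_=cv2.connectedComponentsWithStats(cv2.morphologyEx(m,cv2.MORPH_OPEN,np.ones((3,3),np.uint8)))
k=1+np.argmax(st[1:,4]);q=P[lab==k]
print('bed',len(q),cv2.minAreaRect(q[:,:2].astype(np.float32)),np.median(q[:,2]))
# flange by depth
g=d['image'].astype(int).sum(2);hsv=cv2.cvtColor(d['image'],cv2.COLOR_RGB2HSV)
for lo,hi in((4,12),):
    m=((Z>4)&(Z<11)).astype(np.uint8); m[:, :370]=0; m[:,500:]=0; m[:40]=0;m[185:]=0
    n,lab,st,_=cv2.connectedComponentsWithStats(m);k=1+np.argmax(st[1:,4]);q=P[lab==k]
    print('flange',len(q),cv2.minAreaRect(q[:,:2].astype(np.float32)),np.median(q[:,2]))
# pin tops
m=((Z>33)&(Z<45)).astype(np.uint8); m[:, :370]=0; m[:,500:]=0; m[:30]=0;m[185:]=0
n,lab,st,_=cv2.connectedComponentsWithStats(m)
for i in range(1,n):
    if st[i,4]>4: print('pin',st[i,4],P[lab==i].mean(0).round(1))
```

```text
frame [(np.float64(-85.0), np.int64(10), np.float64(-22.0), np.float64(22.0)), (np.float64(-82.5), np.int64(7), np.float64(-23.0), np.float64(22.0)), (np.float64(-80.0), np.int64(38), np.float64(-29.0), np.float64(28.0)), (np.float64(-77.5), np.int64(49), np.float64(-30.0), np.float64(30.0)), (np.float64(-75.0), np.int64(57), np.float64(-30.0), np.float64(29.0)), (np.float64(-72.5), np.int64(52), np.float64(-29.0), np.float64(30.0)), (np.float64(-70.0), np.int64(64), np.float64(-29.0), np.float64(29.0)), (np.float64(-67.5), np.int64(52), np.float64(-29.0), np.float64(31.0))] [(np.float64(47.5), np.int64(112), np.float64(-30.0), np.float64(29.0)), (np.float64(50.0), np.int64(104), np.float64(-29.0), np.float64(30.0)), (np.float64(52.5), np.int64(107), np.float64(-29.0), np.float64(30.0)), (np.float64(55.0), np.int64(114), np.float64(-30.0), np.float64(30.0)), (np.float64(57.5), np.int64(118), np.float64(-29.0), np.float64(30.0)), (np.float64(60.0), np.int64(73), np.float64(-29.0), np.float64(30.0))]
edge fit [-2.99733392e-03 -2.91936140e+01] [-3.91390302e-03  2.95047780e+01] c [502.48
[... 1051 characters left out ...]
0)), (np.float64(62.5), np.int64(20), np.float64(-25.0), np.float64(27.0))]
edge fit [-1.47627665e-03 -2.92700881e+01] [-2.88000978e-04  2.91105687e+01] c [545.48315534 208.45888991  78.24204817] ex [0.78075982 0.32949462 0.53089302] ey [-0.38751461  0.92186083 -0.00224593]
bed 2416 ((553.2452392578125, -8.605785369873047), (135.82192993164062, 44.52825164794922), 13.040660858154297) 29.928463813862322
flange 4567 ((553.1783447265625, -8.610336303710938), (184.1245574951172, 112.26624298095703), 12.830339431762695) 8.045659482142014
pin 23 [627.4   8.6  36.5]
pin 26 [598.9  40.3  36.6]
pin 22 [615.8 -31.9  36.4]
pin 21 [490.7  15.4  36.5]
pin 21 [507.1 -56.4  36.9]
pin 20 [478.1 -25.2  36.5]
```

```bash
cat >> h.py <<'E'
def Rplate(yaw,tilt=32.):
    a,t=np.radians(yaw),np.radians(tilt);c,s=np.cos(a),np.sin(a)
    x=np.array([c*np.cos(t),s*np.cos(t),np.sin(t)]);y=np.array([-s,c,0]);return np.c_[x,y,np.cross(x,y)]
def Rgrasp(yaw,tilt=32.):
    R=Rplate(yaw,tilt);return np.c_[R[:,0],-R[:,1],-R[:,2]]
FR=np.array([494.7,311.3,73.6]);CO=np.array([539.1,205.8,73.6]);RY=22.7
BED=np.array([553.1,-8.5,30]);BY=12.93
E
python3 - <<'E'
from h import *
R=Rgrasp(RY); N=-R[:,2]; p=FR+N*(144+90); print(p, FR+N*144)
plan(R,p)
E
```

```text
[380.30425489 263.44722323 272.0432545 ] [424.30261839 281.85213737 195.71892585]
total [  13.2 -137.8  304.3] [0.001 0.571 0.002] N 9 row offset cm [-0.718 -1.529  3.356] twist [0.0002 0.0634 0.0002]
```

{"fn": "play_rows", "kwargs": {"increments": [{"offset":[-0.7,-1.5,3.3],"twist":[0,0.063,0],"claw":1},{"offset":[-0.7,-1.5,3.3],"twist":[0,0.063,0],"claw":1},{"offset":[-0.7,-1.5,3.3],"twist":[0,0.063,0],"claw":1},{"offset":[-0.7,-1.5,3.3],"twist":[0,0.063,0],"claw":1},{"offset":[-0.7,-1.5,3.3],"twist":[0,0.063,0],"claw":1},{"offset":[-0.7,-1.5,3.3],"twist":[0,0.063,0],"claw":1},{"offset":[-0.7,-1.5,3.3],"twist":[0,0.063,0],"claw":1},{"offset":[-0.7,-1.5,3.3],"twist":[0,0.063,0],"claw":1},{"offset":[-0.7,-1.5,3.3],"twist":[0,0.063,0],"claw":1}]}}

```text
t: 3.07
tool_pos: [387.3, 217.6, 326.2]
tool_rot: [[0.831, 0.352, 0.431], [0.335, -0.935, 0.118], [0.445, 0.046, -0.894]]
force: [0.8, -1.5, -0.0]
gripper_width: 1.001
```

Run:
```python
from h import *
o=get_obs();print(o['t'],o['qpos'].round(2),o['tool_pos'])
R=Rgrasp(RY); N=-R[:,2]
plan(R,FR+N*(144+90));plan(R,FR+N*(144+40))
```

```text
3.0667 [ 0.52  0.07 -1.18  2.25  0.51  0.48 -2.25] [387.30999728 217.55500085 326.15159466]
total [-14.5 -47.9  50.8] [ 0.058  0.098 -0.009] N 2 row offset cm [-0.783 -2.358  2.557] twist [ 0.0288  0.0489 -0.0044]
total [ -9.6 -50.8 100.5] [ 0.058  0.098 -0.009] N 3 row offset cm [-0.426 -1.628  3.371] twist [ 0.0192  0.0326 -0.0029]
```

{"fn": "play_rows", "kwargs": {"increments": [{"offset":[-0.8,-2.4,2.6],"twist":[0.029,0.049,-0.004],"claw":1},{"offset":[-0.8,-2.4,2.6],"twist":[0.029,0.049,-0.004],"claw":1},{"offset":[0,0,0],"twist":[0,0,0],"claw":1}]}}

```text
t: 3.32
tool_pos: [385.1, 236.5, 295.1]
tool_rot: [[0.809, 0.36, 0.464], [0.329, -0.932, 0.151], [0.487, 0.031, -0.873]]
force: [-0.0, -0.2, 0.8]
gripper_width: 1.0
```

Run:
```python
from h import *
o,d=snap('wrist','w2');print(o['t'],o['qpos'].round(2),o['tool_pos'])
R=Rgrasp(RY); N=-R[:,2]
plan(R,FR+N*(144+90));plan(R,FR+N*(144))
```

```text
3.3167 [ 0.33  0.16 -1.06  2.28  0.86  0.43 -2.62] [385.13466734 236.50876841 295.1276567 ]
total [ -6.7 -29.1  22.4] [ 0.043  0.051 -0.01 ] N 1 row offset cm [-0.673 -2.906  2.236] twist [ 0.0432  0.0514 -0.0096]
total [ -2.1 -33.  112.2] [ 0.043  0.051 -0.01 ] N 3 row offset cm [-0.131 -1.045  3.753] twist [ 0.0144  0.0171 -0.0032]
```

View pics/w2.png

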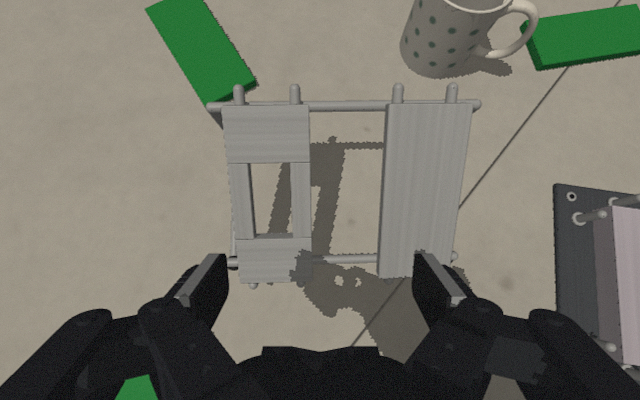

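Joint 7 is getting close to its limit at -2.62. The plates can be gripped half a turn round, so I'll turn the tool about z and check which way q7 moves.

{"fn": "play_rows", "kwargs": {"increments": [{"offset":[0,0,-1],"twist":[0,0,0.1],"claw":1},{"offset":[0,0,0],"twist":[0,0,0.1],"claw":1}]}}

```text
t: 3.53
tool_pos: [381.7, 231.3, 304.5]
tool_rot: [[0.869, 0.181, 0.461], [0.129, -0.981, 0.143], [0.478, -0.065, -0.876]]
force: [0.1, -0.3, 0.5]
gripper_width: 1.0
```

Run:
```python
from h import *
o=get_obs();print(o['t'],o['qpos'].round(2),o['tool_pos'])
```

```text
3.5333 [ 0.36  0.12 -1.07  2.28  0.75  0.43 -2.72] [381.73681075 231.26962202 304.51737684]
```

{"fn": "play_rows", "kwargs": {"increments": [{"offset":[0,0,0],"twist":[0,0,-0.12],"claw":1},{"offset":[0,0,0],"twist":[0,0,-0.12],"claw":1},{"offset":[0,0,0],"twist":[0,0,-0.12],"claw":1},{"offset":[0,0,0],"twist":[0,0,-0.12],"claw":1},{"offset":[0,0,0],"twist":[0,0,-0.12],"claw":1},{"offset":[0,0,0],"twist":[0,0,-0.12],"claw":1},{"offset":[0,0,0],"twist":[0,0,-0.12],"claw":1},{"offset":[0,0,0],"twist":[0,0,-0.12],"claw":1},{"offset":[0,0,0],"twist":[0,0,-0.12],"claw":1},{"offset":[0,0,0],"twist":[0,0,-0.12],"claw":1},{"offset":[0,0,0],"twist":[0,0,-0.12],"claw":1},{"offset":[0,0,0],"twist":[0,0,-0.12],"claw":1}]}}

```text
t: 4.53
tool_pos: [393.5, 208.6, 314.7]
tool_rot: [[-0.076, 0.876, 0.477], [0.995, 0.036, 0.092], [0.063, 0.481, -0.874]]
force: [0.3, 0.8, -0.5]
gripper_width: 1.0
```

```bash
cat >> h.py <<'E'
def flip(R): return R@np.diag([-1,-1,1.])
E
python3 - <<'E'
from h import *
o=get_obs();print(o['t'],o['qpos'].round(2),o['tool_pos'])
R=flip(Rgrasp(RY)); N=-R[:,2]
plan(R,FR+N*(144+90))
E
```

```text
4.5333 [ 0.65  0.16 -1.32  2.27  0.83  0.5  -1.25] [393.45974923 208.55758783 314.70280257]
total [ 52.9 -30.1  36.1] [-0.125  0.052 -1.876] N 16 row offset cm [0.412 0.142 0.229] twist [-0.0078  0.0032 -0.1173]
```

{"fn": "play_rows", "kwargs": {"increments": [{"offset":[0.4,0.1,0.2],"twist":[-0.008,0.003,-0.118],"claw":1},{"offset":[0.4,0.1,0.2],"twist":[-0.008,0.003,-0.118],"claw":1},{"offset":[0.4,0.1,0.2],"twist":[-0.008,0.003,-0.118],"claw":1},{"offset":[0.4,0.1,0.2],"twist":[-0.008,0.003,-0.118],"claw":1},{"offset":[0.4,0.1,0.2],"twist":[-0.008,0.003,-0.118],"claw":1},{"offset":[0.4,0.1,0.2],"twist":[-0.008,0.003,-0.118],"claw":1},{"offset":[0.4,0.1,0.2],"twist":[-0.008,0.003,-0.118],"claw":1},{"offset":[0.4,0.1,0.2],"twist":[-0.008,0.003,-0.118],"claw":1}]}}

```text
t: 5.2
tool_pos: [404.0, 223.9, 305.4]
tool_rot: [[-0.748, 0.412, 0.521], [0.533, 0.84, 0.1], [-0.396, 0.352, -0.848]]
force: [0.3, 1.2, 0.1]
gripper_width: 0.998
```

Run:
```python
from h import *
o=get_obs();print(o['t'],o['qpos'].round(2),o['tool_pos'])
R=flip(Rgrasp(RY)); N=-R[:,2]
plan(R,FR+N*(144+90))
```

```text
5.2 [ 0.6   0.29 -1.35  2.26  1.15  0.59 -0.56] [403.96115444 223.86722261 305.40344844]
total [52.  11.8 19.9] [-0.105  0.041 -0.901] N 8 row offset cm [0.559 0.386 0.271] twist [-0.0132  0.0051 -0.1126]
```

{"fn": "play_rows", "kwargs": {"increments": [{"offset":[0.6,0.4,0.3],"twist":[-0.013,0.005,-0.113],"claw":1},{"offset":[0.6,0.4,0.3],"twist":[-0.013,0.005,-0.113],"claw":1},{"offset":[0.6,0.4,0.3],"twist":[-0.013,0.005,-0.113],"claw":1},{"offset":[0.6,0.4,0.3],"twist":[-0.013,0.005,-0.113],"claw":1},{"offset":[0.6,0.4,0.3],"twist":[-0.013,0.005,-0.113],"claw":1},{"offset":[0.6,0.4,0.3],"twist":[-0.013,0.005,-0.113],"claw":1},{"offset":[0.6,0.4,0.3],"twist":[-0.013,0.005,-0.113],"claw":1},{"offset":[0.6,0.4,0.3],"twist":[-0.013,0.005,-0.113],"claw":1}]}}

```text
t: 5.87
tool_pos: [390.1, 248.0, 272.1]
tool_rot: [[-0.775, -0.389, 0.498], [-0.358, 0.919, 0.161], [-0.521, -0.054, -0.852]]
force: [0.3, -0.5, -0.4]
gripper_width: 1.003
```

Run:
```python
from h import *
o,d=snap('wrist','w3');print(o['t'],o['qpos'].round(2),o['tool_pos'])
R=flip(Rgrasp(RY)); N=-R[:,2]
plan(R,FR+N*(144+90))
plan(R,FR+N*(144+60))
```

```text
5.8667 [ 0.5   0.44 -1.33  2.28  1.36  0.63  0.17] [390.09645446 248.01191954 272.09032584]
total [ 0.6 17.9 -2.7] [-0.042 -0.012  0.036] N 1 row offset cm [ 0.06   1.785 -0.274] twist [-0.0422 -0.0117  0.0357]
total [ 0.2 19.1 27.2] [-0.042 -0.012  0.036] N 1 row offset cm [0.022 1.911 2.723] twist [-0.0422 -0.0117  0.0357]
```

View pics/w3.png

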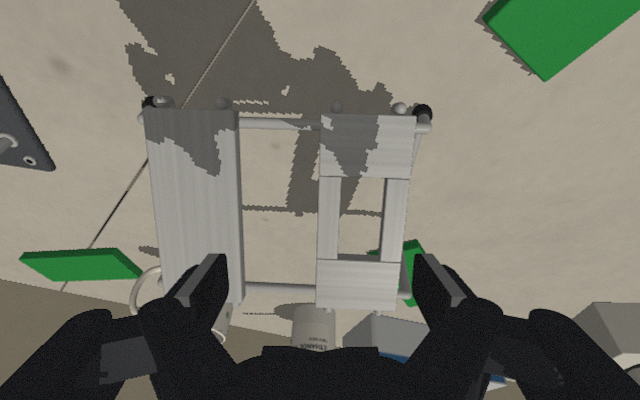

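The view is now flipped, with the frame centred at about (365,215) and the window visible. I'll refine its pose from this closer view.

Run:
```python
from h import *
d=L('w3');P=cloud(d)
for nm,(u0,u1) in dict(frame=(312,415),cover=(140,245)).items():
    I,c,N=fitplate(P[105:250,u0:u1],[(400,640),(100,420),(30,130)])
    ex,ey,q=inplane(I,c,N,22.7)
    S=np.arange(-50,30,4);lo=[np.percentile(q[abs(q[:,0]-s)<2,1],1) for s in S];hi=[np.percentile(q[abs(q[:,0]-s)<2,1],99) for s in S]
    l,h=np.polyfit(S,lo,1),np.polyfit(S,hi,1)
    w=[(s,int((abs(q[:,0]-s)<1).sum()),(np.ptp(q[abs(q[:,0]-s)<1,1]).round() if (abs(q[:,0]-s)<1).any() else 0)) for s in range(-80,-40,2)]
    print(nm,len(I),'tilt',np.degrees(np.arccos(N[2])).round(2),'az',np.degrees(np.arctan2(-N[1],-N[0])).round(1),l.round(4),h.round(4),c.round(1),w)
    r=FR if nm=='frame' else CO
    print('my est in plane coords',((r-c)@ex).round(1),((r-c)@ey).round(1),((r-c)@N).round(1))
    # window
```

```text
Traceback (most recent call last):
IndexError: index -1 is out of bounds for axis 0 with size 0
```

Run:
```python
from h import *
d=L('w3');P=cloud(d)
for nm,(u0,u1) in dict(frame=(312,415),cover=(140,245)).items():
    r=FR if nm=='frame' else CO
    I,c,N=fitplate(P[105:310,u0:u1],[(400,640),(100,420),(30,130)])
    c=r-N*((r-c)@N)
    ex,ey,q=inplane(I,c,N,22.7)
    o=[]
    for s in range(-78,80,6):
        k=abs(q[:,0]-s)<1.5
        if k.sum()>3:o.append((s,int(k.sum()),q[k,1].min().round(1),q[k,1].max().round(1)))
    print(nm,len(I),'tilt',np.degrees(np.arccos(N[2])).round(2),'az',np.degrees(np.arctan2(-N[1],-N[0])).round(1),((r-c)@N).round(1),np.percentile(q[:,0],[.2,1,99]).round(1));print(*[ (a,b,float(x),float(y)) for a,b,x,y in o])
```

```text
frame 13795 tilt 32.14 az 22.8 -0.1 [-74.8 -71.8  67.6]
(-72, 73, -23.7, 22.6) (-66, 469, -30.3, 28.5) (-60, 467, -30.2, 29.6) (-54, 444, -29.9, 29.3) (-48, 444, -30.4, 29.5) (-42, 430, -30.2, 29.6) (-36, 410, -30.0, 29.4) (-30, 296, -30.5, 29.3) (-24, 202, -30.4, 29.3) (-18, 194, -30.2, 29.4) (-12, 198, -29.9, 29.4) (-6, 186, -30.4, 29.2) (0, 185, -30.3, 29.2) (6, 179, -30.1, 29.1) (12, 172, -29.9, 29.0) (18, 182, -30.4, 29.6) (24, 157, -30.3, 29.6) (30, 325, -30.1, 29.5) (36, 311, -29.9, 29.4) (42, 310, -29.7, 29.2) (48, 313, -30.4, 29.2) (54, 295, -30.1, 28.9) (60, 292, -30.0, 29.5) (66, 299, -29.8, 29.5)
cover 14378 tilt 32.13 az 22.4 -0.1 [-71.6 -69.4  61.9]
(-72, 40, -21.9, 23.1) (-66, 442, -30.5, 29.3) (-60, 438, -30.6, 29.3) (-54, 424, -30.7, 29.3) (-48, 422, -30.8, 29.3) (-42, 413, -30.9, 29.5) (-36, 400, -31.2, 29.5) (-30, 383, -30.7, 29.4) (-24, 385, -30.2, 29.1) (-18, 367, -30.5, 29.2) (-12, 367, -30.0, 29.4) (-6, 358, -30.6, 29.4) (0, 343, -30.2, 29.1) (6, 348, -30.3, 29.4) (12, 328, -31.4, 29.1) (18, 332, -30.5, 29.2) (24, 335, -30.5, 29.3) (30, 266, -29.9, 29.1) (36, 218, -30.9, 29.1) (42, 159, -31.3, 29.3) (48, 121, -29.9, 29.0) (54, 101, -30.5, 29.1) (60, 79, -30.0, 29.3) (66, 57, -30.9, 29.2)
```

{"fn": "play_rows", "kwargs": {"increments": [{"offset":[0,0.9,1.2],"twist":[-0.021,-0.006,0.018],"claw":1},{"offset":[0,0.9,1.2],"twist":[-0.021,-0.006,0.018],"claw":1},{"offset":[0,0,0],"twist":[0,0,0],"claw":1}]}}

```text
t: 6.17
tool_pos: [398.3, 262.7, 250.7]
tool_rot: [[-0.788, -0.368, 0.494], [-0.315, 0.93, 0.191], [-0.529, -0.005, -0.848]]
force: [-0.3, -0.4, 0.2]
gripper_width: 1.001
```

```bash
cat >> h.py <<'E'
def rep(R,c):
    o=get_obs();print('t',o['t'],'q',o['qpos'].round(2),'F',o['force'].round(1),'w',round(o['gripper_width'],3));return o
E
python3 - <<'E'
from h import *
R=flip(Rgrasp(RY)); N=-R[:,2];rep(0,0)
plan(R,FR+N*(144+60))
plan(R,FR+N*(144+0))
E
```

```text
t 6.1667 q [ 0.4   0.51 -1.25  2.26  1.48  0.63  0.03] F [-0.3 -0.4  0.2] w 1.001
total [2.6 7.6 3.2] [-0.015 -0.001 -0.013] N 1 row offset cm [0.261 0.765 0.32 ] twist [-0.0145 -0.0006 -0.0134]
total [ 2.6  8.5 63.2] [-0.015 -0.001 -0.013] N 2 row offset cm [0.128 0.415 3.161] twist [-0.0073 -0.0003 -0.0067]
```

{"fn": "play_rows", "kwargs": {"increments": [{"offset":[0.25,0.8,0.8],"twist":[-0.015,0,-0.013],"claw":1},{"offset":[0,0.05,1.0],"twist":[0,0,0],"claw":1},{"offset":[0,0,0],"twist":[0,0,0],"claw":1}]}}

```text
t: 6.42
tool_pos: [406.0, 268.7, 235.8]
tool_rot: [[-0.786, -0.373, 0.493], [-0.32, 0.928, 0.192], [-0.529, -0.007, -0.849]]
force: [1.0, -1.2, 0.4]
gripper_width: 1.002
```

Run:
```python
from h import *
R=flip(Rgrasp(RY)); N=-R[:,2];rep(0,0)
plan(R,FR+N*(144+0))
```

```text
t 6.4167 q [ 0.35  0.55 -1.2   2.25  1.54  0.65 -0.  ] F [ 1.  -1.2  0.4] w 1.002
total [ 2.6  5.6 45.6] [-0.013 -0.001 -0.008] N 2 row offset cm [0.129 0.275 2.28 ] twist [-0.0065 -0.0006 -0.004 ]
```

{"fn": "play_rows", "kwargs": {"increments": [{"offset":[0.15,0.3,0.5],"twist":[-0.007,0,-0.004],"claw":1},{"offset":[0.1,0.3,0.5],"twist":[-0.006,0,-0.004],"claw":1},{"offset":[0,0,0],"twist":[0,0,0],"claw":1}]}}

```text
t: 6.67
tool_pos: [408.9, 272.9, 227.4]
tool_rot: [[-0.784, -0.379, 0.492], [-0.323, 0.925, 0.198], [-0.53, -0.003, -0.848]]
force: [-0.2, -0.1, -0.2]
gripper_width: 1.0
```

Run:
```python
from h import *
R=flip(Rgrasp(RY)); N=-R[:,2];rep(0,0)
plan(R,FR+N*(144+0))
```

```text
t 6.6667 q [ 0.33  0.58 -1.18  2.24  1.58  0.65 -0.03] F [-0.2 -0.1 -0.2] w 1.0
total [ 1.9  2.5 36.2] [-0.007  0.    -0.004] N 1 row offset cm [0.19  0.254 3.622] twist [-0.0067  0.0005 -0.0042]
```

{"fn": "play_rows", "kwargs": {"increments": [{"offset":[0.2,0.3,0],"twist":[-0.008,0,-0.005],"claw":1},{"offset":[0.05,0.1,0.8],"twist":[-0.001,0,0],"claw":1},{"offset":[0,0,1.0],"twist":[0,0,0],"claw":1},{"offset":[0,0,1.0],"twist":[0,0,0],"claw":1},{"offset":[0,0,0.5],"twist":[0,0,0],"claw":1}]}}

```text
t: 7.08
tool_pos: [421.5, 283.0, 199.4]
tool_rot: [[-0.779, -0.389, 0.491], [-0.329, 0.921, 0.208], [-0.533, 0.0, -0.846]]
force: [0.4, -0.5, 0.7]
gripper_width: 0.999
```

Run:
```python
from h import *
R=flip(Rgrasp(RY)); N=-R[:,2];rep(0,0)
plan(R,FR+N*(144+0))
```

```text
t 7.0833 q [ 0.26  0.66 -1.11  2.22  1.7   0.67 -0.09] F [ 0.4 -0.5  0.7] w 0.999
total [ 0.1 -2.2  4.2] [0.002 0.004 0.003] N 1 row offset cm [ 0.011 -0.219  0.423] twist [0.0023 0.0037 0.0029]
```

{"fn": "play_rows", "kwargs": {"increments": [{"offset":[0,-0.2,0.4],"twist":[0.002,0.003,0.003],"claw":1},{"offset":[0,-0.05,0.1],"twist":[0,0,0],"claw":1},{"offset":[0,0,0],"twist":[0,0,0],"claw":1}]}}

```text
t: 7.33
tool_pos: [424.8, 281.9, 194.5]
tool_rot: [[-0.783, -0.386, 0.488], [-0.327, 0.922, 0.205], [-0.529, 0.001, -0.849]]
force: [-0.8, -0.9, 1.1]
gripper_width: 0.998
```

Run:
```python
from h import *
R=flip(Rgrasp(RY)); N=-R[:,2];rep(0,0)
plan(R,FR+N*(144+0))
snap('wrist','w4')
```

```text
t 7.3333 q [ 0.26  0.68 -1.1   2.21  1.7   0.67 -0.09] F [-0.8 -0.9  1.1] w 0.998
total [-0.3  0.2 -1.3] [ 0.001 -0.001 -0.   ] N 1 row offset cm [-0.026  0.016 -0.13 ] twist [ 0.0012 -0.001  -0.0002]
```

View pics/w4.png

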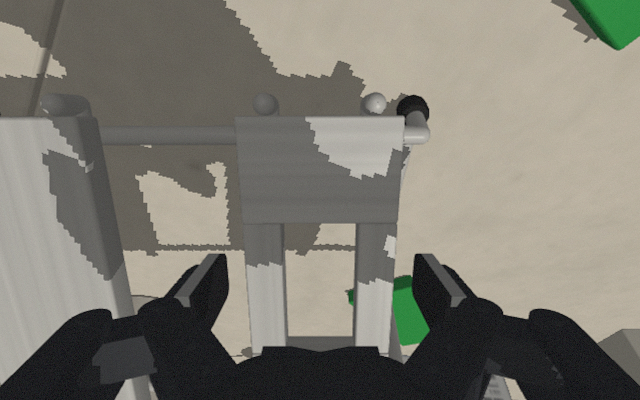

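The fingers straddle the frame, which spans columns 240–405 with the pads at about 225 and 415. Closing now.

{"fn": "play_rows", "kwargs": {"increments": [{"offset":[0,0,0],"twist":[0,0,0],"claw":0.6},{"offset":[0,0,0],"twist":[0,0,0],"claw":0.5},{"offset":[0,0,0],"twist":[0,0,0],"claw":0.4},{"offset":[0,0,0],"twist":[0,0,0],"claw":0.3},{"offset":[0,0,0],"twist":[0,0,0],"claw":0.3},{"offset":[0,0,0],"twist":[0,0,0],"claw":0.3}], "newtons": 35}}

```text
t: 7.88
tool_pos: [424.3, 281.7, 195.6]
tool_rot: [[-0.782, -0.387, 0.489], [-0.327, 0.922, 0.206], [-0.53, 0.001, -0.848]]
force: [0.8, -0.1, -1.9]
gripper_width: 0.696
```

Run:
```python
from h import *
R=flip(Rgrasp(RY)); N=-R[:,2];rep(0,0)
plan(R,FR+N*(144+0))
snap('wrist','w5')
```

```text
t 7.8833 q [ 0.26  0.67 -1.1   2.21  1.7   0.67 -0.09] F [ 0.8 -0.1 -1.9] w 0.696
total [-0.2  0.1 -0.1] [0.001 0.    0.   ] N 1 row offset cm [-0.016  0.011 -0.007] twist [0.0012 0.0003 0.0003]
```

View pics/w5.png

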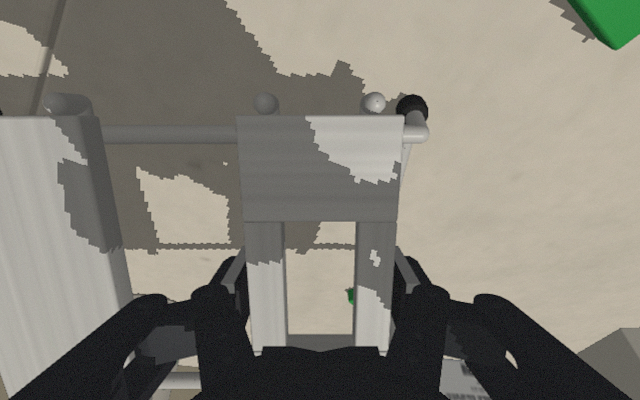

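The frame is held: the width reads 0.696, about 59 mm. Lifting along the plate normal.

{"fn": "play_rows", "kwargs": {"increments": [{"offset":[0,0,-1.0],"twist":[0,0,0],"claw":0.3},{"offset":[0,0,-1.5],"twist":[0,0,0],"claw":0.3},{"offset":[0,0,-2],"twist":[0,0,0],"claw":0.3},{"offset":[0,0,-2],"twist":[0,0,0],"claw":0.3},{"offset":[0,0,-2],"twist":[0,0,0],"claw":0.3},{"offset":[0,0,-2],"twist":[0,0,0],"claw":0.3}]}}

```text
t: 8.43
tool_pos: [370.7, 257.7, 282.1]
tool_rot: [[-0.79, -0.383, 0.478], [-0.327, 0.924, 0.2], [-0.518, 0.001, -0.855]]
force: [0.2, -0.1, -1.6]
gripper_width: 0.697
```

Run:
```python
from h import *
rep(0,0)
R=flip(Rdown(BY)); 
print(R)
plan(R,BED+[0,0,150+6+120])
```

```text
t 8.4333 q [ 0.54  0.4  -1.39  2.3   1.28  0.59  0.17] F [ 0.2 -0.1 -1.6] w 0.697
[[-0.97464417 -0.22376047  0.        ]
 [-0.22376047  0.97464417  0.        ]
 [ 0.          0.         -1.        ]]
total [ -69.4 -315.7   13.7] [0.047 0.543 0.163] N 9 row offset cm [-1.053 -3.444  0.017] twist [0.0052 0.0604 0.0181]
```

Run:
```python
from h import *
R=flip(Rdown(18)); 
plan(R,[460,150,360])
plan(R,[460,150,360],n=8)
```

```text
total [ -75.7 -133.6  -45.4] [0.023 0.545 0.077] N 5 row offset cm [-1.38  -2.635 -1.209] twist [0.0045 0.1089 0.0154]
total [ -75.7 -133.6  -45.4] [0.023 0.545 0.077] N 8 row offset cm [-0.852 -1.645 -0.772] twist [0.0028 0.0681 0.0096]
```

{"fn": "play_rows", "kwargs": {"increments": [{"offset":[-0.9,-1.2,-1.6],"twist":[0.003,0.068,0.01],"claw":0.3},{"offset":[-0.9,-1.7,-1.2],"twist":[0.003,0.068,0.01],"claw":0.3},{"offset":[-0.9,-1.7,-0.8],"twist":[0.003,0.068,0.01],"claw":0.3},{"offset":[-0.9,-1.7,-0.8],"twist":[0.003,0.068,0.01],"claw":0.3},{"offset":[-0.9,-1.7,-0.8],"twist":[0.003,0.068,0.01],"claw":0.3},{"offset":[-0.9,-1.7,-0.8],"twist":[0.003,0.068,0.01],"claw":0.3},{"offset":[-0.9,-1.7,-0.8],"twist":[0.003,0.068,0.01],"claw":0.3},{"offset":[-0.9,-1.7,-0.8],"twist":[0.003,0.068,0.01],"claw":0.3}]}}

```text
t: 9.1
tool_pos: [442.1, 155.1, 366.1]
tool_rot: [[-0.946, -0.325, 0.017], [-0.325, 0.946, -0.014], [-0.011, -0.019, -1.0]]
force: [0.7, 0.2, -2.6]
gripper_width: 0.695
```

Run:
```python
from h import *
rep(0,0)
R=flip(Rdown(BY)); 
plan(R,BED+[0,0,150+6+120],n=10)
plan(R,BED+[0,0,150+6+120],n=7)
```

```text
t 9.1 q [ 0.8   0.38 -1.4   2.02  0.45  1.09  1.1 ] F [ 0.7  0.2 -2.6] w 0.695
total [ -51.  -189.6   64.3] [-0.018  0.012  0.105] N 10 row offset cm [-0.604 -1.876  0.625] twist [-0.0018  0.0012  0.0105]
total [ -51.  -189.6   64.3] [-0.018  0.012  0.105] N 7 row offset cm [-0.856 -2.682  0.894] twist [-0.0026  0.0017  0.0151]
```

{"fn": "play_rows", "kwargs": {"increments": [{"offset":[-0.9,-2.7,0.5],"twist":[-0.003,0.002,0.015],"claw":0.3},{"offset":[-0.9,-2.7,0.9],"twist":[-0.003,0.002,0.015],"claw":0.3},{"offset":[-0.9,-2.7,0.9],"twist":[-0.003,0.002,0.015],"claw":0.3},{"offset":[-0.9,-2.7,0.9],"twist":[-0.003,0.002,0.015],"claw":0.3},{"offset":[-0.9,-2.7,0.9],"twist":[-0.003,0.002,0.015],"claw":0.3},{"offset":[-0.9,-2.7,0.9],"twist":[-0.003,0.002,0.015],"claw":0.3},{"offset":[-0.9,-2.7,0.9],"twist":[-0.003,0.002,0.015],"claw":0.3},{"offset":[0,0,0],"twist":[0,0,0],"claw":0.3}]}}

```text
t: 9.77
tool_pos: [562.9, -19.9, 306.0]
tool_rot: [[-0.976, -0.218, -0.005], [-0.218, 0.976, -0.003], [0.005, -0.002, -1.0]]
force: [-0.1, -0.8, -2.2]
gripper_width: 0.693
```

Run:
```python
from h import *
rep(0,0)
R=flip(Rdown(BY)); 
plan(R,BED+[0,0,150+6+120])
o,d=snap('wrist','w6')
```

```text
t 9.7667 q [ 0.85  0.62 -1.14  1.85  0.64  1.1   1.26] F [-0.1 -0.8 -2.2] w 0.693
total [ 7.1 13.2  0. ] [-0.002 -0.005 -0.005] N 1 row offset cm [7.110e-01 1.325e+00 1.000e-03] twist [-0.0017 -0.0055 -0.0055]
```

View pics/w6.png

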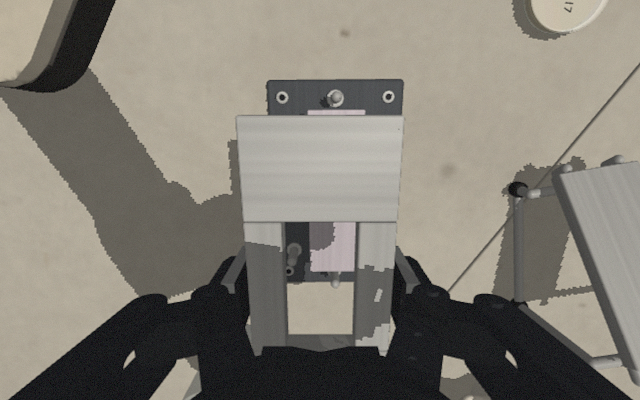

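The frame is held level over the bed, with its near end bar at columns 238–404 and rows 115–222. Next I'll measure how it sits in the hand.

```bash
cat >> h.py <<'E'
def inhand(tag,frame=True):
    d=L(tag);P=cloud(d);Q=(P-d['tp'])@d['tr']   # tool coords
    m=(Q[...,2]>130)&(Q[...,2]<160)&(abs(Q[...,1])<45)&(Q[...,0]>5)&(Q[...,0]<95)
    q=Q[m]; 
    A=np.c_[q[:,:2],np.ones(len(q))];co=np.linalg.lstsq(A,q[:,2],rcond=None)[0]
    for i in range(4):
        r=q[:,2]-A@co;k=abs(r)<2.0;co=np.linalg.lstsq(A[k],q[k,2],rcond=None)[0]
    q=q[abs(q[:,2]-A@co)<2.5]
    print('n',len(q),'plane top z at 0:',co[2].round(1),'slopes deg',np.degrees(co[:2]).round(2))
    e=[];ys=np.arange(-24,25,4)
    for y in ys: e.append(np.percentile(q[abs(q[:,1]-y)<2,0],99.5))
    f=np.polyfit(ys,e,1);print('end edge x',f.round(4),'offset',(f[1]-70).round(2))
    xs=np.arange(35,68,3)
    lo=np.polyfit(xs,[q[abs(q[:,0]-x)<1.5,1].min() for x in xs],1);hi=np.polyfit(xs,[q[abs(q[:,0]-x)<1.5,1].max() for x in xs],1)
    print('sides',lo.round(4),hi.round(4))
    if frame:
        w=[q[(abs(q[:,1]-y)<1)&(q[:,0]>20),0].min() for y in (-8,-4,0,4,8)];print('window edge x',np.round(w,1))
E
python3 - <<'E'
from h import *
inhand('w6')
d=L('w6');P=cloud(d);Z=P[...,2]
m=((Z>33)&(Z<45)).astype(np.uint8);n,lab,st,_=cv2.connectedComponentsWithStats(m)
for i in range(1,n):
    if st[i,4]>10: print('pin',st[i,4],P[lab==i].mean(0).round(1))
m=(Z>5)&(Z<11);print('flange x,y ext',P[m].min(0),P[m].max(0))
r=Rdown(BY)
q=(P[m]-BED)@np.c_[[np.cos(np.radians(BY)),np.sin(np.radians(BY)),0],[-np.sin(np.radians(BY)),np.cos(np.radians(BY)),0]]
print(np.percentile(q,[.2,1,99,99.8],axis=0).round(1))
E
```

```text
n 22089 plane top z at 0: 144.0 slopes deg [ 0.09 -0.12]
end edge x [-8.00000e-04  7.00337e+01] offset 0.03
sides [-1.7000e-03 -3.0257e+01] [-1.0000e-04  2.9652e+01]
window edge x [30.4 30.4 30.4 30.4 30.2]
pin 1509 [ 487.8 -225.5   39. ]
pin 99 [479.2 -27.1  36.6]
pin 1902 [494.2 180.2  40.3]
pin 70 [615.8 -33.4  36.5]
pin 70 [628.    6.9  36.3]
pin 80 [623.3 192.2  38.9]
flange x,y ext [ 378.94478888 -268.84821927    5.00035041] [744.45042335 222.90829984  10.99098085]
[[-145.8 -228.2]
 [-141.2 -208. ]
 [ 142.5  179.5]
 [ 222.9  185.5]]
```

```bash
sed -i 's/^BED=.*/BED=np.array([553.3,-9.3,30]);BY=12.93/' h.py
python3 - <<'E'
from h import *
R=flip(Rdown(BY)); 
plan(R,BED+[0,0,156+30],n=4)
E
```

```text
total [ 5.9  9.4 90.5] [ 0.001 -0.006 -0.003] N 4 row offset cm [0.153 0.236 2.263] twist [ 0.0002 -0.0015 -0.0007]
```

{"fn": "play_rows", "kwargs": {"increments": [{"offset":[0.2,0.35,1.0],"twist":[0,-0.002,-0.001],"claw":0.3},{"offset":[0.2,0.35,1.5],"twist":[0,-0.002,-0.001],"claw":0.3},{"offset":[0.15,0.25,2],"twist":[0,-0.002,-0.001],"claw":0.3},{"offset":[0.1,0.1,2],"twist":[0,0,0],"claw":0.3},{"offset":[0,0,1.5],"twist":[0,0,0],"claw":0.3},{"offset":[0,0,0],"twist":[0,0,0],"claw":0.3}]}}

```text
t: 10.32
tool_pos: [548.6, -2.1, 222.0]
tool_rot: [[-0.973, -0.232, -0.0], [-0.232, 0.973, 0.003], [-0.0, 0.003, -1.0]]
force: [0.5, -0.7, -2.9]
gripper_width: 0.696
```

Run:
```python
from h import *
rep(0,0)
R=flip(Rdown(BY)); 
plan(R,BED+[0,0,156+30])
plan(R,BED+[0,0,156+10])
```

```text
t 10.3167 q [ 0.76  0.7  -1.04  1.93  0.75  0.96  1.16] F [ 0.5 -0.7 -2.9] w 0.696
total [-2.9 -8.1  6. ] [0.003 0.    0.009] N 1 row offset cm [-0.292 -0.809  0.598] twist [0.0035 0.0004 0.0086]
total [-2.9 -8.2 26. ] [0.003 0.    0.009] N 1 row offset cm [-0.292 -0.816  2.598] twist [0.0035 0.0004 0.0086]
```

{"fn": "play_rows", "kwargs": {"increments": [{"offset":[-0.3,-0.8,0.6],"twist":[0.003,0,0.009],"claw":0.3},{"offset":[0,0,0],"twist":[0,0,0],"claw":0.3},{"offset":[0,0,0],"twist":[0,0,0],"claw":0.3}]}}

```text
t: 10.57
tool_pos: [552.8, -7.2, 215.7]
tool_rot: [[-0.974, -0.227, -0.001], [-0.227, 0.974, 0.001], [0.0, 0.001, -1.0]]
force: [-0.3, 1.0, -1.5]
gripper_width: 0.696
```

Run:
```python
from h import *
rep(0,0)
R=flip(Rdown(BY)); 
plan(R,BED+[0,0,156+30])
```

```text
t 10.5667 q [ 0.76  0.72 -1.03  1.92  0.76  0.95  1.16] F [-0.3  1.  -1.5] w 0.696
total [-0.  -2.1 -0.3] [ 0.001 -0.     0.004] N 1 row offset cm [-0.002 -0.214 -0.034] twist [ 0.0013 -0.0002  0.0037]
```

{"fn": "play_rows", "kwargs": {"increments": [{"offset":[0,-0.25,0],"twist":[0.001,0,0.005],"claw":0.3},{"offset":[0,0,0],"twist":[0,0,0],"claw":0.3}]}}

```text
t: 10.73
tool_pos: [554.5, -10.1, 217.1]
tool_rot: [[-0.975, -0.221, 0.003], [-0.221, 0.975, -0.0], [-0.002, -0.001, -1.0]]
force: [0.2, -0.3, -2.8]
gripper_width: 0.694
```

Run:
```python
from h import *
rep(0,0)
R=flip(Rdown(BY)); 
plan(R,BED+[0,0,156+10])
o,d=snap('wrist','w7')
snap('scene','s7');snap('side','d7')
P=cloud(d);Z=P[...,2]
m=((Z>33)&(Z<45)).astype(np.uint8);n,lab,st,_=cv2.connectedComponentsWithStats(m)
for i in range(1,n):
    if st[i,4]>30: print('pin',st[i,4],P[lab==i].mean(0).round(1),st[i,:4])
for t in('s7','d7'):
    im=L(t)['image']; c=(328,180) if t=='s7' else (343,190)
    cv2.imwrite(f'pics/{t}z.png',cv2.resize(im[c[1]-60:c[1]+60,c[0]-80:c[0]+80,::-1],None,fx=4,fy=4,interpolation=2))
```

```text
t 10.7333 q [ 0.76  0.72 -1.03  1.92  0.76  0.95  1.16] F [ 0.2 -0.3 -2.8] w 0.694
total [ 1.1  1.1 21.1] [-0.001  0.002 -0.003] N 1 row offset cm [0.106 0.107 2.112] twist [-0.0007  0.0024 -0.0027]Traceback (most recent call last):
  File "<stdin>", line 7, in <module>
  File "h.py", line 10, in cloud
    T=np.eye(4); T[:3,:3]=d['tr']; T[:3,3]=d['tp']; T=T@d['T_tool_cam']; R=T[:3,:3]; e=T[:3,3]
                          ~^^^^^^
KeyError: 'tr'
```

View pics/w7.png

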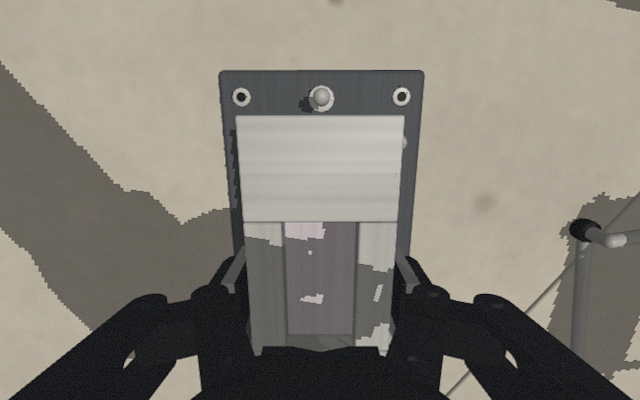

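Run:
```python
from h import *
d=L('w7');inhand('w7')
P=cloud(d);Q=(P-d['tp'])@d['tr'];Z=P[...,2]
m=((Z>34)&(Z<45)).astype(np.uint8);n,lab,st,_=cv2.connectedComponentsWithStats(m)
for i in range(1,n):
    if st[i,4]>30 and st[i,4]<1000: print('pin',st[i,4],P[lab==i].mean(0).round(1),Q[lab==i].mean(0).round(1),st[i,:4])
m=(Z>5)&(Z<10.5)&(abs(Q[...,0])<110)&(abs(Q[...,1])<75);q=Q[m]
for x in (75,80,85): 
    k=abs(q[:,0]-x)<1.5;print('flange y at x',x,q[k,1].min().round(1),q[k,1].max().round(1))
for y in(-40,-20,20,40):
    k=abs(q[:,1]-y)<1.5;print('flange x at y',y,q[k,0].max().round(1))
for t in('s7','d7'):
    im=L(t)['image']; c=(328,180) if t=='s7' else (343,190)
    cv2.imwrite(f'pics/{t}z.png',cv2.resize(im[c[1]-60:c[1]+60,c[0]-80:c[0]+80,::-1],None,fx=4,fy=4,interpolation=2))
```

```text
n 22114 plane top z at 0: 144.0 slopes deg [ 0.11 -0.11]
end edge x [-8.0000e-04  7.0035e+01] offset 0.04
sides [ 7.000e-03 -3.063e+01] [1.70000e-03 2.95369e+01]
window edge x [30.6 30.2 30.2 30.6 30.5]
pin 244 [479.1 -27.   36.7] [ 77.8   0.4 180.2] [313  88  17  18]
pin 40 [490.6  16.   36.6] [ 57.   39.7 180.4] [402 136   5  14]
flange y at x 75 -55.5 55.6
flange y at x 80 -55.5 56.1
flange y at x 85 -55.6 56.2
flange x at y -40 92.2
flange x at y -20 92.8
flange x at y 20 92.7
flange x at y 40 92.7
```

View pics/d7z.png

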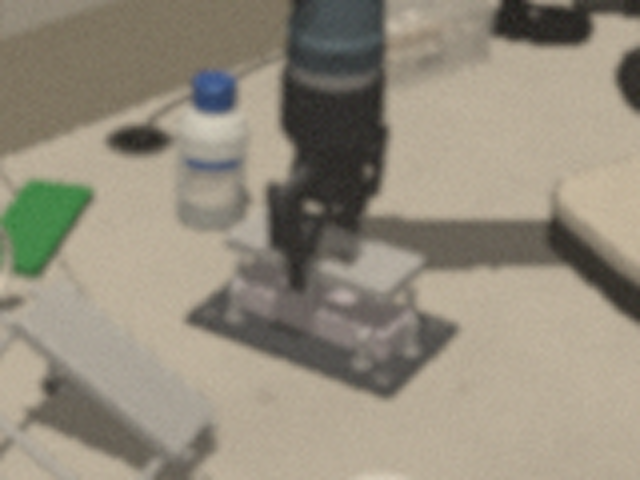

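The frame is aligned with the bed to under 1 mm: the end pin is at tool (77.8, 0.4) and the flange is centred. Lowering.

{"fn": "play_rows", "kwargs": {"increments": [{"offset":[0.08,0.07,0.7],"twist":[0,0.001,-0.003],"claw":0.3},{"offset":[0,0,0.7],"twist":[0,0,0],"claw":0.3},{"offset":[0,0,0.6],"twist":[0,0,0],"claw":0.3},{"offset":[0,0,0],"twist":[0,0,0],"claw":0.3}]}}

```text
t: 11.22
tool_pos: [553.6, -9.1, 196.1]
tool_rot: [[-0.974, -0.225, 0.003], [-0.225, 0.974, -0.0], [-0.003, -0.001, -1.0]]
force: [-1.2, -0.6, -2.4]
gripper_width: 0.696
```

Run:
```python
from h import *
rep(0,0)
R=flip(Rdown(BY)); 
plan(R,BED+[0,0,156])
o,d=snap('wrist','w8')
d=L('w8')
P=cloud(d);Q=(P-d['tp'])@d['tr'];Z=P[...,2]
m=((Z>34)&(Z<45)).astype(np.uint8);n,lab,st,_=cv2.connectedComponentsWithStats(m)
for i in range(1,n):
    if st[i,4]>30 and st[i,4]<1000: print('pin',st[i,4],P[lab==i].mean(0).round(1),Q[lab==i].mean(0).round(1),st[i,:4])
m=(Z>5)&(Z<10.5)&(abs(Q[...,0])<110)&(abs(Q[...,1])<75);q=Q[m]
for x in (75,80,85): 
    k=abs(q[:,0]-x)<1.5;print('flange y at x',x,q[k,1].min().round(1),q[k,1].max().round(1))
for y in(-40,-20,20,40):
    k=abs(q[:,1]-y)<1.5;print('flange x at y',y,q[k,0].max().round(1))
```

```text
t 11.2167 q [ 0.74  0.74 -1.    1.93  0.79  0.92  1.14] F [-1.2 -0.6 -2.4] w 0.696
total [ 0.4 -0.1 10.1] [-0.001  0.003  0.001] N 1 row offset cm [ 0.037 -0.009  1.011] twist [-0.0009  0.003   0.001 ]
pin 327 [479.1 -26.9  36.7] [ 77.1  -0.4 159.2] [309  86  20  21]
pin 263 [507.3 -58.1  36.8] [ 56.6 -37.1 159.2] [221 139  17  20]
pin 252 [490.9  13.5  36.9] [ 56.5  36.3 159. ] [402 140  16  19]
pin 37 [537.1 -28.8  43.1] [ 21.  -15.3 152.9] [283 222   2  31]
pin 57 [535.9   1.7  43. ] [ 15.3  14.7 153. ] [354 222   3  53]
pin 189 [553.9 -48.6  40.3] [  9.1 -38.4 155.8] [219 247  26  22]
pin 185 [536.8  25.6  40.4] [  9.   37.8 155.7] [394 248  27  20]
pin 34 [557.7   6.8  43. ] [ -7.1  14.7 153.1] [353 280   2  31]
pin 461 [582.4  -3.2  42.8] [-29.   -0.6 153.4] [286 307  68  35]
flange y at x 75 -56.2 55.4
flange y at x 80 -56.3 55.1
flange y at x 85 -56.1 54.9
flange x at y -40 92.1
flange x at y -20 92.0
flange x at y 20 91.9
flange x at y 40 91.9
```

{"fn": "play_rows", "kwargs": {"increments": [{"offset":[0.02,0,0.35],"twist":[0,0.003,0.001],"claw":0.3},{"offset":[0,0,0.35],"twist":[0,0,0],"claw":0.3},{"offset":[0,0,0.15],"twist":[0,0,0],"claw":0.3},{"offset":[0,0,0],"twist":[0,0,0],"claw":0.3}]}}

```text
t: 11.6
tool_pos: [553.5, -8.9, 186.7]
tool_rot: [[-0.975, -0.224, -0.0], [-0.224, 0.975, -0.0], [0.0, -0.0, -1.0]]
force: [-0.1, -0.2, -3.2]
gripper_width: 0.698
```

Run:
```python
from h import *
rep(0,0)
R=flip(Rdown(BY)); 
plan(R,BED+[0,0,156])
```

```text
t 11.6 q [ 0.73  0.76 -0.98  1.93  0.81  0.91  1.13] F [-0.1 -0.2 -3.2] w 0.698
total [ 0.3 -0.4  0.7] [-0. -0.  0.] N 1 row offset cm [ 0.029 -0.036  0.066] twist [-0.0004 -0.0004  0.0003]
```

{"fn": "play_rows", "kwargs": {"increments": [{"offset":[0,0,0.06],"twist":[0,0,0],"claw":0.3},{"offset":[0,0,0.0],"twist":[0,0,0],"claw":0.3}]}}

```text
t: 11.77
tool_pos: [553.7, -8.8, 186.1]
tool_rot: [[-0.975, -0.224, -0.0], [-0.224, 0.975, -0.0], [0.0, -0.0, -1.0]]
force: [0.2, 0.5, -2.0]
gripper_width: 0.695
```

{"fn": "play_rows", "kwargs": {"increments": [{"offset":[0,0,0.05],"twist":[0,0,0],"claw":0.3},{"offset":[0,0,0],"twist":[0,0,0],"claw":0.3}]}}

```text
t: 11.93
tool_pos: [553.8, -8.6, 186.1]
tool_rot: [[-0.975, -0.224, 0.0], [-0.224, 0.975, -0.001], [-0.0, -0.001, -1.0]]
force: [0.1, 0.3, -1.9]
gripper_width: 0.696
```

{"fn": "play_rows", "kwargs": {"increments": [{"offset":[0,-0.03,0.1],"twist":[0,0,0],"claw":0.3},{"offset":[0,0,0],"twist":[0,0,0],"claw":0.3}]}}

```text
t: 12.1
tool_pos: [554.1, -8.5, 186.1]
tool_rot: [[-0.975, -0.224, 0.001], [-0.224, 0.975, -0.001], [-0.0, -0.001, -1.0]]
force: [-0.3, 0.3, -1.9]
gripper_width: 0.695
```

{"fn": "play_rows", "kwargs": {"increments": [{"offset":[0,0,0.1],"twist":[0,0,0],"claw":0.3},{"offset":[0,0,0],"twist":[0,0,0],"claw":0.3}]}}

```text
t: 12.27
tool_pos: [554.4, -8.3, 186.1]
tool_rot: [[-0.974, -0.224, 0.001], [-0.224, 0.974, -0.002], [-0.001, -0.002, -1.0]]
force: [-0.1, -0.0, -1.5]
gripper_width: 0.697
```

{"fn": "play_rows", "kwargs": {"increments": [{"offset":[0,0,0],"twist":[0,0,0],"claw":0.72},{"offset":[0,0,0],"twist":[0,0,0],"claw":0.8},{"offset":[0,0,0],"twist":[0,0,0],"claw":0.95},{"offset":[0,0,0],"twist":[0,0,0],"claw":0.95}]}}

```text
t: 12.6
tool_pos: [555.3, -8.3, 186.4]
tool_rot: [[-0.975, -0.224, 0.004], [-0.224, 0.975, -0.001], [-0.004, -0.002, -1.0]]
force: [-0.1, 0.3, 0.4]
gripper_width: 0.949
```

Run:
```python
from h import *
rep(0,0)
R=flip(Rdown(BY)); 
plan(R,BED+[0,0,156])
snap('wrist','w9');inhand('w9')
d=L('w9')
P=cloud(d);Q=(P-d['tp'])@d['tr'];Z=P[...,2]
m=((Q[...,0]>71.5)&(Q[...,0]<85)&(abs(Q[...,1])<10)&(Z>33));print('end pin',Q[m].mean(0),Q[m].min(0))
```

```text
t 12.6 q [ 0.73  0.76 -0.98  1.93  0.81  0.91  1.13] F [-0.1  0.3  0.4] w 0.949
total [ 2.2 -0.5  0.4] [-0.002  0.004  0.001] N 1 row offset cm [ 0.219 -0.054  0.037] twist [-0.0018  0.004   0.0006]
n 22220 plane top z at 0: 144.4 slopes deg [-0.23 -0.1 ]
end edge x [-8.00000e-04  7.10525e+01] offset 1.05
sides [-1.80000e-03 -2.99718e+01] [ 0.0589 27.3373]
window edge x [31.5 31.6 31.7 31.5 31.6]
end pin [ 79.08173453  -0.78010469 149.42136017] [ 75.26861555  -4.76502377 146.46821512]
```

View pics/w9.png

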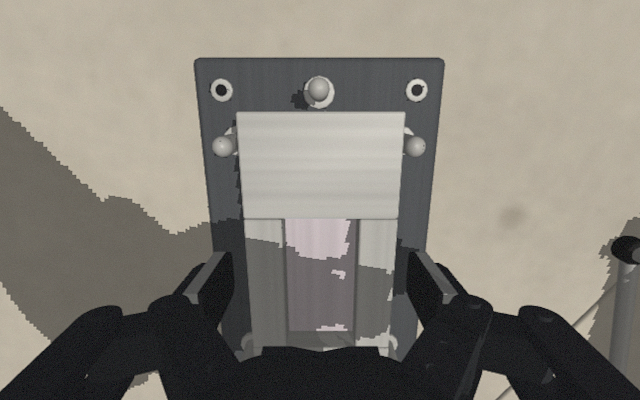

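The frame lies flat between the pins. I'll back off upward, then press with the two fingers on its side rails.

{"fn": "play_rows", "kwargs": {"increments": [{"offset":[0.1,0,-0.5],"twist":[0,0,0],"claw":1},{"offset":[0.1,-0.05,-1],"twist":[0,0.003,0],"claw":1},{"offset":[0,0,-2],"twist":[0,0,0],"claw":1},{"offset":[0,0,-2],"twist":[0,0,0],"claw":0.7},{"offset":[0,0,-1],"twist":[0,0,0],"claw":0.42},{"offset":[0,0,0],"twist":[0,0,0],"claw":0.42},{"offset":[0,0,0],"twist":[0,0,0],"claw":0.42}]}}

```text
t: 13.23
tool_pos: [552.8, -9.1, 256.2]
tool_rot: [[-0.974, -0.225, 0.0], [-0.225, 0.974, -0.002], [0.0, -0.002, -1.0]]
force: [-0.3, -0.3, 0.2]
gripper_width: 0.457
```

Run:
```python
from h import *
rep(0,0)
snap('wrist','w10')
d=L('w10');P=cloud(d)
m=(abs(P[...,2]-42)<2.5)&(np.hypot(P[...,0]-553,P[...,1]+9)<90)
I=P[m];r=cv2.minAreaRect(I[:,:2].astype(np.float32));print('frame top',len(I),r,np.median(I[:,2]))
A=np.c_[I[:,:2]-BED[:2],np.ones(len(I))];c=np.linalg.lstsq(A,I[:,2],rcond=None)[0];print('slopes deg',np.degrees(c[:2]),c[2])
R=flip(Rdown(BY));plan(R,BED+[0,0,190])
```

```text
t 13.2333 q [ 0.8   0.66 -1.08  1.91  0.7   1.01  1.2 ] F [-0.3 -0.3  0.2] w 0.457
frame top 15047 ((554.9650268554688, -8.83792495727539), (140.20138549804688, 60.337257385253906), 13.080704689025879) 41.96790924834855
slopes deg [0.01509675 0.02618086] 41.969432911793945
total [-0.4 -0.3 36.1] [-0.002 -0.     0.001] N 1 row offset cm [-0.037 -0.032  3.613] twist [-0.0017 -0.0001  0.0014]
```

View pics/w10.png

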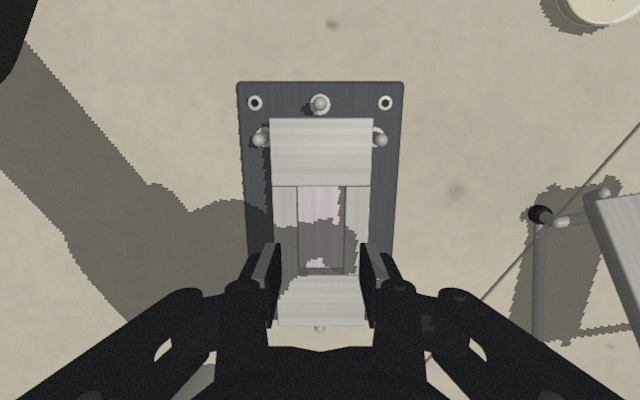

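The frame's top face is flat, with slopes under 0.03° at z 42.0 and its centre at (555.0, -8.8). Pressing it now.

{"fn": "play_rows", "kwargs": {"increments": [{"offset":[-0.1,0,1.2],"twist":[0,0,0],"claw":0.42},{"offset":[0,0,1.2],"twist":[0,0,0],"claw":0.42},{"offset":[0,0,0.8],"twist":[0,0,0],"claw":0.42},{"offset":[0,0,0],"twist":[0,0,0],"claw":0.42}]}}

```text
t: 13.62
tool_pos: [552.6, -9.5, 218.2]
tool_rot: [[-0.974, -0.225, -0.004], [-0.225, 0.974, -0.002], [0.004, -0.001, -1.0]]
force: [-0.8, -0.5, -0.5]
gripper_width: 0.42
```

{"fn": "play_rows", "kwargs": {"increments": [{"offset":[0,0,0.4],"twist":[0,0,0],"claw":0.42},{"offset":[0,0,0],"twist":[0,0,0],"claw":0.42}]}}

```text
t: 13.78
tool_pos: [553.1, -8.8, 214.5]
tool_rot: [[-0.974, -0.225, -0.006], [-0.225, 0.974, -0.003], [0.007, -0.002, -1.0]]
force: [-2.2, -0.8, 8.0]
gripper_width: 0.422
```

{"fn": "play_rows", "kwargs": {"increments": [{"offset":[0,0,0.1],"twist":[0,-0.003,0],"claw":0.42},{"offset":[0,0,0.1],"twist":[0,-0.003,0],"claw":0.42},{"offset":[0,0,0.1],"twist":[0,0,0],"claw":0.42}]}}

```text
t: 14.03
tool_pos: [553.1, -8.0, 214.6]
tool_rot: [[-0.974, -0.226, -0.006], [-0.226, 0.974, -0.008], [0.008, -0.006, -1.0]]
force: [-2.4, -1.2, 10.1]
gripper_width: 0.423
```

{"fn": "play_rows", "kwargs": {"increments": [{"offset":[0,0,0.1],"twist":[0,0,0],"claw":0.42},{"offset":[0,0,0.1],"twist":[0,0,0],"claw":0.42},{"offset":[0,0,0.1],"twist":[0,0,0],"claw":0.42}]}}

```text
t: 14.28
tool_pos: [553.6, -7.1, 214.7]
tool_rot: [[-0.974, -0.227, -0.009], [-0.226, 0.974, -0.012], [0.011, -0.01, -1.0]]
force: [-3.5, -2.5, 11.2]
gripper_width: 0.416
```

About 10 N held for half a second, with no give. Retreating upward.

{"fn": "play_rows", "kwargs": {"increments": [{"offset":[0,0,-0.5],"twist":[0,0,0],"claw":0.42},{"offset":[0,0,-2],"twist":[0,-0.004,0],"claw":0.42},{"offset":[0,0,-3],"twist":[0.004,-0.004,0],"claw":0.6},{"offset":[0,0,-3],"twist":[0.004,0,0],"claw":0.8},{"offset":[0,0,-3],"twist":[0,0,0],"claw":1},{"offset":[0,0,-2],"twist":[0,0,0],"claw":1},{"offset":[0,0,0],"twist":[0,0,0],"claw":1}]}}

```text
t: 14.87
tool_pos: [552.7, -4.3, 350.5]
tool_rot: [[-0.973, -0.23, -0.009], [-0.229, 0.973, -0.016], [0.012, -0.014, -1.0]]
force: [0.1, 0.3, 0.2]
gripper_width: 1.001
```

```bash
cat >> h.py <<'E'
def onbed(tag,z):
    d=L(tag);P=cloud(d)
    m=(abs(P[...,2]-z)<2.5)&(np.hypot(P[...,0]-553,P[...,1]+9)<90)
    I=P[m];r=cv2.minAreaRect(I[:,:2].astype(np.float32));print('top',len(I),r,np.median(I[:,2]))
    A=np.c_[I[:,:2]-BED[:2],np.ones(len(I))];c=np.linalg.lstsq(A,I[:,2],rcond=None)[0];print('slopes deg',np.degrees(c[:2]),c[2])
E
python3 - <<'E'
from h import *
rep(0,0)
snap('wrist','w11');onbed('w11',42)
R=flip(Rgrasp(RY)); N=-R[:,2]
plan(flip(Rdown(18)),[480,100,360]); plan(R,CO+N*(144+90))
print(CO+N*(144+90))
E
```

```text
t 14.8667 q [ 0.88  0.55 -1.2   1.84  0.57  1.16  1.28] F [0.1 0.3 0.2] w 1.001
top 7480 ((556.0035400390625, -12.347137451171875), (140.04507446289062, 67.9595947265625), 12.41244888305664) 42.01943523875869
slopes deg [ 0.0138148  -0.00892352] 42.0055846394475
total [ 46.4 118.2 -12. ] [-0.013 -0.015 -0.083] N 4 row offset cm [ 1.068  2.991 -0.292] twist [-0.0032 -0.0037 -0.0207]
total [ 85.7 188.4  75.6] [-0.058 -0.572 -0.157] N 6 row offset cm [1.506 3.208 0.988] twist [-0.0096 -0.0954 -0.0262]
[424.70425489 157.94722323 272.0432545 ]
```

View pics/w11.png

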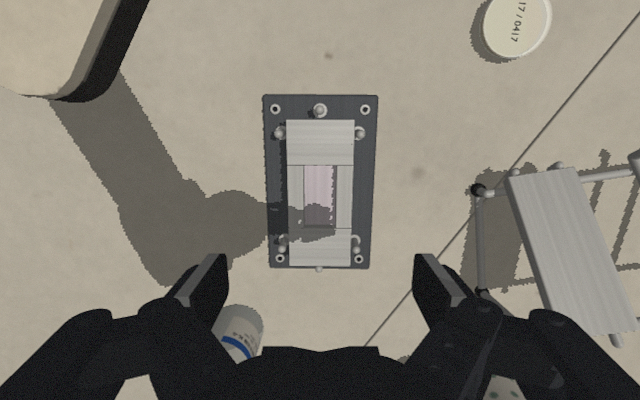

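Run:
```python
from h import *
d=L('w11');P=cloud(d);Z=P[...,2]
m=(abs(Z-42)<2.5).astype(np.uint8);m=cv2.morphologyEx(m,cv2.MORPH_OPEN,np.ones((3,3),np.uint8));n,lab,st,_=cv2.connectedComponentsWithStats(m)
v=[i for i in range(1,n) if st[i,4]>500]
for i in v: 
    r=cv2.minAreaRect(P[lab==i][:,:2].astype(np.float32));print(st[i],r)
R=flip(Rgrasp(RY)); N=-R[:,2]
plan(R,CO+N*(144+90),n=10)
```

```text
[ 285  120   69  147 7458] ((555.4094848632812, -8.817394256591797), (139.73776245117188, 60.150516510009766), 13.073469161987305)
[509 172  70  24 597] ((493.52239990234375, 184.6154022216797), (11.708944320678711, 60.42096710205078), 27.38290023803711)
total [ 85.7 188.4  75.6] [-0.058 -0.572 -0.157] N 10 row offset cm [0.905 1.928 0.579] twist [-0.0058 -0.0572 -0.0157]
```

{"fn": "play_rows", "kwargs": {"increments": [{"offset":[0.9,1.9,0.4],"twist":[-0.006,-0.057,-0.016],"claw":1},{"offset":[0.9,1.9,0.5],"twist":[-0.006,-0.057,-0.016],"claw":1},{"offset":[0.9,1.9,0.6],"twist":[-0.006,-0.057,-0.016],"claw":1},{"offset":[0.9,1.9,0.6],"twist":[-0.006,-0.057,-0.016],"claw":1},{"offset":[0.9,1.9,0.6],"twist":[-0.006,-0.057,-0.016],"claw":1},{"offset":[0.9,1.9,0.6],"twist":[-0.006,-0.057,-0.016],"claw":1},{"offset":[0.9,1.9,0.6],"twist":[-0.006,-0.057,-0.016],"claw":1},{"offset":[0.9,1.9,0.6],"twist":[-0.006,-0.057,-0.016],"claw":1},{"offset":[0.9,1.9,0.6],"twist":[-0.006,-0.057,-0.016],"claw":1},{"offset":[0,0,0],"twist":[0,0,0],"claw":1}]}}

```text
t: 15.75
tool_pos: [427.7, 140.9, 267.9]
tool_rot: [[-0.813, -0.378, 0.443], [-0.322, 0.925, 0.2], [-0.485, 0.02, -0.874]]
force: [-1.2, 0.2, -0.6]
gripper_width: 1.004
```

Run:
```python
from h import *
rep(0,0)
R=flip(Rgrasp(RY)); N=-R[:,2]
plan(R,CO+N*(144+90),n=1)
```

```text
t 15.75 q [ 0.67  0.28 -1.13  2.3   0.87  0.3   0.79] F [-1.2  0.2 -0.6] w 1.004
total [-5.1 17.  -1.6] [ 0.013 -0.052 -0.017] N 1 row offset cm [-0.507  1.704 -0.156] twist [ 0.0129 -0.0515 -0.0171]
```

{"fn": "play_rows", "kwargs": {"increments": [{"offset":[-0.3,0.9,0],"twist":[0.007,-0.026,-0.009],"claw":1},{"offset":[-0.3,0.9,0],"twist":[0.006,-0.026,-0.008],"claw":1},{"offset":[0,0,0],"twist":[0,0,0],"claw":1},{"offset":[0,0,0],"twist":[0,0,0],"claw":1}]}}

```text
t: 16.08
tool_pos: [421.0, 158.4, 265.7]
tool_rot: [[-0.787, -0.39, 0.479], [-0.334, 0.921, 0.201], [-0.519, -0.001, -0.855]]
force: [-0.5, -0.1, -0.8]
gripper_width: 0.996
```

Run:
```python
from h import *
rep(0,0)
R=flip(Rgrasp(RY)); N=-R[:,2]
plan(R,CO+N*(144+50),n=1)
snap('wrist','w12')
d=L('w12');P=cloud(d);r=CO
Q=P.reshape(-1,3);m=(np.linalg.norm((Q-CO),axis=1)<100)&(abs((Q-CO)@N)<6);I=Q[m]
ex,ey=-R[:,0],R[:,1]
q=np.c_[(I-CO)@ex,(I-CO)@ey,(I-CO)@N]
k=abs(q[:,1])<40;q=q[k];q=q[abs(q[:,2]-np.median(q[:,2]))<2.5]
A=np.c_[q[:,:2],np.ones(len(q))];c=np.linalg.lstsq(A,q[:,2],rcond=None)[0];print('plane slopes deg',np.degrees(c[:2]).round(2),c[2].round(2))
for s in range(-78,80,8):
    k=abs(q[:,0]-s)<1.5
    if k.sum()>3: print((s,int(k.sum()),q[k,1].min().round(1),q[k,1].max().round(1)),end=' ')
```

```text
t 16.0833 q [ 0.52  0.23 -1.02  2.32  1.01  0.26  0.61] F [-0.5 -0.1 -0.8] w 0.996
total [-6.5 -1.9 36.3] [ 0.001 -0.012  0.004] N 1 row offset cm [-0.652 -0.194  3.629] twist [ 0.0009 -0.0123  0.0043]
plane slopes deg [0.14 0.05] 0.1
(-78, 9, np.float64(-22.7), np.float64(20.0)) (-70, 228, np.float64(-30.3), np.float64(28.3)) (-62, 422, np.float64(-30.6), np.float64(28.7)) (-54, 457, np.float64(-31.1), np.float64(28.4)) (-46, 388, np.float64(-30.7), np.float64(28.7)) (-38, 387, np.float64(-31.0), np.float64(29.0)) (-30, 381, np.float64(-30.5), np.float64(28.6)) (-22, 392, np.float64(-31.0), np.float64(29.0)) (-14, 366, np.float64(-30.5), np.float64(28.6)) (-6, 357, np.float64(-30.8), np.float64(28.9)) (2, 354, np.float64(-30.4), np.float64(28.4)) (10, 340, np.float64(-30.7), np.float64(28.7)) (18, 327, np.float64(-30.2), np.float64(28.2)) (26, 307, np.float64(-30.6), np.float64(28.4)) (34, 309, np.float64(-30.8), np.float64(28.9)) (42, 306, np.float64(-30.4), np.float64(28.4)) (50, 285, np.float64(-30.7), np.float64(28.6)) (58, 280, np.float64(-30.2), np.float64(29.1)) (66, 274, np.float64(-30.5), np.float64(28.5))
```

View pics/w12.png

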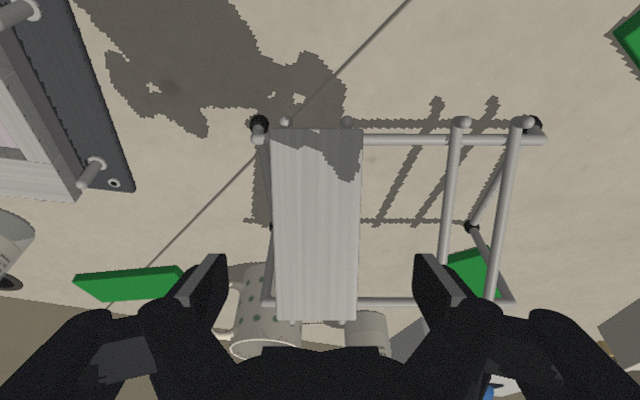

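The cover sits at columns 270–360 as expected. Approaching it.

{"fn": "play_rows", "kwargs": {"increments": [{"offset":[-0.35,-0.1,0.8],"twist":[0,-0.006,0.002],"claw":1},{"offset":[-0.3,-0.1,0.9],"twist":[0,-0.006,0.002],"claw":1},{"offset":[0,0,1.0],"twist":[0,0,0],"claw":1},{"offset":[0,0,0],"twist":[0,0,0],"claw":1}]}}

```text
t: 16.47
tool_pos: [442.6, 159.5, 244.0]
tool_rot: [[-0.788, -0.376, 0.486], [-0.319, 0.926, 0.2], [-0.526, 0.003, -0.851]]
force: [-0.7, 0.1, -0.6]
gripper_width: 1.0
```

```bash
sed -i 's/^BED=/CO=CO-0.4*Rplate(RY)[:,1]\nBED=/' h.py
python3 - <<'E'
from h import *
rep(0,0)
R=flip(Rgrasp(RY)); N=-R[:,2]
plan(R,CO+N*(144),n=1)
E
```

```text
t 16.4667 q [ 0.36  0.3  -0.85  2.29  1.25  0.24  0.38] F [-0.7  0.1 -0.6] w 1.0
total [-0.5  5.2 57.1] [-0.003 -0.005 -0.01 ] N 1 row offset cm [-0.054  0.523  5.713] twist [-0.0032 -0.0047 -0.0101]
```

{"fn": "play_rows", "kwargs": {"increments": [{"offset":[-0.05,0.35,0.5],"twist":[-0.002,-0.003,-0.006],"claw":1},{"offset":[0,0.25,0.8],"twist":[-0.001,-0.002,-0.004],"claw":1},{"offset":[0,0,0.8],"twist":[0,0,0],"claw":1},{"offset":[0,0,0],"twist":[0,0,0],"claw":1}]}}

```text
t: 16.8
tool_pos: [453.1, 165.3, 224.9]
tool_rot: [[-0.788, -0.377, 0.487], [-0.32, 0.926, 0.199], [-0.527, 0.001, -0.85]]
force: [0.7, 0.6, -0.0]
gripper_width: 0.998
```

Run:
```python
from h import *
rep(0,0)
R=flip(Rgrasp(RY)); N=-R[:,2]
plan(R,CO+N*(144),n=1)
```

```text
t 16.8 q [ 0.28  0.36 -0.77  2.28  1.44  0.25  0.2 ] F [ 0.7  0.6 -0. ] w 0.998
total [-0.4  3.9 34.6] [-0.004 -0.004 -0.009] N 1 row offset cm [-0.044  0.392  3.457] twist [-0.0042 -0.0039 -0.0087]
```

{"fn": "play_rows", "kwargs": {"increments": [{"offset":[-0.05,0.4,0],"twist":[-0.004,-0.004,-0.009],"claw":1},{"offset":[0,0.1,0.5],"twist":[0,0,-0.003],"claw":1},{"offset":[0,0.1,0.5],"twist":[0,0,-0.003],"claw":1},{"offset":[0,0.05,0.5],"twist":[0,0,0],"claw":1},{"offset":[0,0,0],"twist":[0,0,0],"claw":1}]}}

```text
t: 17.22
tool_pos: [459.0, 172.4, 213.2]
tool_rot: [[-0.782, -0.387, 0.489], [-0.329, 0.922, 0.203], [-0.53, -0.003, -0.848]]
force: [-0.2, 0.6, 1.2]
gripper_width: 1.005
```

Run:
```python
from h import *
rep(0,0)
R=flip(Rgrasp(RY)); N=-R[:,2]
plan(R,CO+N*(144),n=1)
```

```text
t 17.2167 q [ 0.25  0.4  -0.76  2.26  1.56  0.27  0.1 ] F [-0.2  0.6  1.2] w 1.005
total [ 0.4 -0.5 20.4] [-0.002 -0.     0.002] N 1 row offset cm [ 0.035 -0.046  2.039] twist [-0.0017 -0.0002  0.0022]
```

{"fn": "play_rows", "kwargs": {"increments": [{"offset":[0,0,0.7],"twist":[-0.002,0,0],"claw":1},{"offset":[0,0.05,0.7],"twist":[0,0,-0.001],"claw":1},{"offset":[0,0.05,0.6],"twist":[0,0,-0.001],"claw":1},{"offset":[0,0,0],"twist":[0,0,0],"claw":1}]}}

```text
t: 17.55
tool_pos: [468.7, 176.4, 197.8]
tool_rot: [[-0.78, -0.388, 0.49], [-0.33, 0.922, 0.204], [-0.531, -0.002, -0.847]]
force: [-0.7, 0.7, 0.5]
gripper_width: 0.999
```

Run:
```python
from h import *
rep(0,0)
R=flip(Rgrasp(RY)); N=-R[:,2]
plan(R,CO+N*(144),n=1)
snap('wrist','w13')
```

```text
t 17.55 q [ 0.24  0.45 -0.75  2.24  1.68  0.29  0.  ] F [-0.7  0.7  0.5] w 0.999
total [ 1.2 -0.5  1.8] [-0.001  0.002  0.003] N 1 row offset cm [ 0.116 -0.046  0.178] twist [-0.0007  0.0016  0.003 ]
```

View pics/w13.png

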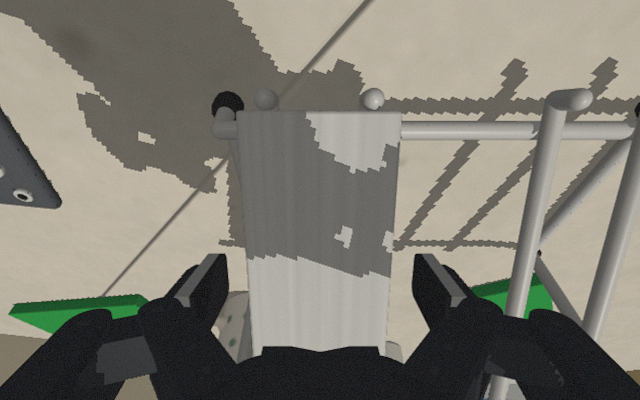

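The cover spans columns 238–400, centred between the pads. Closing now.

{"fn": "play_rows", "kwargs": {"increments": [{"offset":[0.1,-0.05,0.15],"twist":[0,0.001,0.003],"claw":1},{"offset":[0,0,0],"twist":[0,0,0],"claw":0.6},{"offset":[0,0,0],"twist":[0,0,0],"claw":0.5},{"offset":[0,0,0],"twist":[0,0,0],"claw":0.4},{"offset":[0,0,0],"twist":[0,0,0],"claw":0.3},{"offset":[0,0,0],"twist":[0,0,0],"claw":0.3},{"offset":[0,0,0],"twist":[0,0,0],"claw":0.3}], "newtons": 40}}

```text
t: 18.18
tool_pos: [468.1, 175.3, 198.1]
tool_rot: [[-0.781, -0.385, 0.491], [-0.327, 0.923, 0.204], [-0.532, -0.001, -0.847]]
force: [1.5, 0.8, -2.2]
gripper_width: 0.697
```

Run:
```python
from h import *
rep(0,0)
R=flip(Rgrasp(RY)); N=-R[:,2]
plan(R,CO+N*(144),n=1)
```

```text
t 18.1833 q [ 0.24  0.45 -0.75  2.25  1.68  0.29 -0.  ] F [ 1.5  0.8 -2.2] w 0.697
total [0.4 0.4 2.5] [-0.002  0.002 -0.   ] N 1 row offset cm [0.043 0.038 0.253] twist [-0.0015  0.0022 -0.0001]
```

{"fn": "play_rows", "kwargs": {"increments": [{"offset":[0,0,-0.8],"twist":[0,0,0],"claw":0.3},{"offset":[0,0,-1.2],"twist":[0,0,0],"claw":0.3},{"offset":[0,0,-1.5],"twist":[0,0,0],"claw":0.3},{"offset":[0,0,-1.5],"twist":[0,0,0],"claw":0.3},{"offset":[0,0,-1.5],"twist":[0,0,0],"claw":0.3}]}}

```text
t: 18.6
tool_pos: [434.1, 160.8, 251.0]
tool_rot: [[-0.786, -0.385, 0.484], [-0.327, 0.923, 0.202], [-0.524, 0.0, -0.852]]
force: [-0.4, -0.5, -1.1]
gripper_width: 0.688
```

Run:
```python
from h import *
rep(0,0)
plan(flip(Rdown(18)),[480,130,360],n=8)
```

```text
t 18.6 q [ 0.36  0.26 -0.85  2.31  1.15  0.23  0.47] F [-0.4 -0.5 -1.1] w 0.688
total [-83.1 -46.1 -76.8] [0.023 0.551 0.078] N 8 row offset cm [-0.809 -0.553 -1.192] twist [0.0028 0.0689 0.0098]
```

{"fn": "play_rows", "kwargs": {"increments": [{"offset":[-0.3,-0.3,-1.8],"twist":[0.003,0.04,0.01],"claw":0.3},{"offset":[-0.8,-0.5,-1.6],"twist":[0.003,0.068,0.01],"claw":0.3},{"offset":[-0.8,-0.6,-1.2],"twist":[0.003,0.068,0.01],"claw":0.3},{"offset":[-0.8,-0.6,-1.2],"twist":[0.003,0.068,0.01],"claw":0.3},{"offset":[-0.8,-0.6,-1.2],"twist":[0.003,0.068,0.01],"claw":0.3},{"offset":[-0.8,-0.6,-1.2],"twist":[0.003,0.068,0.01],"claw":0.3},{"offset":[-0.8,-0.6,-1.2],"twist":[0.003,0.068,0.01],"claw":0.3},{"offset":[-0.8,-0.6,-1.2],"twist":[0.003,0.068,0.01],"claw":0.3}]}}

```text
t: 19.27
tool_pos: [457.4, 123.8, 354.9]
tool_rot: [[-0.949, -0.313, 0.031], [-0.313, 0.95, -0.001], [-0.029, -0.01, -1.0]]
force: [0.7, 0.6, -1.7]
gripper_width: 0.693
```

```bash
cat >> h.py <<'E'
FB=np.array([555.2,-8.8,42.]);FY=13.07
E
python3 - <<'E'
from h import *
rep(0,0)
snap('wrist','w14');inhand('w14',False)
plan(flip(Rdown(FY)),FB+[0,0,156+110],n=8)
E
```

```text
t 19.2667 q [ 0.79  0.33 -1.27  2.03  0.39  1.02  1.22] F [ 0.7  0.6 -1.7] w 0.693
n 25738 plane top z at 0: 146.3 slopes deg [ 0.04 -0.16]
end edge x [-8.00000e-04  7.07101e+01] offset 0.71
sides [ 3.60000e-03 -3.03706e+01] [5.20000e-03 2.93148e+01]
total [ -47.1 -154.3   52.6] [-0.009  0.033  0.087] N 8 row offset cm [-0.671 -1.908  0.641] twist [-0.0011  0.0042  0.0109]
```

View pics/w14.png

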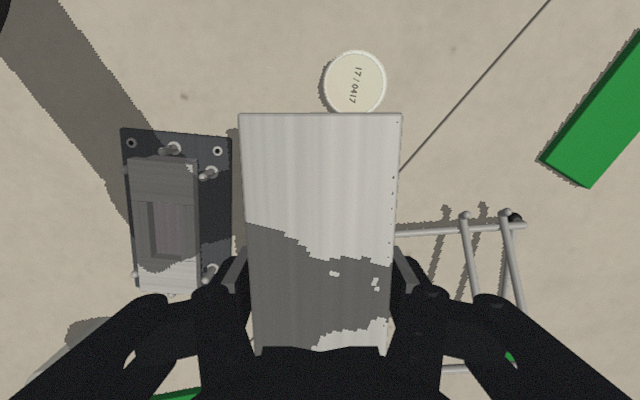

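The cover is held level, offset 0.7 mm along tool x, with its underside at 158.3. Moving it over the bed.

{"fn": "play_rows", "kwargs": {"increments": [{"offset":[-0.7,-1.9,0.3],"twist":[-0.001,0.004,0.011],"claw":0.3},{"offset":[-0.7,-1.9,0.6],"twist":[-0.001,0.004,0.011],"claw":0.3},{"offset":[-0.7,-1.9,0.6],"twist":[-0.001,0.004,0.011],"claw":0.3},{"offset":[-0.7,-1.9,0.6],"twist":[-0.001,0.004,0.011],"claw":0.3},{"offset":[-0.7,-1.9,0.6],"twist":[-0.001,0.004,0.011],"claw":0.3},{"offset":[-0.7,-1.9,0.6],"twist":[-0.001,0.004,0.011],"claw":0.3},{"offset":[-0.6,-1.6,0.6],"twist":[-0.001,0.004,0.011],"claw":0.3},{"offset":[0,0,0],"twist":[0,0,0],"claw":0.3}]}}

```text
t: 19.98
tool_pos: [545.4, 9.2, 314.3]
tool_rot: [[-0.971, -0.239, 0.011], [-0.239, 0.971, 0.001], [-0.01, -0.002, -1.0]]
force: [-0.6, -1.4, -2.6]
gripper_width: 0.692
```

```bash
cat >> h.py <<'E'
CT=FB+[0.7,0.16,158.3]
E
python3 - <<'E'
from h import *
rep(0,0)
plan(flip(Rdown(FY)),CT+[0,0,30],n=1)
E
```

```text
t 19.9833 q [ 0.79  0.52 -1.08  1.9   0.54  1.04  1.3 ] F [-0.6 -1.4 -2.6] w 0.692
total [ -5.1 -19.7  84.1] [-0.002  0.01   0.013] N 1 row offset cm [-0.507 -1.971  8.413] twist [-0.002   0.0104  0.0132]
```

{"fn": "play_rows", "kwargs": {"increments": [{"offset":[-0.3,-1.0,1.5],"twist":[-0.001,0.005,0.006],"claw":0.3},{"offset":[-0.25,-0.9,2],"twist":[-0.001,0.005,0.006],"claw":0.3},{"offset":[0,-0.1,2],"twist":[0,0,0],"claw":0.3},{"offset":[0,0,1.2],"twist":[0,0,0],"claw":0.3},{"offset":[0,0,0],"twist":[0,0,0],"claw":0.3},{"offset":[0,0,0],"twist":[0,0,0],"claw":0.3}]}}

```text
t: 20.48
tool_pos: [554.4, -7.5, 243.0]
tool_rot: [[-0.974, -0.228, 0.0], [-0.228, 0.974, 0.004], [-0.001, 0.004, -1.0]]
force: [-0.2, 0.5, -1.0]
gripper_width: 0.696
```

Run:
```python
from h import *
rep(0,0)
plan(flip(Rdown(FY)),CT+[0,0,12],n=1)
```

```text
t 20.4833 q [ 0.73  0.63 -0.98  1.91  0.64  0.95  1.25] F [-0.2  0.5 -1. ] w 0.696
total [-1.1 -1.5 30.7] [0.004 0.001 0.002] N 1 row offset cm [-0.114 -0.152  3.072] twist [0.0036 0.001  0.002 ]
```

{"fn": "play_rows", "kwargs": {"increments": [{"offset":[-0.1,-0.15,0.8],"twist":[0.003,0.001,0.002],"claw":0.3},{"offset":[0,0,1.0],"twist":[0,0,0],"claw":0.3},{"offset":[0,0,0.7],"twist":[0,0,0],"claw":0.3},{"offset":[0,0,0],"twist":[0,0,0],"claw":0.3},{"offset":[0,0,0],"twist":[0,0,0],"claw":0.3}]}}

```text
t: 20.9
tool_pos: [556.5, -6.1, 218.8]
tool_rot: [[-0.973, -0.23, 0.005], [-0.23, 0.973, 0.001], [-0.005, -0.0, -1.0]]
force: [0.2, -0.1, -1.9]
gripper_width: 0.694
```

```bash
cat >> h.py <<'E'
def rel(tag):
    d=L(tag);P=cloud(d);Q=(P-d['tp'])@d['tr'];Z=P[...,2]
    m=((Z>33.5)&(Z<39)).astype(np.uint8);n,lab,st,_=cv2.connectedComponentsWithStats(m)
    for i in range(1,n):
        q=Q[lab==i].mean(0)
        if 40<st[i,4]<1000 and q[0]>50: print('pin',st[i,4],P[lab==i].mean(0).round(1),q.round(1))
    m=(Z>5)&(Z<10.5)&(abs(Q[...,0])<110)&(abs(Q[...,1])<75);q=Q[m]
    for x in (75,80,85):
        k=abs(q[:,0]-x)<1.5;print('flange y at x',x,q[k,1].min().round(1),q[k,1].max().round(1))
    for y in(-40,-20,20,40):
        k=abs(q[:,1]-y)<1.5;print('flange x at y',y,q[k,0].max().round(1))
    # lower plate top visible beyond cover edge
    m=(abs(Z-42)<2)&(Q[...,0]>60)&(Q[...,0]<80)&(abs(Q[...,1])<32);print('frame top visible px',m.sum(), Q[m].max(0) if m.any() else '')
E
python3 - <<'E'
from h import *
rep(0,0)
plan(flip(Rdown(FY)),CT+[0,0,12],n=1)
snap('wrist','w15');inhand('w15',False);rel('w15')
E
```

```text
t 20.9 q [ 0.7   0.66 -0.94  1.92  0.68  0.91  1.22] F [ 0.2 -0.1 -1.9] w 0.694
total [ 1.2 -2.3  6.5] [-0.     0.005  0.004] N 1 row offset cm [ 0.118 -0.233  0.652] twist [-0.0001  0.0052  0.0036]
n 25721 plane top z at 0: 146.4 slopes deg [ 0.05 -0.13]
end edge x [-8.00000e-04  7.07067e+01] offset 0.71
sides [ 6.60000e-03 -3.05145e+01] [3.80000e-03 2.93845e+01]
pin 241 [479.1 -26.9  36.7] [ 81.   -2.4 181.7]
pin 112 [507.8 -59.4  36.8] [ 60.6 -40.7 181.7]
flange y at x 75 -57.8 53.1
flange y at x 80 -58.0 53.4
flange y at x 85 -58.4 53.3
flange x at y -40 96.5
flange x at y -20 95.9
flange x at y 20 95.9
flange x at y 40 95.9
frame top visible px 739 [ 73.24913888  28.21380105 178.40004513]
```

View pics/w15.png

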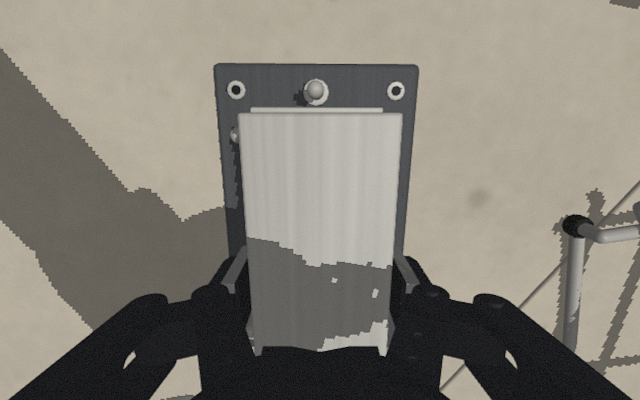

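The frame's end edge shows beyond the cover at row 109 (columns 250–383), so the cover needs about +2 mm in x and −2 mm in y. Quantifying that.

```bash
cat >> h.py <<'E'
def strip(tag,z=42):
    d=L(tag);P=cloud(d);Q=(P-d['tp'])@d['tr'];Z=P[...,2]
    m=(abs(Z-z)<2)&(Q[...,0]>55)&(Q[...,0]<82)&(abs(Q[...,1])<40)
    m=m&~((abs(Q[...,1])<6)&(Q[...,0]>73.5)); q=Q[m]
    e=[];ys=[]
    for y in np.arange(-30,31,3):
        k=abs(q[:,1]-y)<1.5
        if k.sum()>5: ys.append(y);e.append(np.percentile(q[k,0],99))
    f=np.polyfit(ys,e,1);print('strip end edge',f.round(4),'y range',np.percentile(q[:,1],[0.3,99.7]).round(1),len(q))
E
python3 -c "
from h import *
strip('w15')"
```

```text
strip end edge [-1.08000e-02  7.30552e+01] y range [-31.4  28. ] 739
```

{"fn": "play_rows", "kwargs": {"increments": [{"offset":[0.14,-0.17,0.3],"twist":[0,0.005,0.006],"claw":0.3},{"offset":[0,0,0.3],"twist":[0,0,0],"claw":0.3},{"offset":[0,0,0],"twist":[0,0,0],"claw":0.3},{"offset":[0,0,0],"twist":[0,0,0],"claw":0.3}]}}

```text
t: 21.28
tool_pos: [556.0, -8.3, 213.4]
tool_rot: [[-0.975, -0.223, 0.002], [-0.223, 0.975, -0.0], [-0.002, -0.001, -1.0]]
force: [0.7, 0.7, -2.3]
gripper_width: 0.695
```

Run:
```python
from h import *
rep(0,0)
plan(flip(Rdown(FY)),CT+[0,0,4],n=1)
snap('wrist','w16');inhand('w16',False);rel('w16');strip('w16')
```

```text
t 21.2833 q [ 0.7   0.67 -0.93  1.92  0.69  0.91  1.21] F [ 0.7  0.7 -2.3] w 0.695
total [ 0.2 -0.3  9.1] [-0.001  0.002 -0.003] N 1 row offset cm [ 0.021 -0.03   0.907] twist [-0.0007  0.0017 -0.0035]
n 25737 plane top z at 0: 146.4 slopes deg [ 0.04 -0.13]
end edge x [-8.00000e-04  7.07061e+01] offset 0.71
sides [ 7.40000e-03 -3.05493e+01] [2.30000e-03 2.94555e+01]
pin 259 [479.1 -26.9  36.7] [ 79.4  -0.9 176.5]
pin 100 [507.8 -59.6  36.9] [ 58.7 -39.1 176.4]
pin 60 [490.6  15.6  36.7] [ 58.8  38.  176.5]
flange y at x 75 -56.2 55.0
flange y at x 80 -56.1 54.8
flange y at x 85 -56.2 55.0
flange x at y -40 94.3
flange x at y -20 94.3
flange x at y 20 94.2
flange x at y 40 94.2
frame top visible px 270 [ 71.49686919  29.28609318 173.15403367]
strip end edge [-8.00000e-04  7.14734e+01] y range [-29.2  29.2] 270
```

View pics/w16.png

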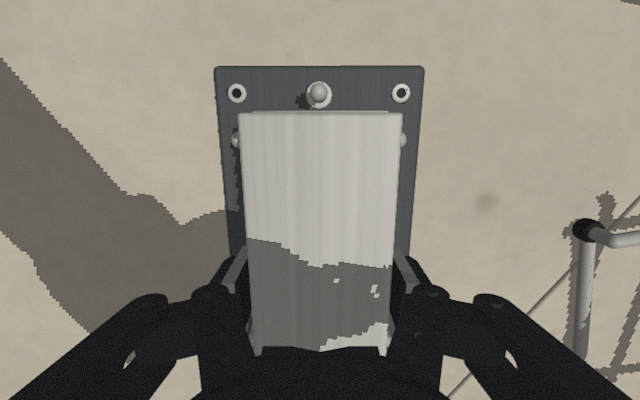

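{"fn": "play_rows", "kwargs": {"increments": [{"offset":[0.04,0.01,0.4],"twist":[0,0.002,-0.001],"claw":0.3},{"offset":[0,0,0.4],"twist":[0,0,0],"claw":0.3},{"offset":[0,0,0],"twist":[0,0,0],"claw":0.3},{"offset":[0,0,0],"twist":[0,0,0],"claw":0.3}]}}

```text
t: 21.67
tool_pos: [556.6, -8.0, 206.1]
tool_rot: [[-0.975, -0.224, 0.002], [-0.224, 0.975, -0.001], [-0.002, -0.001, -1.0]]
force: [-1.2, -1.0, 1.5]
gripper_width: 0.691
```

Run:
```python
from h import *
rep(0,0)
plan(flip(Rdown(FY)),CT+[0,0,0],n=1)
snap('wrist','w17');inhand('w17',False);rel('w17');strip('w17')
cv2.imwrite('pics/w17z.png',cv2.resize(L('w17')['image'][70:190,220:420,::-1],None,fx=4,fy=4,interpolation=2))
```

```text
t 21.6667 q [ 0.69  0.68 -0.92  1.92  0.7   0.9   1.2 ] F [-1.2 -1.   1.5] w 0.691
total [ 0.8 -0.5  5.8] [-0.001  0.002 -0.003] N 1 row offset cm [ 0.079 -0.049  0.585] twist [-0.0014  0.002  -0.0025]
n 25726 plane top z at 0: 146.4 slopes deg [ 0.05 -0.15]
end edge x [5.00000e-04 7.06922e+01] offset 0.69
sides [ 5.1000e-03 -3.0429e+01] [4.00000e-03 2.94337e+01]
pin 290 [479.1 -27.   36.6] [ 80.1  -1.  169.4]
pin 189 [507.5 -58.6  36.9] [ 59.5 -38.2 169.2]
pin 141 [490.7  14.5  37. ] [ 59.5  36.9 169. ]
flange y at x 75 -56.5 54.4
flange y at x 80 -56.8 54.2
flange y at x 85 -56.6 54.6
flange x at y -40 95.1
flange x at y -20 95.2
flange x at y 20 95.1
flange x at y 40 95.1
frame top visible px 570 [ 72.27473756  29.16736253 165.98561796]
strip end edge [-8.00000e-04  7.22461e+01] y range [-29.8  28.9] 570
```

View pics/w17z.png

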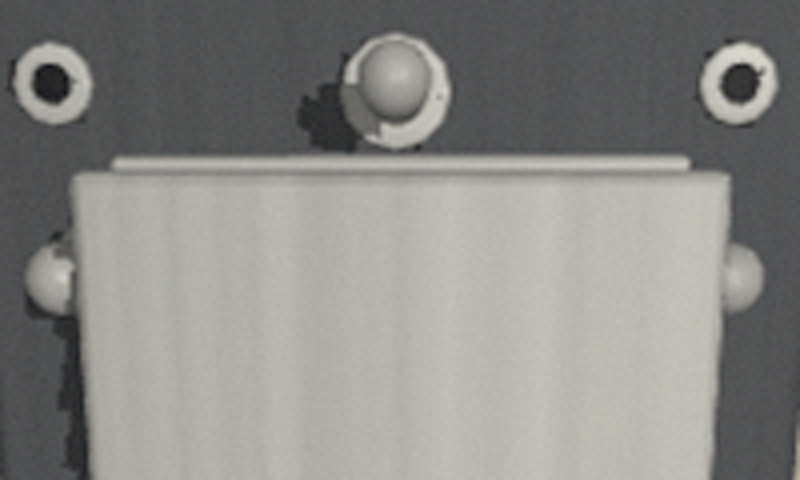

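{"fn": "play_rows", "kwargs": {"increments": [{"offset":[0.13,0,0.05],"twist":[0,0.002,0],"claw":0.3},{"offset":[0,0,0.1],"twist":[0,0,0],"claw":0.3},{"offset":[0.03,0,0.15],"twist":[0,0,0],"claw":0.3},{"offset":[0,0,0],"twist":[0,0,0],"claw":0.3}]}}

```text
t: 22.05
tool_pos: [556.4, -7.7, 205.6]
tool_rot: [[-0.975, -0.224, 0.004], [-0.224, 0.975, -0.002], [-0.003, -0.003, -1.0]]
force: [0.9, 0.9, -4.2]
gripper_width: 0.691
```

Run:
```python
from h import *
rep(0,0)
plan(flip(Rdown(FY)),CT+[0,0,0],n=1)
snap('wrist','w18');inhand('w18',False);strip('w18')
```

```text
t 22.05 q [ 0.68  0.68 -0.92  1.92  0.7   0.89  1.2 ] F [ 0.9  0.9 -4.2] w 0.691
total [ 0.7 -0.8  5.3] [-0.003  0.003 -0.002] N 1 row offset cm [ 0.072 -0.08   0.525] twist [-0.0028  0.0031 -0.0023]
n 25725 plane top z at 0: 146.4 slopes deg [ 0.04 -0.15]
end edge x [-8.00000e-04  7.07066e+01] offset 0.71
sides [ 1.00000e-04 -3.02258e+01] [3.5000e-03 2.9345e+01]
strip end edge [-9.00000e-04  7.26337e+01] y range [-29.9  29. ] 719
```

{"fn": "play_rows", "kwargs": {"increments": [{"offset":[0.16,0,0.2],"twist":[-0.003,0.004,-0.001],"claw":0.3}]}}

```text
t: 22.18
tool_pos: [556.2, -8.0, 204.9]
tool_rot: [[-0.974, -0.225, 0.003], [-0.225, 0.974, -0.0], [-0.003, -0.001, -1.0]]
force: [2.2, -2.3, 8.4]
gripper_width: 0.697
```

Run:
```python
from h import *
rep(0,0)
plan(flip(Rdown(FY)),CT+[0,0,0],n=1)
snap('wrist','w19');inhand('w19',False);strip('w19')
```

```text
t 22.1833 q [ 0.69  0.68 -0.92  1.92  0.7   0.89  1.2 ] F [ 2.2 -2.3  8.4] w 0.697
total [ 0.5 -0.5  4.6] [-0.001  0.003 -0.001] N 1 row offset cm [ 0.047 -0.054  0.464] twist [-0.0011  0.003  -0.001 ]
n 25738 plane top z at 0: 146.3 slopes deg [ 0.06 -0.13]
end edge x [-8.00000e-04  7.07061e+01] offset 0.71
sides [ 8.20000e-03 -3.06148e+01] [1.50000e-03 2.95029e+01]
strip end edge [4.30000e-03 7.23077e+01] y range [-29.7  29.4] 606
```

Force rose to 8 N while the cover is still about 5 mm above the frame. The fingertips reach about 6 mm below the cover's underside and are standing on the frame's edges. I need a shallower grip so the tips end above the underside. I'll put the cover back on the rack and regrip about 7 mm higher rather than drop it.

{"fn": "play_rows", "kwargs": {"increments": [{"offset":[0,0,-0.8],"twist":[0,0,0],"claw":0.3},{"offset":[0,0,-2],"twist":[0,0,0],"claw":0.3},{"offset":[0,0,-3],"twist":[0,0,0],"claw":0.3},{"offset":[0,0,-3],"twist":[0,0,0],"claw":0.3},{"offset":[0,0,-3],"twist":[0,0,0],"claw":0.3}]}}

```text
t: 22.65
tool_pos: [549.3, -10.5, 315.4]
tool_rot: [[-0.974, -0.225, -0.025], [-0.226, 0.974, 0.001], [0.024, 0.007, -1.0]]
force: [-0.2, -0.3, -3.8]
gripper_width: 0.694
```

Run:
```python
from h import *
rep(0,0)
snap('wrist','w20');inhand('w20',False)
R=flip(Rgrasp(RY)); N=-R[:,2]
plan(flip(Rdown(19)),[457,124,345],n=6)
CG=np.array([468.1,175.3,198.1]); 
T=np.eye(3)
```

```text
t 22.65 q [ 0.81  0.54 -1.07  1.87  0.52  1.08  1.33] F [-0.2 -0.3 -3.8] w 0.694
n 25727 plane top z at 0: 146.4 slopes deg [ 0.07 -0.13]
end edge x [-8.00000e-04  7.07037e+01] offset 0.7
sides [-8.00000e-04 -3.01666e+01] [-1.10000e-03  2.96832e+01]
total [ 62.7 151.4 -21.7] [ 0.005 -0.015 -0.104] N 6 row offset cm [ 0.934  2.567 -0.372] twist [ 0.0008 -0.0025 -0.0173]
```

{"fn": "play_rows", "kwargs": {"increments": [{"offset":[0.9,2.5,-0.6],"twist":[0,-0.003,-0.017],"claw":0.3},{"offset":[0.9,2.5,-0.5],"twist":[0,-0.003,-0.017],"claw":0.3},{"offset":[0.9,2.5,-0.4],"twist":[0,-0.003,-0.017],"claw":0.3},{"offset":[0.9,2.5,-0.4],"twist":[0,-0.003,-0.017],"claw":0.3},{"offset":[0.9,2.5,-0.4],"twist":[0,-0.003,-0.017],"claw":0.3},{"offset":[0.7,2.0,0],"twist":[0,-0.003,-0.017],"claw":0.3}]}}

```text
t: 23.2
tool_pos: [462.2, 113.5, 345.6]
tool_rot: [[-0.95, -0.313, 0.003], [-0.313, 0.95, 0.001], [-0.003, -0.0, -1.0]]
force: [-0.2, 1.5, -3.5]
gripper_width: 0.692
```

Run:
```python
from h import *
rep(0,0)
R=flip(Rgrasp(RY)); N=-R[:,2]
CG=np.array([468.1,175.3,198.1])
plan(R,CG+N*75,n=9)
```

```text
t 23.2 q [ 0.78  0.36 -1.25  2.02  0.4   1.03  1.23] F [-0.2  1.5 -3.5] w 0.692
total [14.9 53.7 83.9] [-0.022 -0.555 -0.076] N 9 row offset cm [0.374 0.596 0.881] twist [-0.0025 -0.0617 -0.0084]
```

{"fn": "play_rows", "kwargs": {"increments": [{"offset":[0.4,0.6,0.8],"twist":[-0.0025,-0.062,-0.008],"claw":0.3},{"offset":[0.4,0.6,0.8],"twist":[-0.0025,-0.062,-0.008],"claw":0.3},{"offset":[0.4,0.6,0.8],"twist":[-0.0025,-0.062,-0.008],"claw":0.3},{"offset":[0.4,0.6,0.8],"twist":[-0.0025,-0.062,-0.008],"claw":0.3},{"offset":[0.4,0.6,0.8],"twist":[-0.0025,-0.062,-0.008],"claw":0.3},{"offset":[0.4,0.6,0.8],"twist":[-0.0025,-0.062,-0.008],"claw":0.3},{"offset":[0.4,0.6,0.8],"twist":[-0.0025,-0.062,-0.008],"claw":0.3},{"offset":[0.4,0.6,0.8],"twist":[-0.0025,-0.062,-0.008],"claw":0.3},{"offset":[0,0,0],"twist":[0,0,0],"claw":0.3}]}}

```text
t: 23.95
tool_pos: [412.3, 159.2, 266.8]
tool_rot: [[-0.808, -0.395, 0.437], [-0.346, 0.919, 0.191], [-0.477, 0.003, -0.879]]
force: [-1.3, -0.7, -4.1]
gripper_width: 0.691
```

```bash
cat >> h.py <<'E'
CG=np.array([468.1,175.3,198.1]);RG=flip(Rgrasp(RY));NG=-RG[:,2]
E
python3 - <<'E'
from h import *
rep(0,0)
plan(RG,CG+NG*40,n=1)
snap('wrist','w21');inhand('w21',False)
E
```

```text
t 23.95 q [ 0.52  0.22 -1.03  2.32  0.79  0.28  0.81] F [-1.3 -0.7 -4.1] w 0.691
total [-15.5  -7.1  47.9] [ 0.007 -0.061  0.007] N 1 row offset cm [-1.546 -0.712  4.795] twist [ 0.0074 -0.0613  0.0075]
n 25803 plane top z at 0: 146.0 slopes deg [ 0.05 -0.11]
end edge x [6.3000e-03 7.0755e+01] offset 0.76
sides [ 1.60000e-03 -3.02593e+01] [1.45000e-02 2.88774e+01]
```

View pics/w21.png

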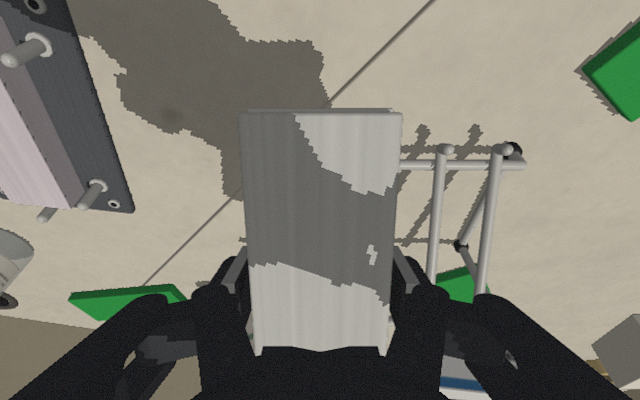

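View pics/w20.png

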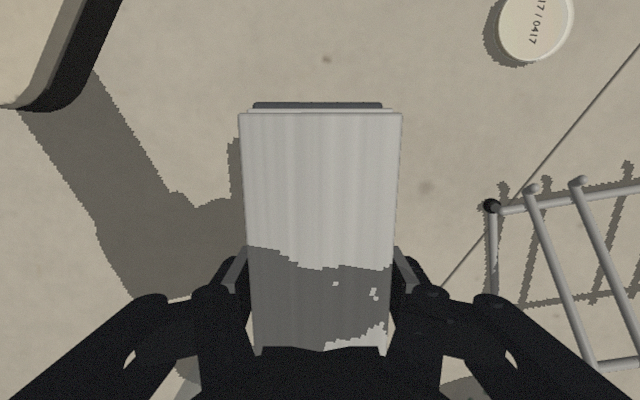

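Run:
```python
from h import *
snap('side','d21');snap('scene','s21')
im=L('d21')['image'];cv2.imwrite('pics/d21z.png',cv2.resize(im[90:290,180:420,::-1],None,fx=3.3,fy=3,interpolation=2)[:600])
im=L('s21')['image'];cv2.imwrite('pics/s21z.png',cv2.resize(im[140:300,240:440,::-1],None,fx=3.7,fy=3.7,interpolation=2)[:600])
```

```text
(no output)
```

View pics/d21z.png

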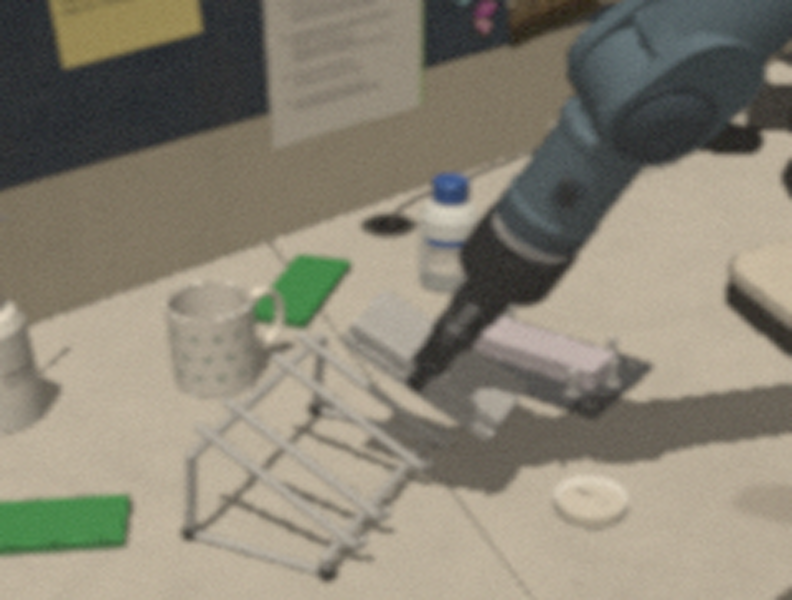

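View pics/s21z.png

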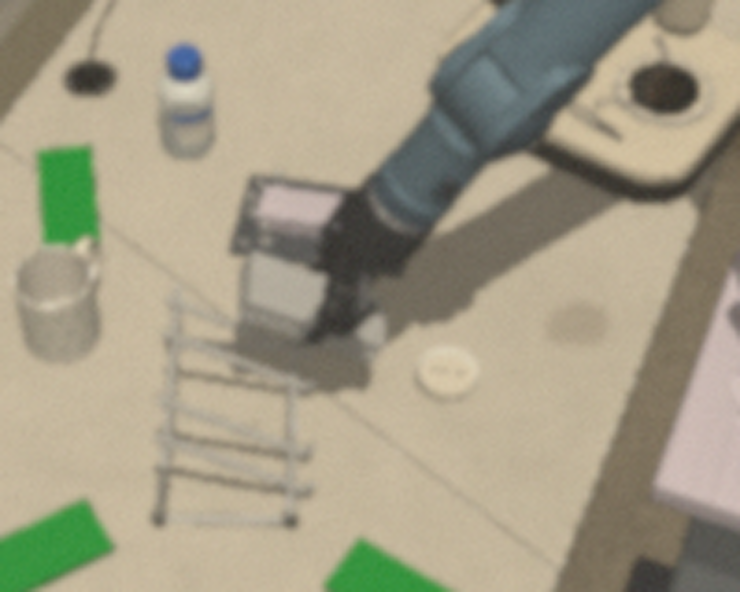

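The bed is empty. The fingers slid round the frame and lifted both plates as a stack. Before recovering I'll measure the stack.

```bash
python3 - <<'E'
from h import *
for t in('w20','w21'):
    d=L(t);P=cloud(d);Q=(P-d['tp'])@d['tr']
    m=(Q[...,0]>71)&(Q[...,0]<85)&(abs(Q[...,1])<32)&(Q[...,2]<200);q=Q[m]
    h,e=np.histogram(q[:,2],np.arange(140,200,1.5));print(t,[(round(float(a),1),int(b)) for a,b in zip(e,h) if b>5])
    k=(q[:,2]>155)&(q[:,2]<185)
    print(q[k].mean(0) if k.any() else '', np.percentile(q[k],[1,99],axis=0) if k.any() else '')
E
python3 - <<'E'
import cv2,numpy as np
im=cv2.imread('pics/w20.png');cv2.imwrite('pics/w20z.png',cv2.resize(im[85:165,220:420],None,fx=4,fy=4,interpolation=2))
E
```

```text
w20 [(161.0, 153), (162.5, 407), (164.0, 22)]
[ 7.16384414e+01 -1.52423932e-01  1.62906247e+02] [[ 71.02987666 -29.20707022 161.56509227]
 [ 72.24672086  28.91348486 164.2914104 ]]
w21 [(146.0, 16), (147.5, 20), (159.5, 16), (161.0, 333), (162.5, 332), (164.0, 8)]
[ 71.83881878  -1.44664491 162.48047317] [[ 71.01226425 -29.24711108 160.85549851]
 [ 72.61034176  28.64761728 164.04847395]]
```

View pics/w20z.png

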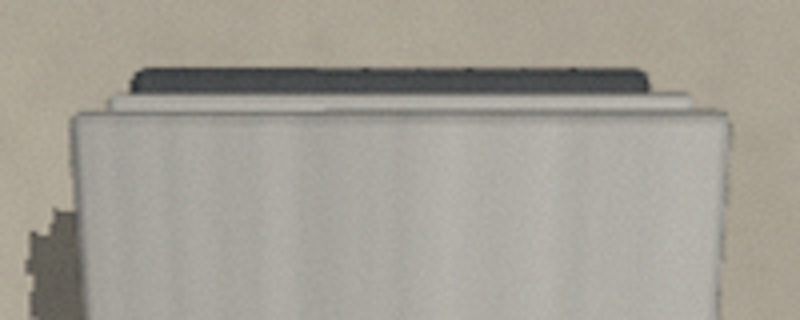

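The gap between the plates is 4.5 mm and the frame hangs by the tips, parallel to the cover. I'll set the stack back on the bed, let go, and take off only the cover with a shallow grip. The cover then goes back to the rack, and I'll press the frame again before laying the cover.

Run:
```python
from h import *
plan(flip(Rdown(19)),[465,113,345],n=10)
```

```text
total [-61.  -61.1 -53.4] [0.021 0.499 0.068] N 10 row offset cm [-0.5   -0.598 -0.659] twist [0.0021 0.0499 0.0068]
```

{"fn": "play_rows", "kwargs": {"increments": [{"offset":[-0.3,-0.4,-0.6],"twist":[0.002,0.03,0.007],"claw":0.3},{"offset":[-0.5,-0.6,-0.8],"twist":[0.002,0.05,0.007],"claw":0.3},{"offset":[-0.5,-0.6,-0.7],"twist":[0.002,0.05,0.007],"claw":0.3},{"offset":[-0.5,-0.6,-0.7],"twist":[0.002,0.05,0.007],"claw":0.3},{"offset":[-0.5,-0.6,-0.7],"twist":[0.002,0.05,0.007],"claw":0.3},{"offset":[-0.5,-0.6,-0.7],"twist":[0.002,0.05,0.007],"claw":0.3},{"offset":[-0.5,-0.6,-0.7],"twist":[0.002,0.05,0.007],"claw":0.3},{"offset":[-0.5,-0.6,-0.7],"twist":[0.002,0.05,0.007],"claw":0.3},{"offset":[-0.5,-0.6,-0.7],"twist":[0.002,0.05,0.007],"claw":0.3},{"offset":[-0.5,-0.8,-0.4],"twist":[0.002,0.05,0.007],"claw":0.3}]}}

```text
t: 24.93
tool_pos: [468.2, 103.2, 358.2]
tool_rot: [[-0.95, -0.312, -0.01], [-0.312, 0.95, 0.018], [0.004, 0.021, -1.0]]
force: [-0.5, 0.2, -3.3]
gripper_width: 0.694
```

Run:
```python
from h import *
rep(0,0)
plan(flip(Rdown(BY)),[555.5,-8.8,275],n=8)
```

```text
t 24.9333 q [ 0.82  0.36 -1.26  2.    0.37  1.06  1.28] F [-0.5  0.2 -3.3] w 0.694
total [ -48.3 -135.3   80.2] [ 0.02  -0.005  0.092] N 8 row offset cm [-0.669 -1.657  1.019] twist [ 0.0025 -0.0006  0.0115]
```

{"fn": "play_rows", "kwargs": {"increments": [{"offset":[-0.5,-1.2,0.4],"twist":[0.003,0,0.012],"claw":0.3},{"offset":[-0.7,-1.7,0.7],"twist":[0.003,0,0.012],"claw":0.3},{"offset":[-0.7,-1.7,1],"twist":[0.003,0,0.012],"claw":0.3},{"offset":[-0.7,-1.7,1],"twist":[0.003,0,0.012],"claw":0.3},{"offset":[-0.7,-1.7,1],"twist":[0.003,0,0.012],"claw":0.3},{"offset":[-0.7,-1.7,1],"twist":[0.003,0,0.012],"claw":0.3},{"offset":[-0.6,-1.5,1],"twist":[0.002,0,0.01],"claw":0.3},{"offset":[-0.2,-0.8,0.6],"twist":[0,0,0.005],"claw":0.3},{"offset":[0,0,0],"twist":[0,0,0],"claw":0.3}]}}

```text
t: 25.68
tool_pos: [561.3, -19.1, 291.6]
tool_rot: [[-0.98, -0.2, 0.015], [-0.2, 0.98, 0.022], [-0.019, 0.018, -1.0]]
force: [-0.8, 0.1, -4.7]
gripper_width: 0.691
```

Run:
```python
from h import *
rep(0,0)
plan(flip(Rdown(BY)),[555.5,-8.8,235],n=1)
```

```text
t 25.6833 q [ 0.79  0.57 -1.03  1.87  0.56  1.    1.3 ] F [-0.8  0.1 -4.7] w 0.691
total [ 4.7 10.3 56.7] [ 0.018  0.02  -0.024] N 1 row offset cm [0.467 1.026 5.675] twist [ 0.0179  0.0196 -0.0245]
```

{"fn": "play_rows", "kwargs": {"increments": [{"offset":[0.25,0.5,1.2],"twist":[0.009,0.01,-0.012],"claw":0.3},{"offset":[0.15,0.3,1.6],"twist":[0.006,0.006,-0.008],"claw":0.3},{"offset":[0,0,1.6],"twist":[0,0,0],"claw":0.3},{"offset":[0,0,0.8],"twist":[0,0,0],"claw":0.3},{"offset":[0,0,0],"twist":[0,0,0],"claw":0.3}]}}

```text
t: 26.1
tool_pos: [555.0, -10.5, 237.2]
tool_rot: [[-0.976, -0.22, 0.004], [-0.22, 0.976, 0.008], [-0.006, 0.007, -1.0]]
force: [-0.0, -0.1, -4.6]
gripper_width: 0.693
```

```bash
cat >> h.py <<'E'
def low(tag):
    d=L(tag);P=cloud(d);Q=(P-d['tp'])@d['tr']
    m=(Q[...,0]>69)&(Q[...,0]<85)&(abs(Q[...,1])<32)&(abs(Q[...,2]-163)<3);q=Q[m]
    if m.sum()<20: print('low none',m.sum());return
    ys=np.arange(-27,28,6);e=[np.percentile(q[abs(q[:,1]-y)<3,0],99) if (abs(q[:,1]-y)<3).sum()>3 else np.nan for y in ys]
    print('lower plate: n',len(q),'edge',np.round(e,1),'y',np.percentile(q[:,1],[.5,99.5]).round(1),'z',q[:,2].mean().round(1))
E
python3 - <<'E'
from h import *
rep(0,0)
plan(flip(Rdown(BY)),[555.5,-8.8,205],n=1)
snap('wrist','w22');inhand('w22',False);rel('w22');low('w22')
E
```

```text
t 26.1 q [ 0.73  0.64 -0.96  1.91  0.64  0.93  1.24] F [-0.  -0.1 -4.6] w 0.693
total [-0.7  1.3 32.2] [ 0.007  0.006 -0.004] N 1 row offset cm [-0.065  0.132  3.224] twist [ 0.0072  0.0057 -0.0041]
n 25705 plane top z at 0: 146.4 slopes deg [ 0.04 -0.14]
end edge x [-8.00000e-04  7.07053e+01] offset 0.71
sides [ 3.50000e-03 -3.03828e+01] [1.40000e-03 2.95447e+01]
pin 191 [479.1 -27.   36.6] [ 78.8  -0.8 200.1]
flange y at x 75 -56.7 54.1
flange y at x 80 -56.7 54.6
flange y at x 85 -56.9 54.8
flange x at y -40 93.4
flange x at y -20 93.4
flange x at y 20 94.0
flange x at y 40 94.0
frame top visible px 0 
lower plate: n 642 edge [72.3 72.3 72.2 72.2 72.2 72.6 72.6 72.6 72.6 72.6] y [-29.5  29.3] z 163.0
```

View pics/w22.png

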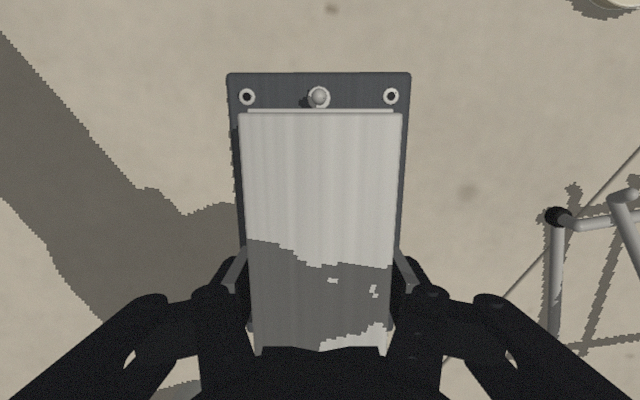

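{"fn": "play_rows", "kwargs": {"increments": [{"offset":[-0.07,0.13,0.7],"twist":[0.007,0.006,-0.004],"claw":0.3},{"offset":[0,0,0.8],"twist":[0,0,0],"claw":0.3},{"offset":[0,0,0.4],"twist":[0,0,0],"claw":0.3},{"offset":[0,0,0],"twist":[0,0,0],"claw":0.3}]}}

```text
t: 26.48
tool_pos: [556.3, -6.7, 219.0]
tool_rot: [[-0.974, -0.227, 0.003], [-0.227, 0.974, 0.0], [-0.003, -0.001, -1.0]]
force: [-0.7, -0.1, -3.7]
gripper_width: 0.698
```

Run:
```python
from h import *
rep(0,0)
plan(flip(Rdown(BY)),[555.5,-8.8,205],n=1)
snap('wrist','w23');inhand('w23',False);rel('w23');low('w23')
```

```text
t 26.4833 q [ 0.69  0.66 -0.94  1.92  0.68  0.91  1.22] F [-0.7 -0.1 -3.7] w 0.698
total [ 1.3 -1.9 14. ] [-0.001  0.003  0.003] N 1 row offset cm [ 0.135 -0.188  1.399] twist [-0.0006  0.0032  0.0034]
n 25727 plane top z at 0: 146.4 slopes deg [ 0.05 -0.14]
end edge x [-8.00000e-04  7.07064e+01] offset 0.71
sides [ 9.00000e-04 -3.02443e+01] [4.10000e-03 2.94144e+01]
pin 239 [479.  -26.9  36.6] [ 80.5  -2.  182.1]
pin 90 [507.8 -59.7  36.8] [ 59.9 -40.6 182. ]
flange y at x 75 -57.5 53.7
flange y at x 80 -57.4 53.0
flange y at x 85 -57.8 53.0
flange x at y -40 95.5
flange x at y -20 95.5
flange x at y 20 95.5
flange x at y 40 94.9
frame top visible px 0 
lower plate: n 656 edge [72.3 72.3 72.3 72.2 72.6 72.6 72.6 72.6 72.6 72.6] y [-29.5  29.2] z 163.0
```

{"fn": "play_rows", "kwargs": {"increments": [{"offset":[0.1,-0.18,0.4],"twist":[0,0.003,0.002],"claw":0.3},{"offset":[0,0,0],"twist":[0,0,0],"claw":0.3}]}}

```text
t: 26.7
tool_pos: [556.4, -8.8, 215.6]
tool_rot: [[-0.974, -0.225, 0.002], [-0.225, 0.974, -0.001], [-0.002, -0.001, -1.0]]
force: [-0.8, -0.6, -4.7]
gripper_width: 0.692
```

Run:
```python
from h import *
rep(0,0)
plan(flip(Rdown(BY)),[555.5,-8.8,205],n=1)
snap('wrist','w24');rel('w24');low('w24')
```

```text
t 26.7 q [ 0.69  0.67 -0.93  1.92  0.68  0.91  1.22] F [-0.8 -0.6 -4.7] w 0.692
total [ 0.9  0.2 10.6] [-0.001  0.002  0.001] N 1 row offset cm [0.088 0.019 1.057] twist [-0.0012  0.0015  0.0011]
pin 252 [479.1 -26.9  36.6] [ 7.960e+01 -1.000e-01  1.788e+02]
pin 53 [508.1 -60.3  36.8] [ 58.9 -39.1 178.7]
pin 67 [490.5  15.5  36.9] [ 59.   38.7 178.5]
flange y at x 75 -55.9 55.7
flange y at x 80 -55.2 55.4
flange y at x 85 -55.4 55.6
flange x at y -40 94.6
flange x at y -20 94.6
flange x at y 20 94.6
flange x at y 40 94.5
frame top visible px 0 
lower plate: n 671 edge [72.3 72.3 72.2 72.6 72.6 72.6 72.6 72.6 72.6 72.6] y [-29.5  29.2] z 163.0
```

Aligned: the pin is at (79.6, -0.1). Lowering onto the bed, then pushing gently so the cover settles on the frame.

{"fn": "play_rows", "kwargs": {"increments": [{"offset":[0.05,0,0.5],"twist":[0,0.002,0],"claw":0.3},{"offset":[0,0,0.4],"twist":[0,0,0],"claw":0.3},{"offset":[0,0,0.15],"twist":[0,0,0],"claw":0.3}]}}

```text
t: 27.0
tool_pos: [557.1, -8.9, 205.9]
tool_rot: [[-0.975, -0.224, 0.004], [-0.224, 0.975, -0.001], [-0.004, -0.002, -1.0]]
force: [-0.7, 0.3, -4.3]
gripper_width: 0.691
```

{"fn": "play_rows", "kwargs": {"increments": [{"offset":[0,0,0.2],"twist":[0,0,0],"claw":0.3},{"offset":[0,0,0.2],"twist":[0,0,0],"claw":0.3}], "newtons": 20}}

```text
t: 27.17
tool_pos: [557.9, -8.5, 203.7]
tool_rot: [[-0.975, -0.224, 0.004], [-0.224, 0.975, -0.003], [-0.003, -0.003, -1.0]]
force: [-4.3, -1.5, 10.9]
gripper_width: 0.693
```

{"fn": "play_rows", "kwargs": {"increments": [{"offset":[0.15,0,0.4],"twist":[0,0.003,0],"claw":0.3},{"offset":[0.1,0,0.4],"twist":[0,0.002,0],"claw":0.3}]}}

```text
t: 27.33
tool_pos: [558.7, -7.7, 201.4]
tool_rot: [[-0.975, -0.224, 0.005], [-0.224, 0.975, -0.006], [-0.004, -0.007, -1.0]]
force: [-6.0, -2.2, 15.5]
gripper_width: 0.693
```

Run:
```python
from h import *
rep(0,0)
snap('wrist','w25');inhand('w25',False);rel('w25')
d=L('w25');P=cloud(d);Q=(P-d['tp'])@d['tr']
m=(Q[...,0]>71)&(Q[...,0]<76)&(abs(Q[...,1])<32)&(Q[...,2]<168);q=Q[m]
h,e=np.histogram(q[:,2],np.arange(140,170,1.));print([(round(float(a),1),int(b)) for a,b in zip(e,h) if b>5])
```

```text
t 27.3333 q [ 0.67  0.69 -0.91  1.92  0.71  0.89  1.19] F [-6.  -2.2 15.5] w 0.693
n 25736 plane top z at 0: 146.3 slopes deg [ 0.04 -0.12]
end edge x [-8.00000e-04  7.07068e+01] offset 0.71
sides [-3.80000e-03 -2.99817e+01] [-1.00000e-03  2.97084e+01]
pin 315 [479.2 -26.9  36.6] [ 82.4   0.2 164.4]
pin 209 [507.5 -58.6  36.9] [ 61.9 -37.  164.5]
pin 247 [491.   13.4  36.8] [ 61.8  36.9 164. ]
flange y at x 75 -55.1 55.5
flange y at x 80 -54.8 55.9
flange y at x 85 -54.8 55.5
flange x at y -40 97.6
flange x at y -20 97.7
flange x at y 20 97.6
flange x at y 40 97.6
frame top visible px 1344 [ 74.13025184  29.72461017 161.20408219]
[(157.0, 55), (158.0, 494), (159.0, 665), (160.0, 127)]
```

The gap has closed to about 1 mm. Letting go now.

{"fn": "play_rows", "kwargs": {"increments": [{"offset":[0,0,0],"twist":[0,0,0],"claw":0.75},{"offset":[0,0,-0.2],"twist":[0,0,0],"claw":0.8},{"offset":[0,0,-0.7],"twist":[0,0.002,0],"claw":0.85},{"offset":[0,0,-0.4],"twist":[0.004,0.003,0],"claw":0.85}]}}

```text
t: 27.72
tool_pos: [560.9, -6.5, 217.8]
tool_rot: [[-0.974, -0.225, 0.008], [-0.225, 0.974, -0.011], [-0.005, -0.012, -1.0]]
force: [0.4, 0.2, 0.3]
gripper_width: 0.854
```

Run:
```python
from h import *
rep(0,0)
snap('wrist','w26');d=L('w26');P=cloud(d);Q=(P-d['tp'])@d['tr'];Z=P[...,2]
print('tool',d['tp'],d['tr'][:,2])
m=(abs(Z-54)<2.5)&(abs(Q[...,1])<35)&(Q[...,0]>0)&(Q[...,0]<95);q=Q[m];print('cover top n',m.sum(),'z',np.median(Z[m]), 'end',np.percentile(q[:,0],99.5),'toolz',np.median(q[:,2]))
A=np.c_[q[:,:2],np.ones(len(q))];c=np.linalg.lstsq(A,Z[m],rcond=None)[0];print(np.degrees(c[:2]))
k=(q[:,0]>35)&(q[:,0]<60);print('y',np.percentile(q[k,1],[.3,99.7]))
```

```text
t 27.7167 q [ 0.68  0.66 -0.93  1.91  0.69  0.91  1.21] F [0.4 0.2 0.3] w 0.854
tool [560.90623984  -6.46333409 217.80091638] [ 0.00759491 -0.01100041 -0.99991065]
cover top n 21975 z 53.962634402719175 end 73.40209918344728 toolz 163.66137173352928
[-0.08458441  0.02754811]
y [-29.55120932  29.62487471]
```

View pics/w26.png

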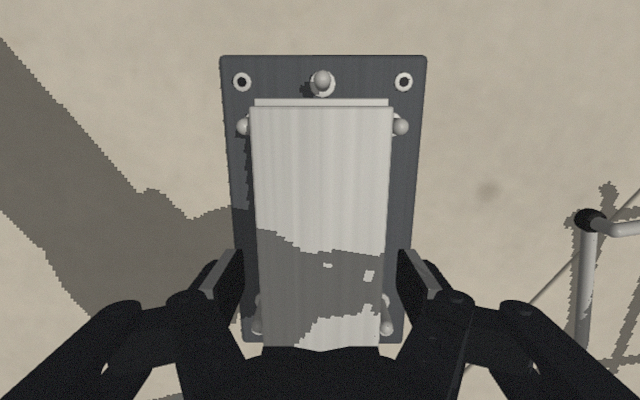

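The cover lies flat on the frame with its top at z 54.0, offset about 3 mm. Next I'll regrip only the cover, with the tips above its underside.

Run:
```python
from h import *
o=get_obs();R=flip(Rdown(BY))
# tilt: point 163 below along tool z currently
c=o['tool_pos']+o['tool_rot']@np.array([3.4,0,163.7]);print('cover centre',c)
plan(R,[c[0],c[1],212],n=1)
```

```text
cover centre [559.28351057  -8.96205705  54.74756357]
total [ 2.5 -2.1  6.5] [-0.013  0.006  0.001] N 1 row offset cm [ 0.249 -0.206  0.646] twist [-0.0131  0.0058  0.001 ]
```

{"fn": "play_rows", "kwargs": {"increments": [{"offset":[0.25,-0.2,0.3],"twist":[-0.013,0.006,0],"claw":0.85},{"offset":[0.05,0,0.25],"twist":[0,0,0],"claw":0.85},{"offset":[0,0,0],"twist":[0,0,0],"claw":0.85}]}}

```text
t: 28.02
tool_pos: [559.0, -9.1, 213.5]
tool_rot: [[-0.974, -0.225, 0.001], [-0.225, 0.974, 0.001], [-0.001, 0.001, -1.0]]
force: [0.6, 0.5, -0.1]
gripper_width: 0.85
```

Run:
```python
from h import *
rep(0,0)
plan(flip(Rdown(BY)),[559.3,-9,212],n=1)
snap('wrist','w27');d=L('w27');P=cloud(d);Q=(P-d['tp'])@d['tr'];Z=P[...,2]
m=(abs(Z-54)<2.5)&(abs(Q[...,1])<35)&(Q[...,0]>0)&(Q[...,0]<95);q=Q[m];print('cover top n',m.sum(),'z',np.median(Z[m]), 'end',np.percentile(q[:,0],99.5),'toolz',np.median(q[:,2]))
k=(q[:,0]>35)&(q[:,0]<60);print('y',np.percentile(q[k,1],[.3,99.7]))
```

```text
t 28.0167 q [ 0.69  0.67 -0.93  1.91  0.68  0.91  1.22] F [ 0.6  0.5 -0.1] w 0.85
total [-0.3  0.   1.5] [0.001 0.001 0.001] N 1 row offset cm [-0.034  0.003  0.152] twist [0.0005 0.0011 0.0011]
cover top n 22056 z 53.96443234579351 end 70.26928305892231 toolz 159.51429296132477
y [-29.45881277  29.65990692]
```

{"fn": "play_rows", "kwargs": {"increments": [{"offset":[0,0,0.15],"twist":[0,0,0],"claw":0.75},{"offset":[0,0,0],"twist":[0,0,0],"claw":0.3},{"offset":[0,0,0],"twist":[0,0,0],"claw":0.3},{"offset":[0,0,0],"twist":[0,0,0],"claw":0.3}], "newtons": 40}}

```text
t: 28.4
tool_pos: [559.0, -9.4, 211.6]
tool_rot: [[-0.975, -0.224, 0.0], [-0.224, 0.975, 0.001], [-0.0, 0.001, -1.0]]
force: [0.1, 0.5, 2.4]
gripper_width: 0.686
```

Run:
```python
from h import *
rep(0,0)
print(get_obs()['tool_pos'])
snap('wrist','w28');d=L('w28');P=cloud(d);Q=(P-d['tp'])@d['tr'];Z=P[...,2]
m=(abs(Z-54)<2.5)&(abs(Q[...,1])<35)&(Q[...,0]>0)&(Q[...,0]<95);q=Q[m];print('cover top n',m.sum(),'z',np.median(Z[m]), 'end',np.percentile(q[:,0],99.5),'toolz',np.median(q[:,2]))
```

```text
t 28.4 q [ 0.69  0.68 -0.93  1.91  0.69  0.91  1.21] F [0.1 0.5 2.4] w 0.686
[559.01327981  -9.40883764 211.61105685]
cover top n 22483 z 53.95889670018458 end 69.52948452375111 toolz 157.64517431299353
```

View pics/w28.png

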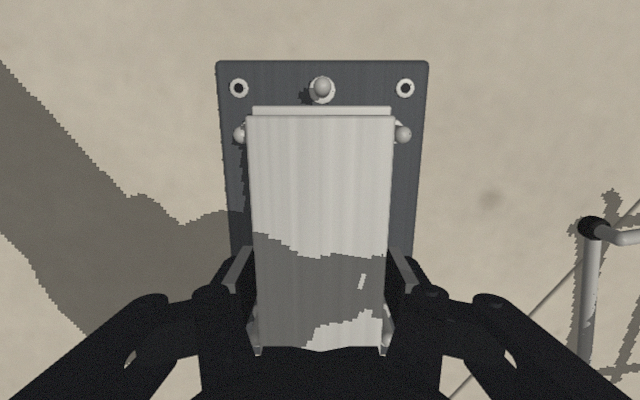

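{"fn": "play_rows", "kwargs": {"increments": [{"offset":[0,0,-0.5],"twist":[0,0,0],"claw":0.3},{"offset":[0,0,-1.5],"twist":[0,0,0],"claw":0.3},{"offset":[0,0,-1.5],"twist":[0,0,0],"claw":0.3},{"offset":[0,0,-0.5],"twist":[0,0,0],"claw":0.3},{"offset":[0,0,0],"twist":[0,0,0],"claw":0.3}]}}

```text
t: 28.87
tool_pos: [557.5, -9.6, 253.6]
tool_rot: [[-0.974, -0.225, -0.005], [-0.225, 0.974, 0.001], [0.004, 0.002, -1.0]]
force: [-0.6, 0.1, -1.3]
gripper_width: 0.689
```

Run:
```python
from h import *
rep(0,0)
snap('wrist','w29');d=L('w29');P=cloud(d);Q=(P-d['tp'])@d['tr'];Z=P[...,2]
m=(abs(Q[...,2]-157.6)<3)&(abs(Q[...,1])<35)&(Q[...,0]>0)&(Q[...,0]<95);q=Q[m];print('cover n',m.sum(),'end',np.percentile(q[:,0],99.5),'toolz',np.median(q[:,2]))
m=(abs(Z-42)<2)&(np.hypot(P[...,0]-555,P[...,1]+9)<90);print('frame n',m.sum())
plan(flip(Rdown(19)),[465,113,355],n=8)
```

```text
t 28.8667 q [ 0.73  0.62 -0.98  1.9   0.62  0.97  1.26] F [-0.6  0.1 -1.3] w 0.689
cover n 22509 end 69.52737961521215 toolz 157.6816348174478
frame n 310
total [  63.1  140.4 -101. ] [ 0.002 -0.004 -0.105] N 8 row offset cm [ 0.705  1.789 -1.265] twist [ 0.0002 -0.0005 -0.0131]
```

View pics/w29.png

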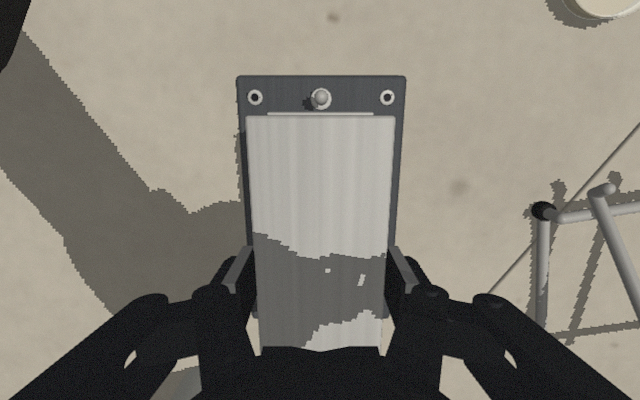

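The frame stays on the bed (strip at z 42) and only the cover is lifted. Taking the cover to the rack.

{"fn": "play_rows", "kwargs": {"increments": [{"offset":[0.7,1.5,-1.8],"twist":[0,0,-0.013],"claw":0.3},{"offset":[0.7,1.8,-1.6],"twist":[0,0,-0.013],"claw":0.3},{"offset":[0.7,1.8,-1.4],"twist":[0,0,-0.013],"claw":0.3},{"offset":[0.7,1.8,-1.3],"twist":[0,-0.03,-0.013],"claw":0.3},{"offset":[0.7,1.8,-0.6],"twist":[0,-0.06,-0.013],"claw":0.3},{"offset":[0.7,1.8,-0.2],"twist":[0,-0.06,-0.013],"claw":0.3},{"offset":[0.7,1.8,0],"twist":[0,-0.06,-0.013],"claw":0.3}]}}

```text
t: 29.5
tool_pos: [478.4, 94.8, 322.7]
tool_rot: [[-0.931, -0.305, 0.203], [-0.299, 0.952, 0.06], [-0.211, -0.004, -0.977]]
force: [0.9, -0.5, -2.2]
gripper_width: 0.691
```

```bash
cat >> h.py <<'E'
# cover (top at 157.65, centre x offset -0.45) lying in rack pose
CS=CG+NG*11.3+RG[:,0]*1.1
E
python3 - <<'E'
from h import *
rep(0,0)
print(CS)
plan(RG,CS+NG*60,n=8)
E
```

```text
t 29.5 q [ 0.82  0.35 -1.22  2.09  0.49  0.77  1.21] F [ 0.9 -0.5 -2.2] w 0.691
[461.71516869 172.62916721 207.1000323 ]
total [36.9 76.8 57.9] [-0.037 -0.346 -0.079] N 8 row offset cm [0.535 0.965 0.666] twist [-0.0046 -0.0432 -0.0099]
```

{"fn": "play_rows", "kwargs": {"increments": [{"offset":[0.5,1.0,0.4],"twist":[-0.005,-0.045,-0.01],"claw":0.3},{"offset":[0.5,1.0,0.6],"twist":[-0.005,-0.045,-0.01],"claw":0.3},{"offset":[0.5,1.0,0.7],"twist":[-0.005,-0.045,-0.01],"claw":0.3},{"offset":[0.5,1.0,0.7],"twist":[-0.005,-0.045,-0.01],"claw":0.3},{"offset":[0.5,1.0,0.7],"twist":[-0.005,-0.045,-0.01],"claw":0.3},{"offset":[0.5,1.0,0.7],"twist":[-0.005,-0.045,-0.01],"claw":0.3},{"offset":[0.5,1.0,0.7],"twist":[-0.005,-0.045,-0.01],"claw":0.3},{"offset":[0.3,0.6,0.4],"twist":[-0.003,-0.03,-0.006],"claw":0.3}]}}

```text
t: 30.17
tool_pos: [426.7, 165.9, 261.4]
tool_rot: [[-0.774, -0.395, 0.495], [-0.332, 0.919, 0.213], [-0.539, 0.0, -0.842]]
force: [0.1, -0.4, -1.7]
gripper_width: 0.693
```

Run:
```python
from h import *
rep(0,0)
plan(RG,CS+NG*40,n=2)
```

```text
t 30.1667 q [ 0.33  0.21 -0.83  2.32  1.07  0.2   0.53] F [ 0.1 -0.4 -1.7] w 0.693
total [-0.5 -7.4 24.5] [0.005 0.011 0.008] N 2 row offset cm [-0.028 -0.37   1.227] twist [0.0026 0.0055 0.0041]
```

{"fn": "play_rows", "kwargs": {"increments": [{"offset":[0,-0.35,1.0],"twist":[0.003,0.006,0.004],"claw":0.3},{"offset":[0,-0.3,1.2],"twist":[0.002,0.005,0.004],"claw":0.3},{"offset":[0,0,1.0],"twist":[0,0,0],"claw":0.3},{"offset":[0,0,0],"twist":[0,0,0],"claw":0.3}]}}

```text
t: 30.5
tool_pos: [440.1, 169.1, 231.5]
tool_rot: [[-0.78, -0.396, 0.485], [-0.338, 0.918, 0.205], [-0.526, -0.004, -0.85]]
force: [-0.6, 0.4, -2.5]
gripper_width: 0.69
```

Run:
```python
from h import *
rep(0,0)
plan(RG,CS,n=1)
```

```text
t 30.5 q [ 0.17  0.29 -0.68  2.3   1.35  0.2   0.26] F [-0.6  0.4 -2.5] w 0.69
total [-5.2 -5.2 31.9] [ 0.002 -0.004  0.011] N 1 row offset cm [-0.519 -0.523  3.191] twist [ 0.0023 -0.0041  0.0112]
```

{"fn": "play_rows", "kwargs": {"increments": [{"offset":[-0.35,-0.35,0.3],"twist":[0.002,-0.004,0.008],"claw":0.3},{"offset":[-0.3,-0.2,0.6],"twist":[0,0,0.004],"claw":0.3},{"offset":[0,0,0.6],"twist":[0,0,0],"claw":0.3},{"offset":[0,0,0],"twist":[0,0,0],"claw":0.3}]}}

```text
t: 30.83
tool_pos: [454.6, 169.5, 222.2]
tool_rot: [[-0.783, -0.385, 0.488], [-0.326, 0.923, 0.205], [-0.53, 0.001, -0.848]]
force: [0.6, 0.3, -1.7]
gripper_width: 0.691
```

Run:
```python
from h import *
rep(0,0)
plan(RG,CS,n=1)
```

```text
t 30.8333 q [ 0.15  0.33 -0.64  2.28  1.45  0.21  0.17] F [ 0.6  0.3 -1.7] w 0.691
total [ 1.4  0.1 17. ] [ 0.001 -0.    -0.001] N 1 row offset cm [0.14  0.008 1.697] twist [ 0.0007 -0.0005 -0.0013]
```

Good alignment, with the plate 1.4 mm upslope of the hooks. Lowering the last 17 mm.

{"fn": "play_rows", "kwargs": {"increments": [{"offset":[0,0.03,0.6],"twist":[0,0,0],"claw":0.3},{"offset":[0,0.03,0.5],"twist":[0,0,0],"claw":0.3},{"offset":[0,0,0.3],"twist":[0,0,0],"claw":0.3},{"offset":[0,0,0],"twist":[0,0,0],"claw":0.3}]}}

```text
t: 31.17
tool_pos: [462.2, 172.2, 211.9]
tool_rot: [[-0.783, -0.383, 0.491], [-0.323, 0.924, 0.205], [-0.532, 0.002, -0.847]]
force: [0.1, -1.0, -1.9]
gripper_width: 0.689
```

Run:
```python
from h import *
rep(0,0)
plan(RG,CS,n=1)
snap('wrist','w30')
```

```text
t 31.1667 q [ 0.14  0.37 -0.63  2.26  1.57  0.22  0.06] F [ 0.1 -1.  -1.9] w 0.689
total [2.8 0.6 3.9] [-0.     0.002 -0.004] N 1 row offset cm [0.284 0.061 0.394] twist [-0.0004  0.0024 -0.004 ]
```

View pics/w30.png

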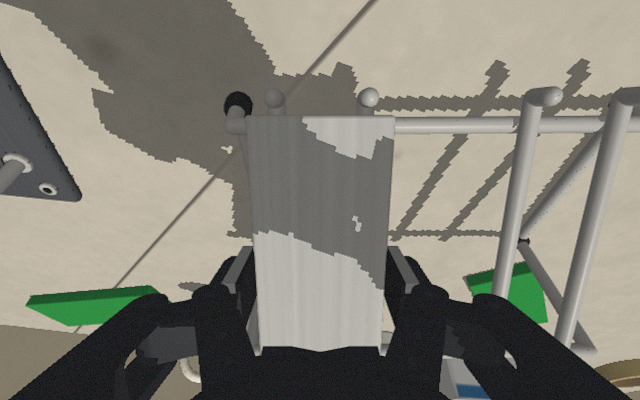

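{"fn": "play_rows", "kwargs": {"increments": [{"offset":[0.1,0,0.3],"twist":[0,0.002,-0.003],"claw":0.3},{"offset":[0,0,0.1],"twist":[0,0,0],"claw":0.3}]}}

```text
t: 31.38
tool_pos: [463.5, 172.4, 208.8]
tool_rot: [[-0.782, -0.385, 0.49], [-0.326, 0.923, 0.204], [-0.531, -0.0, -0.847]]
force: [-0.5, -0.3, -2.0]
gripper_width: 0.693
```

{"fn": "play_rows", "kwargs": {"increments": [{"offset":[0.05,0,0.2],"twist":[0,0,0],"claw":0.3},{"offset":[0,0,0],"twist":[0,0,0],"claw":0.3}]}}

```text
t: 31.55
tool_pos: [463.8, 172.7, 207.9]
tool_rot: [[-0.781, -0.385, 0.493], [-0.326, 0.923, 0.204], [-0.533, -0.001, -0.846]]
force: [-1.3, 0.2, -2.6]
gripper_width: 0.692
```

Run:
```python
from h import *
rep(0,0)
plan(RG,CS,n=1)
```

```text
t 31.55 q [ 0.14  0.38 -0.63  2.26  1.62  0.22  0.02] F [-1.3  0.2 -2.6] w 0.692
total [ 2.1  0.7 -0.3] [-0.002  0.004 -0.   ] N 1 row offset cm [ 0.205  0.074 -0.031] twist [-0.0019  0.0037 -0.0003]
```

{"fn": "play_rows", "kwargs": {"increments": [{"offset":[0.08,0,0.25],"twist":[0,0.002,0],"claw":0.3},{"offset":[0,0,0.05],"twist":[0,0,0],"claw":0.3}]}}

```text
t: 31.72
tool_pos: [463.5, 173.2, 207.7]
tool_rot: [[-0.779, -0.385, 0.496], [-0.327, 0.923, 0.202], [-0.535, -0.005, -0.845]]
force: [-1.0, -0.5, -1.8]
gripper_width: 0.691
```

{"fn": "play_rows", "kwargs": {"increments": [{"offset":[0.05,0,0.2],"twist":[0,0,0],"claw":0.3},{"offset":[0,0,0.05],"twist":[0,0,0],"claw":0.3}]}}

```text
t: 31.88
tool_pos: [463.0, 173.5, 207.5]
tool_rot: [[-0.776, -0.385, 0.499], [-0.329, 0.923, 0.201], [-0.538, -0.008, -0.843]]
force: [-0.4, -1.1, -1.3]
gripper_width: 0.687
```

Run:
```python
from h import *
rep(0,0)
plan(RG,CS,n=1)
```

```text
t 31.8833 q [ 0.14  0.39 -0.64  2.26  1.66  0.23 -0.02] F [-0.4 -1.1 -1.3] w 0.687
total [ 1.5 -0.3 -0.5] [-0.008  0.01   0.004] N 1 row offset cm [ 0.15  -0.033 -0.047] twist [-0.0075  0.0098  0.0037]
```

The cover is resting on the rods. Releasing it and backing off.

{"fn": "play_rows", "kwargs": {"increments": [{"offset":[0,0,0],"twist":[0,0,0],"claw":0.74},{"offset":[0,0,0],"twist":[0,0,0],"claw":0.9},{"offset":[0,0,0],"twist":[0,0,0],"claw":1},{"offset":[0,0,-0.8],"twist":[0,0,0],"claw":1},{"offset":[0,0,-1.5],"twist":[0,0,0],"claw":1},{"offset":[0,0,-2],"twist":[0,0,0],"claw":1},{"offset":[0,0,-2],"twist":[0,0,0],"claw":1},{"offset":[0,0,-2],"twist":[0,0,0],"claw":1}]}}

```text
t: 32.55
tool_pos: [427.9, 159.9, 272.0]
tool_rot: [[-0.775, -0.387, 0.5], [-0.329, 0.922, 0.204], [-0.54, -0.007, -0.842]]
force: [-0.0, -0.4, 0.5]
gripper_width: 1.006
```

Run:
```python
from h import *
rep(0,0)
snap('wrist','w31')
d=L('w31');P=cloud(d);N=NG
Q=P.reshape(-1,3);m=(np.linalg.norm((Q-CO),axis=1)<100)&(abs((Q-CO)@N)<6);I=Q[m]
ex,ey=-RG[:,0],RG[:,1]
q=np.c_[(I-CO)@ex,(I-CO)@ey,(I-CO)@N];q=q[abs(q[:,1])<40];q=q[abs(q[:,2]-np.median(q[:,2]))<2.5]
A=np.c_[q[:,:2],np.ones(len(q))];c=np.linalg.lstsq(A,q[:,2],rcond=None)[0];print('plane slopes deg',np.degrees(c[:2]).round(2),c[2].round(2))
for s in list(range(-78,-60,2))+[-50,-30,-10,10,30]:
    k=abs(q[:,0]-s)<1.
    if k.sum()>3: print((s,int(k.sum()),float(q[k,1].min().round(1)),float(q[k,1].max().round(1))),end=' ')
plan(flip(Rdown(18)),[480,95,345],n=8)
```

```text
t 32.55 q [ 0.35  0.18 -0.83  2.31  0.91  0.21  0.68] F [-0.  -0.4  0.5] w 1.006
plane slopes deg [0.14 0.06] 0.12
(-78, 5, -22.1, 19.1) (-76, 39, -22.7, 21.6) (-74, 58, -24.0, 22.3) (-72, 38, -23.4, 21.6) (-68, 264, -31.7, 28.0) (-66, 307, -31.7, 27.5) (-64, 298, -31.8, 27.5) (-62, 361, -31.8, 27.7) (-50, 287, -31.7, 27.4) (-30, 276, -31.1, 27.7) (-10, 257, -31.2, 28.0) (10, 237, -31.3, 28.1) (30, 214, -31.5, 28.4) total [-58.  -80.  -46.6] [0.016 0.572 0.081] N 8 row offset cm [-0.601 -0.98  -0.75 ] twist [0.002  0.0715 0.0102]
```

View pics/w31.png

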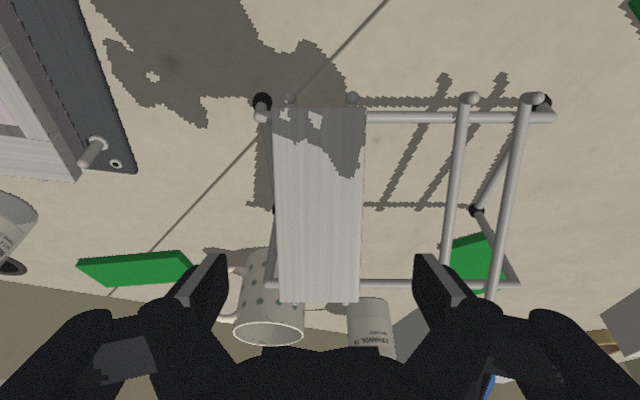

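The cover rests flat in its bay. Returning to press the frame, which is visible on the bed at upper left.

{"fn": "play_rows", "kwargs": {"increments": [{"offset":[-0.4,-0.7,-1.2],"twist":[0.002,0.05,0.01],"claw":1},{"offset":[-0.6,-1.0,-0.9],"twist":[0.002,0.072,0.01],"claw":0.8},{"offset":[-0.6,-1.1,-0.8],"twist":[0.002,0.072,0.01],"claw":0.6},{"offset":[-0.6,-1.2,-0.8],"twist":[0.002,0.072,0.01],"claw":0.42},{"offset":[-0.6,-1.2,-0.7],"twist":[0.002,0.072,0.01],"claw":0.42},{"offset":[-0.6,-1.2,-0.5],"twist":[0.002,0.072,0.01],"claw":0.42},{"offset":[-0.6,-1.2,-0.4],"twist":[0.002,0.072,0.01],"claw":0.42},{"offset":[-0.6,-1.4,0],"twist":[0.002,0.072,0.015],"claw":0.42}]}}

```text
t: 33.27
tool_pos: [479.8, 84.6, 335.0]
tool_rot: [[-0.951, -0.309, 0.029], [-0.309, 0.951, -0.002], [-0.027, -0.011, -1.0]]
force: [-0.4, 1.0, 0.0]
gripper_width: 0.423
```

Run:
```python
from h import *
rep(0,0)
plan(flip(Rdown(BY)),[555.5,-8.8,240],n=7)
```

```text
t 33.2667 q [ 0.72  0.33 -1.1   2.02  0.37  0.97  1.32] F [-0.4  1.   0. ] w 0.423
total [ -40.6 -111.2   97.4] [-0.01   0.028  0.088] N 7 row offset cm [-0.656 -1.572  1.377] twist [-0.0014  0.0039  0.0126]
```

{"fn": "play_rows", "kwargs": {"increments": [{"offset":[-0.7,-1.6,0.8],"twist":[-0.001,0.004,0.013],"claw":0.42},{"offset":[-0.7,-1.6,1.2],"twist":[-0.001,0.004,0.013],"claw":0.42},{"offset":[-0.7,-1.6,1.4],"twist":[-0.001,0.004,0.013],"claw":0.42},{"offset":[-0.7,-1.6,1.4],"twist":[-0.001,0.004,0.013],"claw":0.42},{"offset":[-0.6,-1.5,1.4],"twist":[-0.001,0.004,0.012],"claw":0.42},{"offset":[-0.4,-1.3,1.4],"twist":[-0.001,0.004,0.012],"claw":0.42},{"offset":[0,0,0.7],"twist":[0,0,0],"claw":0.42},{"offset":[0,0,0],"twist":[0,0,0],"claw":0.42}]}}

```text
t: 33.93
tool_pos: [556.5, -3.4, 249.0]
tool_rot: [[-0.976, -0.216, 0.013], [-0.216, 0.976, -0.015], [-0.01, -0.018, -1.0]]
force: [0.7, 0.3, -0.2]
gripper_width: 0.417
```

```bash
cat >> h.py <<'E'
def top(tag,z):
    d=L(tag);P=cloud(d);Q=(P-d['tp'])@d['tr'];Z=P[...,2]
    m=(abs(Z-z)<2.).astype(np.uint8);m=cv2.morphologyEx(m,cv2.MORPH_OPEN,np.ones((3,3),np.uint8));n,lab,st,_=cv2.connectedComponentsWithStats(m)
    b=None
    for i in range(1,n):
        if st[i,4]>300:
            I=P[lab==i];c=I.mean(0)
            if np.hypot(c[0]-555,c[1]+9)<75:
                r=cv2.minAreaRect(I[:,:2].astype(np.float32))
                A=np.c_[I[:,:2]-BED[:2],np.ones(len(I))];co=np.linalg.lstsq(A,I[:,2],rcond=None)[0]
                print('top',st[i],'ctr',np.round(r[0],1),'size',np.round(r[1],1),'ang',round(r[2],2),'slopes',np.degrees(co[:2]).round(2),'z',co[2].round(2),'tool end x',np.percentile(Q[lab==i][:,0],99.5).round(1))
E
python3 - <<'E'
from h import *
rep(0,0)
plan(flip(Rdown(BY)),[555.5,-8.8,220],n=1)
snap('wrist','w32');top('w32',42);rel('w32')
E
```

```text
t 33.9333 q [ 0.65  0.57 -0.88  1.91  0.57  0.92  1.27] F [ 0.7  0.3 -0.2] w 0.417
total [ 2.5 -4.6 29. ] [-0.018  0.01  -0.008] N 1 row offset cm [ 0.246 -0.456  2.904] twist [-0.0176  0.0096 -0.0082]
top [  260   105   110   220 15831] ctr [555.6  -9.9] size [140.3  60.3] ang 13.02 slopes [0.02 0.01] z 41.98 tool end x 74.2
pin 166 [479.2 -26.8  36.7] [ 82.6  -2.5 211.5]
pin 159 [491.2  13.3  36.6] [ 62.3  34.1 211.2]
pin 157 [507.5 -57.9  36.5] [ 61.7 -38.9 212.6]
flange y at x 75 -57.4 53.8
flange y at x 80 -57.6 53.5
flange y at x 85 -57.8 53.7
flange x at y -40 97.1
flange x at y -20 97.7
flange x at y 20 98.2
flange x at y 40 98.1
frame top visible px 2921 [ 74.68501526  27.08531746 208.83522569]
```

View pics/w32.png

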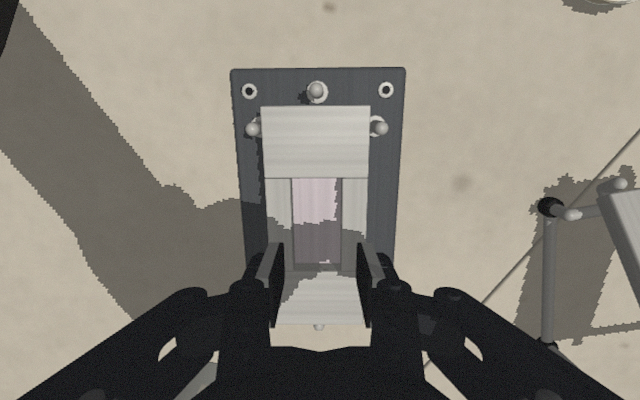

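The frame lies flat between the pins at z 41.98, centre (555.6, -9.9). Pressing it again.

{"fn": "play_rows", "kwargs": {"increments": [{"offset":[0.25,-0.5,0.8],"twist":[-0.017,0.01,-0.008],"claw":0.42},{"offset":[0,0,1.2],"twist":[0,0,0],"claw":0.42},{"offset":[0,0,0.9],"twist":[0,0,0],"claw":0.42},{"offset":[0,0,0],"twist":[0,0,0],"claw":0.42}]}}

```text
t: 34.32
tool_pos: [555.1, -6.3, 220.5]
tool_rot: [[-0.973, -0.229, 0.003], [-0.229, 0.973, -0.0], [-0.003, -0.001, -1.0]]
force: [-0.8, -0.1, -0.6]
gripper_width: 0.421
```

Run:
```python
from h import *
rep(0,0)
plan(flip(Rdown(BY)),[555.6,-9.5,214],n=1)
```

```text
t 34.3167 q [ 0.64  0.62 -0.86  1.92  0.6   0.88  1.27] F [-0.8 -0.1 -0.6] w 0.421
total [ 0.2 -3.2  6.5] [-0.001  0.003  0.005] N 1 row offset cm [ 0.022 -0.324  0.653] twist [-0.001   0.003   0.0054]
```

{"fn": "play_rows", "kwargs": {"increments": [{"offset":[0,-0.35,0.1],"twist":[0,0.003,0.005],"claw":0.42},{"offset":[0,0,0.45],"twist":[0,0,0],"claw":0.42},{"offset":[0,0,0.2],"twist":[0,0,0],"claw":0.42}]}}

```text
t: 34.57
tool_pos: [555.9, -8.3, 214.4]
tool_rot: [[-0.974, -0.226, -0.0], [-0.226, 0.974, -0.002], [0.001, -0.002, -1.0]]
force: [-7.0, -1.5, 20.9]
gripper_width: 0.419
```

{"fn": "play_rows", "kwargs": {"increments": [{"offset":[0.03,-0.03,0.1],"twist":[0,0,0],"claw":0.42},{"offset":[0.03,-0.03,0.1],"twist":[0,0,0],"claw":0.42},{"offset":[0.03,-0.03,0.1],"twist":[0,0,0],"claw":0.42}]}}

```text
t: 34.82
tool_pos: [555.7, -7.9, 214.6]
tool_rot: [[-0.974, -0.227, 0.0], [-0.227, 0.974, -0.004], [0.001, -0.004, -1.0]]
force: [-1.4, -0.8, 6.3]
gripper_width: 0.419
```

{"fn": "play_rows", "kwargs": {"increments": [{"offset":[0.03,-0.03,0.1],"twist":[0,0,0],"claw":0.42},{"offset":[0.03,-0.03,0.1],"twist":[0,0,0],"claw":0.42},{"offset":[0.03,-0.03,0.1],"twist":[0,0,0],"claw":0.42}]}}

```text
t: 35.07
tool_pos: [555.6, -7.6, 214.6]
tool_rot: [[-0.974, -0.228, 0.001], [-0.228, 0.974, -0.006], [-0.0, -0.006, -1.0]]
force: [-2.8, 1.0, 6.1]
gripper_width: 0.42
```

Pressed: a 21 N touch, then about 6 N held for half a second. Retreating and heading back for the cover.

{"fn": "play_rows", "kwargs": {"increments": [{"offset":[0,0,-0.6],"twist":[0,0,0],"claw":0.42},{"offset":[0,0,-2],"twist":[0,0,0],"claw":0.42},{"offset":[0,0,-3.5],"twist":[0,0,0],"claw":0.6},{"offset":[0,0,-3.5],"twist":[0,0,0],"claw":0.8},{"offset":[0,0,-2.5],"twist":[0,0,0],"claw":1}]}}

```text
t: 35.48
tool_pos: [552.3, -6.9, 333.9]
tool_rot: [[-0.973, -0.23, -0.012], [-0.23, 0.973, -0.005], [0.013, -0.002, -1.0]]
force: [1.3, 0.6, 0.6]
gripper_width: 0.827
```

```bash
cat >> h.py <<'E'
CP=np.array([463.2,173.3,207.6])
E
python3 - <<'E'
from h import *
rep(0,0)
snap('wrist','w33');top('w33',42)
plan(RG,CP+NG*70,n=10)
E
```

```text
t 35.4833 q [ 0.75  0.46 -0.98  1.86  0.44  1.07  1.39] F [1.3 0.6 0.6] w 0.827
top [ 280  121   74  155 8255] ctr [555.4 -10. ] size [139.9  60. ] ang 12.92 slopes [0.02 0.06] z 42.01 tool end x 63.2
total [ 83.8 189.8  71.4] [-0.05  -0.562 -0.158] N 10 row offset cm [0.87  1.944 0.541] twist [-0.005  -0.0562 -0.0158]
```

{"fn": "play_rows", "kwargs": {"increments": [{"offset":[0.8,1.8,0.0],"twist":[-0.005,-0.05,-0.016],"claw":1},{"offset":[0.9,1.9,0.4],"twist":[-0.005,-0.057,-0.016],"claw":1},{"offset":[0.9,1.9,0.6],"twist":[-0.005,-0.057,-0.016],"claw":1},{"offset":[0.9,1.9,0.6],"twist":[-0.005,-0.057,-0.016],"claw":1},{"offset":[0.9,1.9,0.6],"twist":[-0.005,-0.057,-0.016],"claw":1},{"offset":[0.9,1.9,0.6],"twist":[-0.005,-0.057,-0.016],"claw":1},{"offset":[0.9,1.9,0.6],"twist":[-0.005,-0.057,-0.016],"claw":1},{"offset":[0.9,1.9,0.6],"twist":[-0.005,-0.057,-0.016],"claw":1},{"offset":[0.9,1.9,0.6],"twist":[-0.005,-0.057,-0.016],"claw":1}]}}

```text
t: 36.28
tool_pos: [446.8, 140.5, 284.0]
tool_rot: [[-0.792, -0.369, 0.487], [-0.316, 0.929, 0.19], [-0.523, -0.003, -0.852]]
force: [1.3, -1.0, -1.2]
gripper_width: 1.001
```

Run:
```python
from h import *
rep(0,0)
plan(RG,CP+NG*50,n=3)
```

```text
t 36.2833 q [ 0.49  0.2  -0.92  2.27  0.71  0.25  0.92] F [ 1.3 -1.  -1.2] w 1.001
total [17.  24.  29.3] [-0.013 -0.008 -0.014] N 3 row offset cm [0.566 0.8   0.98 ] twist [-0.0042 -0.0028 -0.0046]
```

{"fn": "play_rows", "kwargs": {"increments": [{"offset":[0.6,0.8,0.8],"twist":[-0.004,-0.003,-0.005],"claw":1},{"offset":[0.6,0.8,0.8],"twist":[-0.004,-0.003,-0.005],"claw":1},{"offset":[0.4,0.7,0.8],"twist":[-0.004,-0.003,-0.004],"claw":1},{"offset":[0,0,0],"twist":[0,0,0],"claw":1}]}}

```text
t: 36.62
tool_pos: [430.2, 167.1, 252.9]
tool_rot: [[-0.776, -0.402, 0.487], [-0.341, 0.916, 0.213], [-0.531, -0.001, -0.847]]
force: [-1.0, -0.1, -0.7]
gripper_width: 1.006
```

Run:
```python
from h import *
rep(0,0)
plan(RG,CP+NG*35,n=1)
```

```text
t 36.6167 q [ 0.17  0.21 -0.67  2.32  1.04  0.18  0.55] F [-1.  -0.1 -0.7] w 1.006
total [-3.7 -7.3 20.8] [0.008 0.002 0.015] N 1 row offset cm [-0.369 -0.727  2.079] twist [0.0084 0.0019 0.0149]
```

{"fn": "play_rows", "kwargs": {"increments": [{"offset":[-0.25,-0.45,0.5],"twist":[0.005,0.001,0.008],"claw":1},{"offset":[-0.15,-0.25,0.8],"twist":[0.003,0.001,0.006],"claw":1},{"offset":[0,0,0.8],"twist":[0,0,0],"claw":1},{"offset":[0,0,0],"twist":[0,0,0],"claw":1}]}}

```text
t: 36.95
tool_pos: [446.5, 167.9, 238.2]
tool_rot: [[-0.779, -0.391, 0.49], [-0.332, 0.92, 0.206], [-0.531, -0.002, -0.847]]
force: [0.0, 0.1, -0.4]
gripper_width: 0.999
```

Run:
```python
from h import *
rep(0,0)
plan(RG,CP,n=1)
```

```text
t 36.95 q [ 0.08  0.26 -0.56  2.29  1.22  0.17  0.38] F [ 0.   0.1 -0.4] w 0.999
total [ 1.5 -1.5 35.2] [0.001 0.002 0.006] N 1 row offset cm [ 0.147 -0.145  3.524] twist [0.0013 0.0016 0.0058]
```

{"fn": "play_rows", "kwargs": {"increments": [{"offset":[0.1,-0.1,0.8],"twist":[0.001,0.002,0.005],"claw":1},{"offset":[0,0,1.0],"twist":[0,0,0],"claw":1},{"offset":[0,0,0.6],"twist":[0,0,0],"claw":1},{"offset":[0,0,0],"twist":[0,0,0],"claw":1}]}}

```text
t: 37.28
tool_pos: [460.1, 170.4, 219.4]
tool_rot: [[-0.781, -0.384, 0.492], [-0.325, 0.923, 0.204], [-0.533, -0.0, -0.846]]
force: [-0.8, -0.3, 0.1]
gripper_width: 1.004
```

Run:
```python
from h import *
rep(0,0)
plan(RG,CP,n=1)
snap('wrist','w34');d=L('w34');P=cloud(d);Q=(P-d['tp'])@d['tr']
m=(abs(Q[...,1])<38)&(Q[...,0]>0)&(Q[...,0]<68)&(abs(Q[...,2]-165)<12);q=Q[m];z0=np.median(q[:,2]);q=q[abs(q[:,2]-z0)<2.5];k=(q[:,0]>35)&(q[:,0]<65)
A=np.c_[q[:,:2],np.ones(len(q))];c=np.linalg.lstsq(A,q[:,2],rcond=None)[0]
print('top toolz',c[2].round(1),'slopes deg',np.degrees(c[:2]).round(2),'y',np.percentile(q[k,1],[.3,99.7]).round(1))
m=(abs(Q[...,1])<18)&(Q[...,0]>60)&(Q[...,0]<85)&(abs(Q[...,2]-z0)<2.5);print('end',np.percentile(Q[m][:,0],99).round(1))
```

```text
t 37.2833 q [-0.01  0.32 -0.47  2.27  1.47  0.15  0.12] F [-0.8 -0.3  0.1] w 1.004
total [ 3.   1.5 12.1] [-0.001  0.004 -0.002] N 1 row offset cm [0.298 0.147 1.21 ] twist [-0.0014  0.0039 -0.0015]
top toolz 169.4 slopes deg [-0.13 -0.13] y [-29.4  29.8]
end 79.2
```

View pics/w34.png

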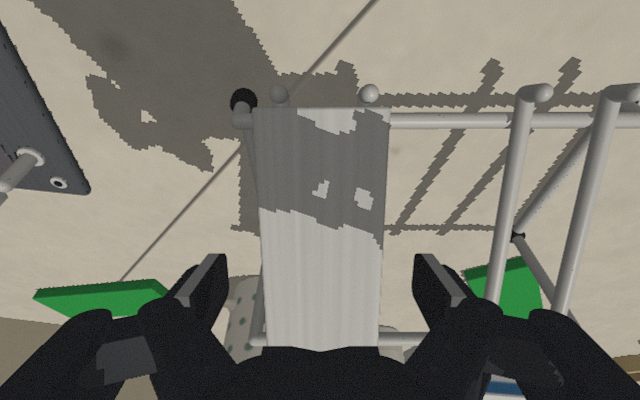

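{"fn": "play_rows", "kwargs": {"increments": [{"offset":[0.05,0.02,0.5],"twist":[0,0.002,0],"claw":1},{"offset":[0,0,0.5],"twist":[0,0,0],"claw":1},{"offset":[0,0,0],"twist":[0,0,0],"claw":1}]}}

```text
t: 37.58
tool_pos: [465.2, 171.7, 213.1]
tool_rot: [[-0.781, -0.382, 0.494], [-0.323, 0.924, 0.204], [-0.534, -0.0, -0.845]]
force: [-0.4, -0.2, 0.0]
gripper_width: 1.0
```

```bash
cat >> h.py <<'E'
def ct(tag):
    d=L(tag);P=cloud(d);Q=(P-d['tp'])@d['tr']
    m=(abs(Q[...,1])<38)&(Q[...,0]>0)&(Q[...,0]<68)&(abs(Q[...,2]-162)<14);q=Q[m];z0=np.median(q[:,2]);q=q[abs(q[:,2]-z0)<2.5];k=(q[:,0]>35)&(q[:,0]<65)
    A=np.c_[q[:,:2],np.ones(len(q))];c=np.linalg.lstsq(A,q[:,2],rcond=None)[0]
    print('top toolz',c[2].round(1),'slopes deg',np.degrees(c[:2]).round(2),'y',np.percentile(q[k,1],[.3,99.7]).round(1))
    for y in(-27,27):
        m=(abs(Q[...,1]-y)<2)&(Q[...,0]>50)&(Q[...,0]<90)&(abs(Q[...,2]-z0)<2.5);print('end at y',y,np.percentile(Q[m][:,0],99).round(1))
E
python3 - <<'E'
from h import *
rep(0,0)
snap('wrist','w35');ct('w35')
E
```

```text
t 37.5833 q [-0.02  0.34 -0.46  2.26  1.56  0.16  0.04] F [-0.4 -0.2  0. ] w 1.0
top toolz 161.3 slopes deg [-0.19 -0.2 ] y [-28.5  30.7]
end at y -27 74.1
end at y 27 74.5
```

{"fn": "play_rows", "kwargs": {"increments": [{"offset":[0.3,0.1,0.25],"twist":[0,0.003,0],"claw":1},{"offset":[0,0,0.1],"twist":[0,0,0],"claw":1}]}}

```text
t: 37.8
tool_pos: [464.3, 171.9, 210.1]
tool_rot: [[-0.782, -0.381, 0.494], [-0.322, 0.925, 0.203], [-0.534, -0.0, -0.846]]
force: [0.5, 0.4, -0.6]
gripper_width: 1.003
```

Run:
```python
from h import *
rep(0,0)
snap('wrist','w36');ct('w36')
```

```text
t 37.8 q [-0.01  0.35 -0.47  2.27  1.6   0.16 -0.  ] F [ 0.5  0.4 -0.6] w 1.003
top toolz 159.1 slopes deg [-0.14 -0.27] y [-29.   30.2]
end at y -27 71.7
end at y 27 72.1
```

Top at 159.1 and off-centre by 2 mm, which is a good shallow grip. Closing.

{"fn": "play_rows", "kwargs": {"increments": [{"offset":[0.1,0.05,0.12],"twist":[0,0,0],"claw":0.75},{"offset":[0,0,0],"twist":[0,0,0],"claw":0.6},{"offset":[0,0,0],"twist":[0,0,0],"claw":0.4},{"offset":[0,0,0],"twist":[0,0,0],"claw":0.3},{"offset":[0,0,0],"twist":[0,0,0],"claw":0.3}], "newtons": 45}}

```text
t: 38.27
tool_pos: [463.5, 172.0, 209.9]
tool_rot: [[-0.781, -0.381, 0.495], [-0.322, 0.925, 0.203], [-0.535, -0.001, -0.845]]
force: [-0.3, -0.6, -1.4]
gripper_width: 0.687
```

{"fn": "play_rows", "kwargs": {"increments": [{"offset":[0,0,-0.6],"twist":[0,0,0],"claw":0.3},{"offset":[0,0,-1.2],"twist":[0,0,0],"claw":0.3},{"offset":[0,0,-1.5],"twist":[0,0,0],"claw":0.3},{"offset":[0,0,-1.5],"twist":[0,0,0],"claw":0.3},{"offset":[0,0,-1.5],"twist":[0,0,0],"claw":0.3}]}}

```text
t: 38.68
tool_pos: [430.7, 158.7, 260.3]
tool_rot: [[-0.785, -0.383, 0.487], [-0.326, 0.924, 0.2], [-0.526, -0.002, -0.85]]
force: [0.3, -0.3, -2.3]
gripper_width: 0.686
```

Run:
```python
from h import *
rep(0,0)
snap('wrist','w37');ct('w37')
plan(flip(Rdown(18)),[480,100,360],n=8)
```

```text
t 38.6833 q [ 0.2   0.19 -0.68  2.32  0.9   0.18  0.68] F [ 0.3 -0.3 -2.3] w 0.686
top toolz 159.1 slopes deg [-0.24 -0.24] y [-30.   29.2]
end at y -27 72.6
end at y 27 72.9
total [-71.9 -72.8 -70.7] [0.019 0.556 0.076] N 8 row offset cm [-0.698 -0.89  -1.083] twist [0.0024 0.0695 0.0095]
```

{"fn": "play_rows", "kwargs": {"increments": [{"offset":[-0.4,-0.5,-1.6],"twist":[0.002,0.04,0.01],"claw":0.3},{"offset":[-0.7,-0.9,-1.3],"twist":[0.002,0.07,0.01],"claw":0.3},{"offset":[-0.7,-0.9,-1.1],"twist":[0.002,0.07,0.01],"claw":0.3},{"offset":[-0.7,-0.9,-1.1],"twist":[0.002,0.07,0.01],"claw":0.3},{"offset":[-0.7,-1.0,-1.0],"twist":[0.002,0.07,0.01],"claw":0.3},{"offset":[-0.7,-1.2,-0.9],"twist":[0.002,0.07,0.01],"claw":0.3},{"offset":[-0.7,-1.2,-0.6],"twist":[0.002,0.07,0.01],"claw":0.3},{"offset":[-0.7,-1.4,-0.2],"twist":[0.002,0.07,0.01],"claw":0.3}]}}

```text
t: 39.4
tool_pos: [471.7, 90.0, 338.9]
tool_rot: [[-0.951, -0.308, 0.027], [-0.308, 0.951, -0.002], [-0.025, -0.01, -1.0]]
force: [-0.6, 0.1, -2.1]
gripper_width: 0.688
```

```bash
cat >> h.py <<'E'
FB=np.array([555.4,-9.9,42.]);FY=12.97
CT=FB+[2.7*.974,2.7*.225,171.1]
E
python3 - <<'E'
from h import *
rep(0,0)
plan(flip(Rdown(FY)),CT+[0,0,45],n=8)
E
```

```text
t 39.4 q [ 0.64  0.27 -1.    2.03  0.29  0.96  1.37] F [-0.6  0.1 -2.1] w 0.688
total [ -49.4 -120.2   83.3] [-0.009  0.026  0.087] N 8 row offset cm [-0.686 -1.482  1.028] twist [-0.0011  0.0032  0.0109]
```

{"fn": "play_rows", "kwargs": {"increments": [{"offset":[-0.7,-1.5,0.3],"twist":[-0.001,0.003,0.011],"claw":0.3},{"offset":[-0.7,-1.5,0.8],"twist":[-0.001,0.003,0.011],"claw":0.3},{"offset":[-0.7,-1.5,1],"twist":[-0.001,0.003,0.011],"claw":0.3},{"offset":[-0.7,-1.5,1],"twist":[-0.001,0.003,0.011],"claw":0.3},{"offset":[-0.7,-1.5,1],"twist":[-0.001,0.003,0.011],"claw":0.3},{"offset":[-0.7,-1.5,1],"twist":[-0.001,0.003,0.011],"claw":0.3},{"offset":[-0.6,-1.4,0.8],"twist":[-0.001,0.003,0.011],"claw":0.3},{"offset":[0,-0.6,0.4],"twist":[0,0,0],"claw":0.3},{"offset":[0,0,0],"twist":[0,0,0],"claw":0.3}]}}

```text
t: 40.15
tool_pos: [557.9, -17.0, 265.8]
tool_rot: [[-0.977, -0.215, 0.014], [-0.215, 0.977, -0.012], [-0.011, -0.015, -1.0]]
force: [-0.0, 1.2, -2.7]
gripper_width: 0.69
```

Run:
```python
from h import *
rep(0,0)
plan(flip(Rdown(FY)),CT+[0,0,25],n=1)
```

```text
t 40.15 q [ 0.62  0.51 -0.81  1.9   0.48  0.91  1.37] F [-0.   1.2 -2.7] w 0.69
total [-1.4  7.9 27.6] [-0.015  0.011 -0.01 ] N 1 row offset cm [-0.142  0.79   2.757] twist [-0.0153  0.0114 -0.0098]
```

{"fn": "play_rows", "kwargs": {"increments": [{"offset":[-0.1,0.5,1.0],"twist":[-0.01,0.008,-0.007],"claw":0.3},{"offset":[0,0.15,1.0],"twist":[-0.005,0.003,-0.003],"claw":0.3},{"offset":[0,0,0.4],"twist":[0,0,0],"claw":0.3},{"offset":[0,0,0],"twist":[0,0,0],"claw":0.3}]}}

```text
t: 40.48
tool_pos: [555.9, -8.2, 238.3]
tool_rot: [[-0.974, -0.227, -0.001], [-0.227, 0.974, 0.001], [0.001, 0.001, -1.0]]
force: [0.4, 0.1, -2.2]
gripper_width: 0.69
```

Run:
```python
from h import *
rep(0,0)
plan(flip(Rdown(FY)),CT+[0,0,10],n=1)
snap('wrist','w38');ct('w38');strip('w38')
```

```text
t 40.4833 q [ 0.59  0.56 -0.79  1.92  0.51  0.88  1.34] F [ 0.4  0.1 -2.2] w 0.69
total [-1.8 -1.6 15.2] [ 0.001 -0.001  0.003] N 1 row offset cm [-0.182 -0.158  1.517] twist [ 0.0015 -0.0012  0.0031]
top toolz 159.5 slopes deg [-0.26 -0.3 ] y [-30.   29.2]
end at y -27 72.6
end at y 27 72.9Traceback (most recent call last):
  File "<stdin>", line 4, in <module>
  File "h.py", line 106, in strip
    f=np.polyfit(ys,e,1);print('strip end edge',f.round(4),'y range',np.percentile(q[:,1],[0.3,99.7]).round(1),len(q))
    raise TypeError("expected non-empty vector for x")
TypeError: expected non-empty vector for x
```

View pics/w38.png

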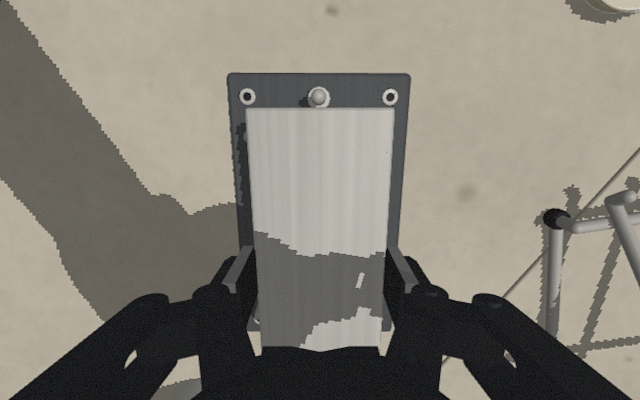

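Run:
```python
from h import *
rel('w38')
d=L('w33');P=cloud(d);Z=P[...,2]
m=((Z>33.5)&(Z<38.8)).astype(np.uint8);n,lab,st,_=cv2.connectedComponentsWithStats(m)
a=np.radians(12.95);X=np.array([np.cos(a),np.sin(a)]);Y=np.array([-X[1],X[0]])
for i in range(1,n):
    if st[i,4]>25:
        c=P[lab==i].mean(0)
        if np.hypot(c[0]-555,c[1]+9)<100: v=c[:2]-[555.4,-10.0];print('pin w33',st[i,4],c.round(1),'rel frame',(v@X).round(1),(v@Y).round(1))
```

```text
pin 190 [479.1 -26.9  36.5] [ 78.8  -1.1 201.9]
flange y at x 75 -56.9 54.6
flange y at x 80 -56.2 54.1
flange y at x 85 -56.6 54.3
flange x at y -40 93.6
flange x at y -20 93.7
flange x at y 20 93.7
flange x at y 40 93.7
frame top visible px 0 
pin w33 74 [479.1 -27.1  36.6] rel frame -78.2 0.4
pin w33 68 [507.6 -58.2  36.6] rel frame -57.4 -36.2
pin w33 70 [491.2  13.3  36.5] rel frame -57.4 37.1
pin w33 66 [585.   -4.2  36.1] rel frame 30.1 -1.0
pin w33 55 [616.  -33.3  36.4] rel frame 53.8 -36.3
pin w33 56 [599.3  38.1  36.4] rel frame 53.6 37.0
pin w33 41 [628.6   7.2  36.8] rel frame 75.2 0.4
```

{"fn": "play_rows", "kwargs": {"increments": [{"offset":[-0.14,-0.08,0.5],"twist":[0.003,-0.004,0.003],"claw":0.3},{"offset":[0,0,0.6],"twist":[0,0,0],"claw":0.3},{"offset":[0,0,0],"twist":[0,0,0],"claw":0.3}]}}

```text
t: 40.78
tool_pos: [557.6, -6.5, 227.9]
tool_rot: [[-0.974, -0.228, 0.006], [-0.228, 0.974, -0.001], [-0.006, -0.002, -1.0]]
force: [0.2, -0.3, -1.7]
gripper_width: 0.688
```

```bash
cat >> h.py <<'E'
def lev(tag):
    d=L(tag);P=cloud(d);Q=(P-d['tp'])@d['tr'];Z=P[...,2]
    m=(abs(Q[...,1])<28)&(Q[...,0]>5)&(Q[...,0]<68)&(abs(Q[...,2]-159.3)<3);I=P[m]
    A=np.c_[I[:,:2]-I[:,:2].mean(0),np.ones(len(I))];c=np.linalg.lstsq(A,I[:,2],rcond=None)[0];print('world slope deg',np.degrees(c[:2]).round(2),'top z at tool x=0', (d['tp']+d['tr']@[0,0,159.3])[2].round(1))
E
python3 - <<'E'
from h import *
rep(0,0)
snap('wrist','w39');ct('w39');rel('w39');lev('w39')
E
```

```text
t 40.7833 q [ 0.58  0.57 -0.78  1.92  0.53  0.86  1.33] F [ 0.2 -0.3 -1.7] w 0.688
top toolz 159.5 slopes deg [-0.25 -0.31] y [-30.   29.2]
end at y -27 72.6
end at y 27 72.9
pin 216 [479.1 -26.9  36.6] [ 82.2  -1.6 190.8]
pin 116 [507.7 -59.   37. ] [ 61.7 -39.3 190.6]
pin 47 [490.5  15.8  36.7] [ 61.3  37.5 190.7]
flange y at x 75 -57.4 53.9
flange y at x 80 -57.0 53.8
flange y at x 85 -56.9 54.1
flange x at y -40 97.2
flange x at y -20 97.2
flange x at y 20 97.2
flange x at y 40 97.2
frame top visible px 236 [ 73.83557578  27.06455513 187.38755318]
world slope deg [0.   0.19] top z at tool x=0 68.6
```

{"fn": "play_rows", "kwargs": {"increments": [{"offset":[0.12,-0.17,0.5],"twist":[0,0,0.002],"claw":0.3},{"offset":[0,0,0],"twist":[0,0,0],"claw":0.3}]}}

```text
t: 41.0
tool_pos: [557.4, -8.4, 223.5]
tool_rot: [[-0.974, -0.226, 0.008], [-0.226, 0.974, -0.001], [-0.008, -0.003, -1.0]]
force: [-0.8, -0.0, -2.6]
gripper_width: 0.686
```

Run:
```python
from h import *
rep(0,0)
snap('wrist','w40');ct('w40');rel('w40');lev('w40')
try: strip('w40')
except Exception as e: print('nostrip')
```

```text
t 41.0 q [ 0.58  0.58 -0.77  1.92  0.53  0.85  1.32] F [-0.8 -0.  -2.6] w 0.686
top toolz 159.5 slopes deg [-0.26 -0.3 ] y [-29.9  29.2]
end at y -27 72.6
end at y 27 72.9
pin 227 [479.1 -26.9  36.6] [8.190e+01 1.000e-01 1.863e+02]
pin 103 [507.7 -59.5  36.8] [ 61.4 -38.1 186.4]
pin 138 [490.9  14.3  36.8] [ 61.2  37.6 186.1]
flange y at x 75 -55.6 55.9
flange y at x 80 -55.5 55.3
flange y at x 85 -55.4 55.4
flange x at y -40 97.1
flange x at y -20 97.0
flange x at y 20 97.1
flange x at y 40 97.0
frame top visible px 228 [ 73.76722453  28.28722093 183.01641652]
world slope deg [0.12 0.18] top z at tool x=0 64.2
strip end edge [-8.00000e-04  7.36644e+01] y range [-29.4  28. ] 202
```

{"fn": "play_rows", "kwargs": {"increments": [{"offset":[0.13,0,0.4],"twist":[0,0.001,0],"claw":0.3},{"offset":[0,0,0.25],"twist":[0,0,0],"claw":0.3},{"offset":[0,0,0],"twist":[0,0,0],"claw":0.3}]}}

```text
t: 41.3
tool_pos: [557.0, -8.6, 217.7]
tool_rot: [[-0.974, -0.225, 0.01], [-0.225, 0.974, -0.001], [-0.01, -0.003, -1.0]]
force: [0.8, 0.3, -2.5]
gripper_width: 0.684
```

Run:
```python
from h import *
rep(0,0)
snap('wrist','w41');ct('w41');rel('w41');lev('w41')
try: strip('w41')
except Exception as e: print('nostrip')
```

```text
t 41.3 q [ 0.57  0.58 -0.77  1.92  0.54  0.84  1.32] F [ 0.8  0.3 -2.5] w 0.684
top toolz 159.5 slopes deg [-0.24 -0.29] y [-30.   29.2]
end at y -27 72.6
end at y 27 72.7
pin 251 [479.1 -26.9  36.6] [ 81.7   0.3 180.3]
pin 155 [507.6 -58.8  36.9] [ 61.2 -37.2 180.3]
pin 203 [490.9  13.5  36.8] [ 61.1  37.1 180.1]
flange y at x 75 -55.1 55.7
flange y at x 80 -55.5 56.1
flange y at x 85 -55.0 56.2
flange x at y -40 96.7
flange x at y -20 96.7
flange x at y 20 96.7
flange x at y 40 96.7
frame top visible px 204 [ 73.65923272  19.55018451 176.94187518]
world slope deg [0.25 0.18] top z at tool x=0 58.4
strip end edge [-8.8000e-03  7.3459e+01] y range [-29.4  19.3] 177
```

{"fn": "play_rows", "kwargs": {"increments": [{"offset":[0.02,0,0.35],"twist":[0,0.006,0],"claw":0.3},{"offset":[0.02,0,0.1],"twist":[0,0.001,0],"claw":0.3}]}}

```text
t: 41.52
tool_pos: [556.9, -8.8, 213.5]
tool_rot: [[-0.974, -0.225, 0.003], [-0.225, 0.974, -0.003], [-0.003, -0.004, -1.0]]
force: [-2.4, 0.1, 2.3]
gripper_width: 0.688
```

Run:
```python
from h import *
rep(0,0)
snap('wrist','w42');ct('w42');rel('w42');lev('w42')
try: strip('w42')
except Exception as e: print('nostrip')
```

```text
t 41.5167 q [ 0.57  0.59 -0.76  1.92  0.55  0.84  1.31] F [-2.4  0.1  2.3] w 0.688
top toolz 159.5 slopes deg [-0.09 -0.26] y [-30.   29.2]
end at y -27 72.6
end at y 27 72.9
pin 257 [479.1 -26.9  36.6] [ 80.3   0.4 176.7]
pin 185 [507.5 -58.4  36.8] [ 59.7 -36.6 176.7]
pin 231 [491.1  13.2  36.6] [ 59.6  36.9 176.6]
flange y at x 75 -55.4 56.3
flange y at x 80 -55.3 56.4
flange y at x 85 -54.6 56.3
flange x at y -40 95.3
flange x at y -20 95.2
flange x at y 20 95.2
flange x at y 40 95.1
frame top visible px 0 
world slope deg [0.01 0.07] top z at tool x=0 54.2
nostrip
```

The cover is seated: 5 N of contact, top at z 54.2, level, and within about 0.7 mm of the frame outline. Letting go.

{"fn": "play_rows", "kwargs": {"increments": [{"offset":[0,0,0],"twist":[0,0,0],"claw":0.74},{"offset":[0,0,0],"twist":[0,0,0],"claw":0.9},{"offset":[0,0,-0.3],"twist":[0,0,0],"claw":1},{"offset":[0,0,-1.0],"twist":[0,0,0],"claw":1},{"offset":[0,0,-2],"twist":[0,0,0],"claw":1},{"offset":[0,0,-2],"twist":[0,0,0],"claw":0.6},{"offset":[0,0,-0.5],"twist":[0,0,0],"claw":0.3},{"offset":[0,0,0],"twist":[0,0,0],"claw":0.3}]}}

```text
t: 42.23
tool_pos: [558.1, -7.5, 277.4]
tool_rot: [[-0.974, -0.226, 0.008], [-0.226, 0.974, -0.002], [-0.007, -0.004, -1.0]]
force: [0.7, -0.4, -0.6]
gripper_width: 0.6
```

Run:
```python
from h import *
rep(0,0)
snap('wrist','w43');top('w43',54);top('w43',42)
plan(flip(Rdown(13)),[555.2,-9.8,235],n=1)
```

```text
t 42.2333 q [ 0.62  0.5  -0.83  1.89  0.46  0.94  1.38] F [ 0.7 -0.4 -0.6] w 0.6
top [  268   105   101   204 18658] ctr [555.  -10.1] size [139.9  60. ] ang 13.15 slopes [0.03 0.01] z 54.0 tool end x 74.5
total [ 3.8 -1.4 42.2] [-0.004  0.007  0.002] N 1 row offset cm [ 0.379 -0.141  4.22 ] twist [-0.0037  0.0073  0.0015]
```

View pics/w43.png

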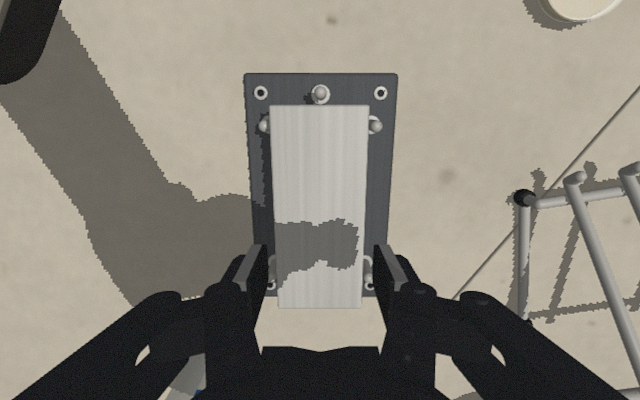

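The cover is flat at z 54.0 with its centre at (555.0, -10.1), against the frame at (555.4, -10.0), so it is flush to about 0.4 mm. Pressing it.

{"fn": "play_rows", "kwargs": {"increments": [{"offset":[0.3,-0.1,1.2],"twist":[-0.004,0.007,0.002],"claw":0.3},{"offset":[0,0,1.5],"twist":[0,0,0],"claw":0.3},{"offset":[0,0,1.2],"twist":[0,0,0],"claw":0.3},{"offset":[0,0,0],"twist":[0,0,0],"claw":0.3}]}}

```text
t: 42.62
tool_pos: [554.3, -10.0, 233.6]
tool_rot: [[-0.975, -0.224, -0.002], [-0.224, 0.975, -0.0], [0.002, 0.0, -1.0]]
force: [-0.0, 0.5, -0.5]
gripper_width: 0.301
```

Run:
```python
from h import *
rep(0,0)
plan(flip(Rdown(13)),[555.0,-10,227],n=1)
```

```text
t 42.6167 q [ 0.59  0.56 -0.79  1.92  0.51  0.87  1.34] F [-0.   0.5 -0.5] w 0.301
total [-0.7 -0.1  6.6] [ 0.    -0.002 -0.001] N 1 row offset cm [-0.068 -0.011  0.659] twist [ 0.0003 -0.0024 -0.0013]
```

{"fn": "play_rows", "kwargs": {"increments": [{"offset":[0,0,0.3],"twist":[0,0,0],"claw":0.3},{"offset":[0,0,0.3],"twist":[0,0,0],"claw":0.3},{"offset":[0,0,0.1],"twist":[0,0,0],"claw":0.3}]}}

```text
t: 42.87
tool_pos: [554.0, -9.6, 227.4]
tool_rot: [[-0.975, -0.224, -0.01], [-0.224, 0.975, -0.003], [0.01, -0.001, -1.0]]
force: [-3.3, -1.0, 8.8]
gripper_width: 0.297
```

{"fn": "play_rows", "kwargs": {"increments": [{"offset":[0.03,0,0.12],"twist":[0,0,0],"claw":0.3},{"offset":[0.03,0,0.12],"twist":[0,0,0],"claw":0.3},{"offset":[0.03,0,0.12],"twist":[0,0,0],"claw":0.3}]}}

```text
t: 43.12
tool_pos: [554.1, -9.0, 227.4]
tool_rot: [[-0.975, -0.224, -0.011], [-0.224, 0.975, -0.007], [0.012, -0.004, -1.0]]
force: [-2.3, -0.1, 8.4]
gripper_width: 0.3
```

{"fn": "play_rows", "kwargs": {"increments": [{"offset":[0.03,0,0.12],"twist":[0,0,0],"claw":0.3},{"offset":[0.03,0,0.12],"twist":[0,0,0],"claw":0.3},{"offset":[0.03,0,0.12],"twist":[0,0,0],"claw":0.3}]}}

```text
t: 43.37
tool_pos: [554.2, -8.4, 227.5]
tool_rot: [[-0.974, -0.224, -0.011], [-0.224, 0.974, -0.01], [0.013, -0.007, -1.0]]
force: [-3.0, -0.9, 8.8]
gripper_width: 0.3
```

Pressed at about 9 N for half a second. Retreating and checking.

{"fn": "play_rows", "kwargs": {"increments": [{"offset":[0,0,-0.6],"twist":[0,0,0],"claw":0.3},{"offset":[0,0,-2],"twist":[0,0,0],"claw":0.3},{"offset":[0,0,-3],"twist":[0,0,0],"claw":0.3},{"offset":[0,0,-3],"twist":[0,0,0],"claw":0.3},{"offset":[0,0,-2],"twist":[0,0,0],"claw":0.3},{"offset":[0,0,0],"twist":[0,0,0],"claw":0.3}]}}

```text
t: 43.87
tool_pos: [554.3, -6.8, 335.7]
tool_rot: [[-0.974, -0.226, -0.018], [-0.226, 0.974, -0.008], [0.019, -0.004, -1.0]]
force: [0.5, 1.2, -0.5]
gripper_width: 0.297
```

Run:
```python
from h import *
rep(0,0)
snap('wrist','w44');top('w44',54);top('w44',42)
snap('side','d44');snap('scene','s44')
im=L('d44')['image'];cv2.imwrite('pics/d44z.png',cv2.resize(im[130:290,220:420,::-1],None,fx=3.7,fy=3.7,interpolation=2)[:600])
a=L('scene0');b=L('s44')
for n0,n1 in(('scene0','s44'),('side0','d44')):
    for nm,(c,h0,h1) in dict(dish=((365,128),8,25),bottle=((730,-50),30,115),mug=((725,235),30,85)).items():
        r=[]
        for t in(n0,n1):
            P=cloud(L(t)).reshape(-1,3);m=(np.hypot(P[:,0]-c[0],P[:,1]-c[1])<75)&(P[:,2]>h0)&(P[:,2]<h1);r.append((m.sum(),np.median(P[m],0).round(1) if m.any() else None))
        print(nm,n1,r)
```

```text
t 43.8667 q [ 0.67  0.42 -0.88  1.85  0.38  1.06  1.44] F [ 0.5  1.2 -0.5] w 0.297
top [  279   121    76   160 10669] ctr [555.  -10.3] size [139.3  59.9] ang 13.1 slopes [0.03 0.01] z 54.01 tool end x 64.3
dish s44 [(np.int64(238), array([370.1, 127.6,  15.6])), (np.int64(240), array([369.4, 127.9,  15.2]))]
bottle s44 [(np.int64(272), array([733.3, -43.9,  77.5])), (np.int64(267), array([733.2, -44.8,  77.1]))]
mug s44 [(np.int64(394), array([738.5, 228.1,  59.2])), (np.int64(405), array([738.8, 227.9,  58.9]))]
dish d44 [(np.int64(288), array([363.2, 125.6,  13.4])), (np.int64(283), array([364.4, 125.8,  13.6]))]
bottle d44 [(np.int64(412), array([722.2, -51.4,  72.3])), (np.int64(414), array([722.7, -51.5,  73.1]))]
mug d44 [(np.int64(650), array([719.7, 229.8,  64.2])), (np.int64(647), array([720.4, 230.4,  64.5]))]
```

View pics/w44.png

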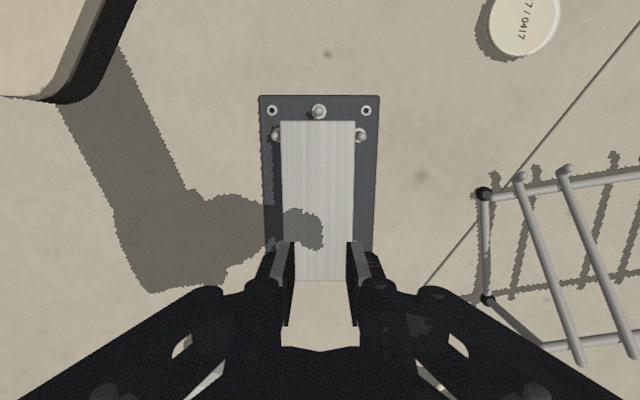

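View pics/d44z.png

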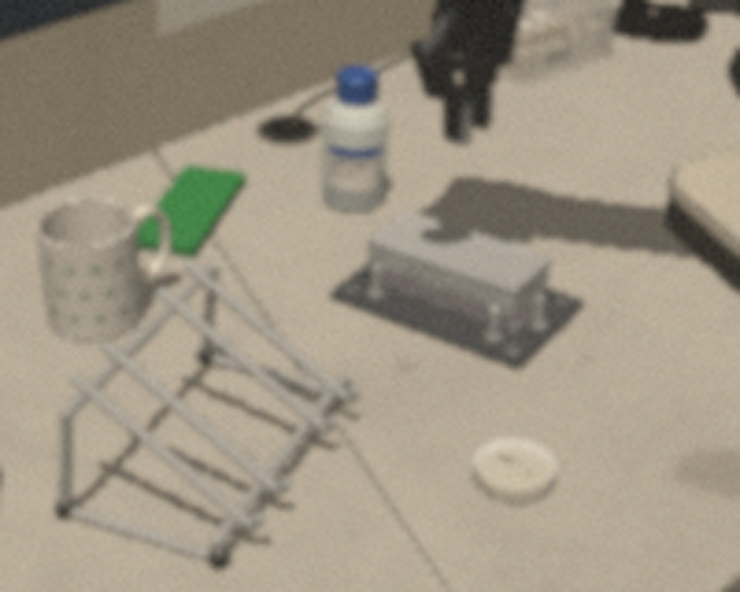

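The stack lies flat and flush, the bystanders haven't moved, and the arm is clear. Handing in.

```bash
python3 -c "
from station import workorder, get_obs
print(get_obs()['t']); print(workorder.hand_in())"
```

```text
44.0167
the job is handed in; nothing more can be done
None
```

The press is built: both plates lie flat on the bed, with the cover flush on the windowed plate. I handed the job in at 44.0 s of the 72 s allowed, but it did not go cleanly the first time.

**What went wrong:** On the first attempt to lay the cover, my grip was too deep. The fingertips reached past the cover, took hold of the windowed plate and lifted both plates off the bed. I set them back together and let go, which dropped the cover about 1 mm onto the frame. So for a moment the cover lay on the frame after the frame had been moved from where I first pressed it.

I then returned the cover alone to the rack and pressed the frame again, with a 21 N peak settling to about 6 N. After that I laid the cover with a shallower grip, let go and pressed it at about 9 N.

**Last checks:**
- **Cover:** it lies level to about 0.03° with its top at z = 54.0 mm, where it should be. Its centre is at (555.0, -10.3) mm.
- **Frame:** last measured at (555.4, -10.0) mm with its top at z = 42.0 mm, just before the cover went on. The two outlines agree to about 0.5 mm. The frame sits about 1.5 mm off centre along the bed, inside the 3 mm play. It is hidden now, so its final pose is not measured directly.
- **Bottle, mug and dish:** each shows no shift beyond about 1 mm against the first pictures.
- **Robot:** about 110 mm above the press when I handed in, touching nothing. The highest wrist force I read was about 21 N.

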